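# Pen cup back in service on the attic desk

### The arm

A 6-joint arm with a two-finger parallel gripper is mounted at the origin on the work surface. World frame = base frame: x ahead of the robot, y to its left, z up, the work surface at z = 0. Lengths are in m, angles in rad, forces in N, time in s.
With the tool pointing down it reaches from about 0.3 to 1 m from the base axis. Payload 5.1 kg.
Tool frame: the origin (TCP) lies midway between the tips of the shut fingers; the grasp point (between the pads) lies 19 mm behind it (arm.pinch_z is the distance from the TCP to the grasp point, in m); z points along the fingers, y is the direction in which the jaws open and shut (so a half turn about z gives the same grasp; the last joint's range is limited). The gripper opens to 95 mm and grips with 3 to 60 N. Pads are 20 mm wide; open, the fingers measure 119 mm over their backs; the gripper's body (75 mm by 180 mm) begins 59 mm behind the grasp point.
Start: joints at [-1.298, 0.124, 1.65, -0, 1.367, -0.083], TCP at [0.226, -0.609, 0.192] pointing down, gripper open.
Joint ranges: [-2.61, 2.61], [-1.02, 2.33], [0.03, 2.71], [-1.35, 4.49], [0.32, 2.68], [-2.91, 2.91]. Speed limits (rad/s): [2.57, 2.57, 3.14, 3.14, 3.14, 3.14].

### API

Orientations are given as [roll, pitch, yaw] about the fixed x, y, z axes, in that order (R = Rz(yaw) Ry(pitch) Rx(roll)).
In Python, from rig import arm gives the robot as it stands. The module is installed in compiled form; this text tells all that it offers.
- The arm moves only by the shell command python3 -m jog 'ROWS' [FORCE]. ROWS is JSON, a list of rows, each a list of 7 numbers: the shift along the tool's x, y, z in m, then the turn, a rotation vector about the tool's x, y, z in rad, then the gripper command: -1 is fully open, 1 is shut, values between are in proportion. A call has 1 to 20 rows; each row is the pose to reach, as a shift and turn from the pose commanded when the call began, along the tool's axes at that moment; what a row does not reach only later rows make up. A row lasts 1/12 s, in which the tool goes at most 41.7 mm and 7.16 degrees, less where a joint would pass 70% of its speed; a pose out of reach is approached as far as the arm can. A call with a gripper value outside its range is refused whole. The fingers move at their own pace and stop on an object; FORCE is the grip in N (left out, the last holds). Time passes only in rows, so rows that repeat a pose let the fingers close. It gives the time, the measured TCP pose, the force and the opening at its end, in the units of the state.
- arm.sense(): the state, without advancing time (a new reading comes with each control period).
- arm.camera(name): name is "scene" or "top" or "wrist"; returns the picture (400x640x3 uint8, red, green, blue); there is no depth.
- arm.camera_model(name): a dict with "fx", "fy", "cx", "cy" (pixels), "R" (3x3) and "t" (3): a world point X has camera coordinates R X + t. Camera axes: x right, y down, z forward; pixel columns grow to the right and rows downward; lengths in m; the calibration is good to about 2 mm. A picture is of the moment at which its call begins: read the wrist's pose just before it. camera_model takes no time and is no camera call; for the wrist camera it gives the pose at the moment of the call.
- arm.hand_in(): hands the job in, once; it reports no verdict.
Trained networks look in the newest picture that a camera, given by its name, has taken for a name from the list of things; names that differ only in an ending like _2 or _b are one class to them, and where a whole thing is asked for, a point or a joint stands for the part that bears it (a point fixed in the world has none). Each returns a list of dicts, best first, with "score" (0 to 1); they miss things now and then, are a little off and sometimes report something else, mostly with a low value. They report only what shows in the picture. A call takes as long as a camera call. They do not tell look-alikes from the thing itself.
- arm.boxes_of(target, camera): "xyz" ([x, y, z] in m, in world coordinates, good to about 4 mm: the middle of the surface that is visible of it).
- arm.regions_of(target, camera): "mask" (400x640 bool, what is visible of it).
The state is a dict: "clock": time; "q": joint angles; "joint_velocities": joint speeds; "joint_efforts": joint torques, N m; "tool_pos": TCP position; "tool_rot": TCP orientation; "force": force on the tool from outside, world axes, zero at the start; "torque": the same for the moment, N m; "width": finger opening in m.
Only numpy, scipy, OpenCV 4.12 (cv2) and the standard library are available. Lean on these libraries where they do the work, as an engineer would, in place of code of your own. Each camera call takes 0.05 s, during which the arm holds its last target.

### The job

The pen cup has been emptied and wiped and left upside down on the desk: turn it the right way up, set it down in the empty square bay of the desk organiser and stand every marker that is out on the desk in it, still cap down. Put the small loose bits (eraser, note block, memory stick, correction-tape roller, whichever are there) in the open drawer and push the drawer fully shut. Leave the mug, phone, stapler and calculator where they are.

Things in the scene. Friction and masses are not known exactly. Their poses are not given: they have to be found in the camera images.
- pen_cup: orange-brown square pen cup (thin cork pad under its base, pale band round the mouth), 66 x 66 mm outside, 90 mm tall, walls and floor 3.5 mm, 0.13 kg, loose. Origin: centre of the outside of its closed base; z points from the base to the open mouth (straight down while the cup is upside down), x and y are square to its flat sides. It starts mouth-down on the desk
- organiser: light wooden organiser tray, fixed, 90 mm (x) by 270 mm (y), floor 5 mm thick, rims and partitions 14 mm high, 5 mm thick; three bays in a row along y: the empty square one at its -y end (the robot's right), a low stack of cards (14 mm high) in the middle, paper clips in the last. Origin: centre of its underside
- organiser_bay (a point): centre of the floor of the empty square bay, 80 x 80 mm inside, 5 mm above the desk; axes as the organiser's, the bay's sides lie along x and y
- marker_red: thick marker pen with red cap, barrel white, a plain cylinder 22 mm in diameter, 130 mm long, 32 g, loose, standing on its cap on the desk. Origin: centre of the cap end (underside); z along the pen, away from the cap. May be absent
- marker_blue: the same marker in blue. May be absent
- marker_green: the same marker in green. May be absent
- eraser: white eraser with blue sleeve, 56 (x) x 22 (y) x 13 (z) mm, loose, lying flat on the desk. Origin: centre of its underside. May be absent
- note_block: yellow block of sticky notes, 50 (x) x 38 (y) x 20 (z) mm, loose, lying flat. Origin: centre of its underside. May be absent
- memory_stick: black memory stick, body 46 (x) x 20 (y) x 10 (z) mm with a steel plug of 16 mm at its +x end, loose, lying flat. Origin: underside, 8 mm towards the plug from the middle of the black body. May be absent
- tape_roller: pink correction-tape roller, 70 (x) x 30 (y) x 16 (z) mm, loose, lying flat. Origin: centre of its underside. May be absent
- unit_front (a point): middle of the top front edge of a white desktop drawer unit (fixed, 250 mm deep, 260 mm wide, 100 mm high): the point lies on the carcass's front edge, 100 mm above the desk. Its x axis points into the unit (away from the robot), y along the front; the one drawer slides out along -x
- drawer (a joint): how far the drawer stands open, m: 0 is fully shut; it starts about 0.11 to 0.13 open. It slides with about 1 N of friction and stays where left; push its front panel or handle towards +x of the unit to shut it
- drawer_handle (a point): middle of the drawer's bar handle (11 mm thick bar along y, 120 mm long, 62 mm above the desk), 35 mm before the outer face of the front panel; moves with the drawer. The panel reaches from 16 to 88 mm above the desk
- drawer_in (a point): a point on the drawer's inner floor, midway across, 30 mm behind the inside of its front panel wall, 22 mm above the desk; axes as point unit_front; moves with the drawer. The inside is 205 mm long (x) and 218 mm wide (y), its walls' tops 78 mm above the desk; only the part before the carcass's front edge (105 to 125 mm long at the start) is open from above
- mug: white mug, 80 mm across, 95 mm tall, handle at its +y; leave alone. Origin: centre of its underside
- phone: black phone lying flat, 150 (x) x 72 (y) x 9 mm; leave alone. Origin: centre of its underside
- stapler: black and grey stapler, 125 (x) x 34 (y) x 55 mm tall; leave alone. Origin: centre of its underside
- calculator: dark pocket calculator, 145 (x) x 82 (y) x 16 mm; leave alone. Origin: centre of its underside
Not all that is in view belongs to the job. Leave any red or yellow look-alike of the eraser alone.

How it is judged:
By the outcome, as a careful person would: the job done as asked, in the order asked, and still so for the second after the job is handed in, with the robot touching nothing.
Of marker_red, marker_blue, marker_green only 2 to 3 are there at a start; the rules pass over those that are not, and their reading is None.
Of eraser, note_block, memory_stick, tape_roller only 2 to 4 are there at a start; the rules pass over those that are not, and their reading is None.
At some moment in a run one of eraser, note_block, memory_stick, tape_roller may be knocked a few centimetres aside while the robot is not near it.
It also fails if it takes over 210 s, if anything falls off the work surface, if the arm or the gripper's body presses on something with over 40 N, if the wrist force passes 120 N, or if a joint passes its speed limit or range.

## Working session

There is one attempt and no reset: what is moved stays moved. The work goes in short steps, Python scripts to look and compute and a shell command to move; the robot and the scene stay as the last step left them, time stands still between calls to the robot, and variables do not carry over. Pictures are saved under pics/ and viewed, and the job is handed in when it is done.

I'll start by looking at the scene.

```bash
mkdir -p pics; python3 - <<'E'
from rig import arm
import cv2
s=arm.sense(); print(s)
for n in ("scene","top","wrist"):
    im=arm.camera(n); cv2.imwrite(f"pics/{n}0.png",im[:,:,::-1])
    m=arm.camera_model(n); print(n,m)
print(arm.pinch_z)
E
```

```text
{'clock': 0.0, 'q': array([-1.29759236e+00,  1.24494304e-01,  1.65168732e+00, -1.31468302e-05,
        1.36750471e+00, -8.26003520e-02]), 'joint_velocities': array([-0.0006507 , -0.00175138, -0.00137895, -0.00198462, -0.00072525,
       -0.0019176 ]), 'joint_efforts': array([ 1.28839925e-03, -4.17597342e+01, -3.59935462e+01,  7.74820126e-02,
        4.89275367e-02, -1.45951021e-04]), 'tool_pos': array([ 0.22620267, -0.60862213,  0.19028623]), 'tool_rot': array([-3.13950505e+00, -1.59915510e-04,  3.55806821e-01]), 'force': array([0.28381858, 0.25649276, 0.10966307]), 'torque': array([-0.00803051, -0.01244345, -0.00253634]), 'width': 0.09467427507568144}
scene {'fx': 505.2165047586928, 'fy': 505.2165047586928, 'cx': 321.37212172832295, 'cy': 193.79770155805195, 'R': array([[-0.83028847,  0.55722353, -0.01109035],
       [ 0.32079613,  0.46153947, -0.82708594],
       [-0.45575312, -0.69027766, -0.56196605]]), 't': array([ 0.43820514, -0.10978945,  1.69534745])}
top {'fx': 370.138270462536, 'fy': 370.138270462536, 'cx': 321.4813405991033, 'cy': 199.47012866547328, 'R': array([[ 0.02053937, -0.99966881, -0.01550489],
       [-0.99664637, -0.01924369, -0.07953418],
       [ 0.07920947,  0.01708647, -0.99671155]]), 't': array([0.02207017, 0.53757871, 1.20546505])}
wrist {'fx': 333.377100533027, 'fy': 333.377100533027, 'cx': 317.2317767013647, 'cy': 196.95453362190898, 'R': array([[ 0.34933168, -0.93699767, -0.00165386],
       [-0.90833236, -0.33907688,  0.24486566],
       [-0.22999934, -0.08403708, -0.96955561]]), 't': array([-0.64955683, -0.02782995,  0.38889813])}
0.0188
```

View pics/scene0.png

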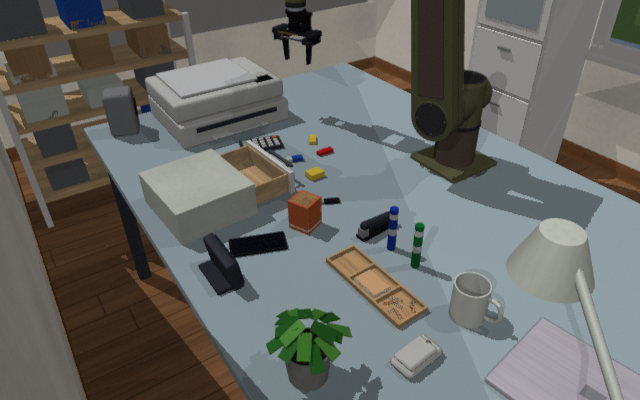

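View pics/top0.png

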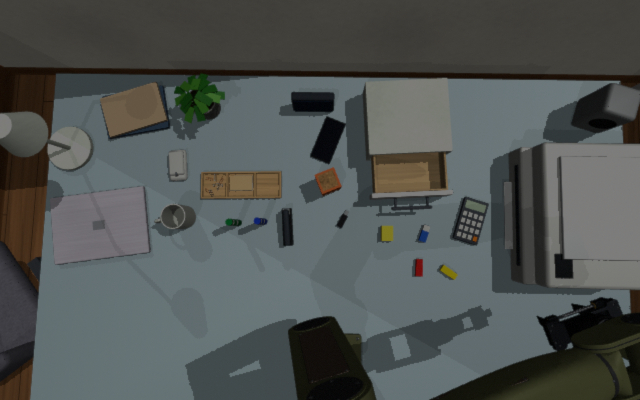

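View pics/wrist0.png

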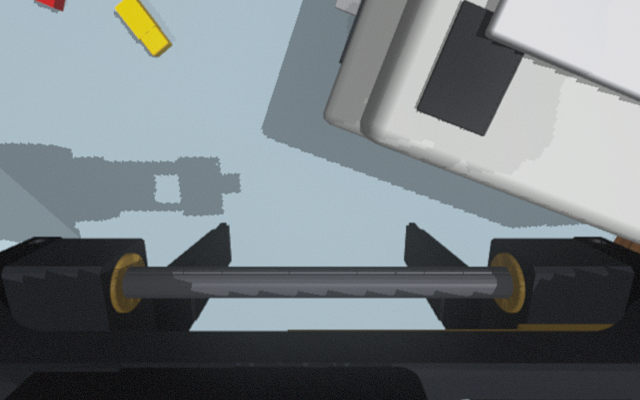

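Scene: the drawer unit with its open drawer is at top px (405,140) and the organiser at (240,185), with its empty bay to the right. The upside-down cup is at (328,181). The markers are green (233,222) and blue (260,221); no red one is visible. Loose bits: memory stick (342,219), note block (387,233), blue-sleeved eraser (424,233). The red (419,268) and yellow (448,272) erasers are look-alikes. I'll localise all of these now.

```bash
cat > h.py <<'E'
from rig import arm
import numpy as np, cv2
np.set_printoptions(precision=4,suppress=True)
def model(n):
    m=arm.camera_model(n); return m
def proj(m,X):
    c=m["R"]@np.asarray(X,float)+m["t"]; return np.array([m["fx"]*c[0]/c[2]+m["cx"],m["fy"]*c[1]/c[2]+m["cy"]])
def ray(m,p):
    d=np.array([(p[0]-m["cx"])/m["fx"],(p[1]-m["cy"])/m["fy"],1.0]); o=-m["R"].T@m["t"]; return o,m["R"].T@d
def onplane(m,p,z):
    o,d=ray(m,p); return o+d*(z-o[2])/d[2]
def tri(mps):
    A=np.zeros((3,3));b=np.zeros(3)
    for m,p in mps:
        o,d=ray(m,p); d=d/np.linalg.norm(d); P=np.eye(3)-np.outer(d,d); A+=P;b+=P@o
    X=np.linalg.solve(A,b); return X,[float(np.linalg.norm(proj(m,X)-p)) for m,p in mps]
def crop(n,x0,y0,x1,y1,k,name,im=None):
    im=arm.camera(n) if im is None else im
    c=cv2.resize(im[y0:y1,x0:x1],None,fx=k,fy=k,interpolation=cv2.INTER_CUBIC); cv2.imwrite("pics/"+name,c[:,:,::-1])
E
python3 - <<'E'
from h import *
I={n:arm.camera(n) for n in("top","scene")}
crop("top",190,120,390,270,4,"top1.png",I["top"])
crop("top",330,120,500,290,3.5,"top2.png",I["top"])
for t in "pen_cup organiser marker_red marker_blue marker_green eraser note_block memory_stick tape_roller drawer drawer_handle mug phone stapler calculator".split():
    for c in("top","scene"):
        r=arm.boxes_of(t,c)
        print(t,c,[(np.round(d["xyz"],3).tolist(),round(d["score"],2)) for d in r[:4]])
E
```

```text
pen_cup top [([0.594, 0.013, 0.091], 0.92)]
pen_cup scene [([0.604, 0.037, 0.062], 0.57)]
organiser top [([0.588, 0.309, 0.005], 0.6)]
organiser scene [([0.589, 0.325, 0.006], 0.85)]
marker_red top []
marker_red scene []
marker_blue top [([0.458, 0.219, 0.113], 0.41)]
marker_blue scene [([0.471, 0.236, 0.073], 0.66), ([0.579, -0.241, 0.054], 0.55)]
marker_green top [([0.468, 0.518, 0.048], 0.59), ([0.456, 0.3, 0.101], 0.56)]
marker_green scene [([0.468, 0.32, 0.072], 0.85)]
eraser top [([0.431, -0.307, 0.015], 0.69), ([0.733, -0.24, 0.104], 0.69), ([0.324, -0.292, 0.012], 0.54)]
eraser scene [([0.321, -0.284, 0.01], 0.57)]
note_block top [([0.432, -0.184, 0.018], 0.56)]
note_block scene [([0.434, -0.174, 0.025], 0.75)]
memory_stick top [([0.48, -0.039, 0.01], 0.54)]
memory_stick scene []
tape_roller top [([0.459, 0.22, 0.113], 0.25)]
tape_roller scene []
drawer top [([0.616, -0.256, 0.021], 0.76), ([0.476, -0.456, 0.012], 0.7), ([0.584, 0.306, 0.007], 0.57)]
drawer scene [([0.586, -0.239, 0.055], 0.72)]
drawer_handle top [([0.617, -0.248, 0.019], 0.58)]
drawer_handle scene [([0.467, 0.32, 0.071], 0.69), ([0.579, -0.24, 0.054], 0.57)]
mug top [([0.468, 0.514, 0.05], 0.95)]
mug scene [([0.478, 0.51, 0.061], 0.8)]
phone top [([0.742, 0.017, 0.008], 0.95), ([0.62, -0.258, 0.022], 0.41)]
phone scene [([0.747, 0.025, 0.013], 0.92), ([0.775, -0.176, 0.086], 0.58)]
stapler top [([0.453, 0.138, 0.043], 0.69)]
stapler scene [([0.465, 0.157, 0.027], 0.77)]
calculator top [([0.476, -0.46, 0.011], 0.82), ([0.619, -0.252, 0.022], 0.56)]
calculator scene [([0.464, -0.451, 0.017], 0.89)]
```

View pics/top1.png

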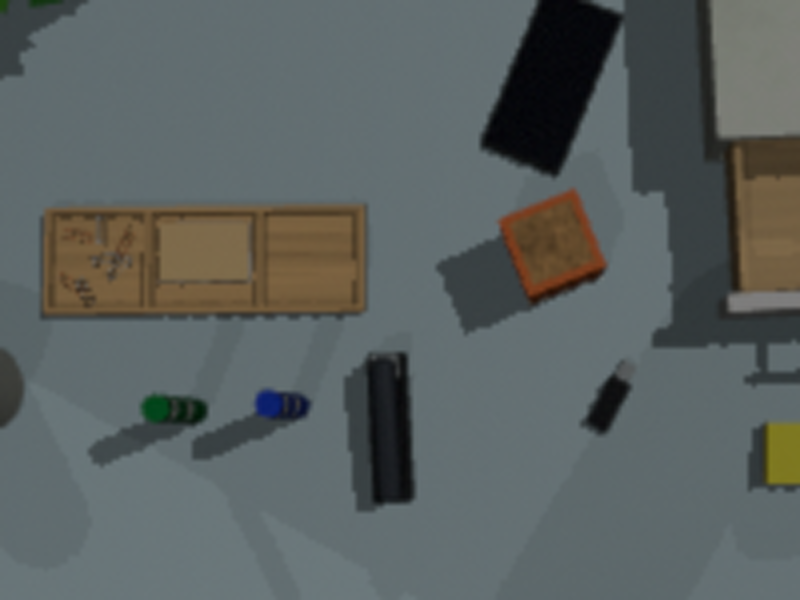

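View pics/top2.png

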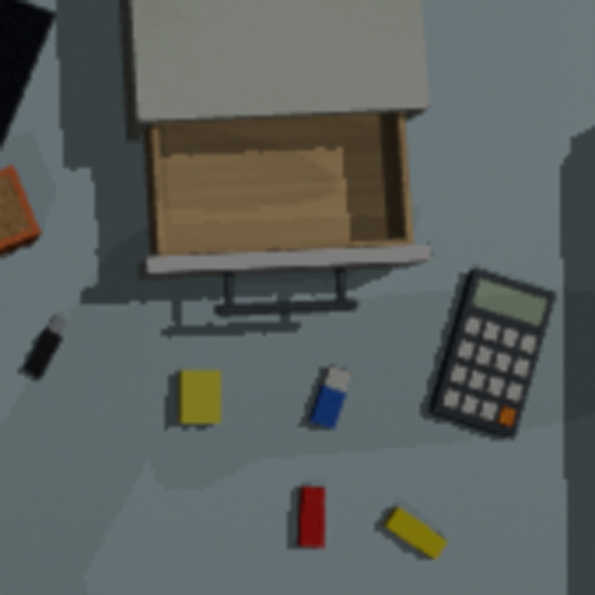

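Crop top1 (origin 190,120, scale ×4): cup base corners at about (501,220), (574,191), (603,262), (530,290). Empty bay at (262–360, 212–310). Blue and green markers lean left because of perspective. Crop top2: the blue-sleeved white eraser is at about (329,398), between the note block and the calculator, and the red and yellow plain blocks below it are the look-alikes. Next, a scene crop for triangulation.

```bash
python3 - <<'E'
from h import *
im=arm.camera("scene")
crop("scene",270,170,450,340,4,"sc1.png",im)
crop("scene",220,110,350,220,5,"sc2.png",im)
m=model("top")
f=lambda x,y:(x/4+190,y/4+120)
P=[onplane(m,f(*p),0.09) for p in [(501,220),(574,191),(603,262),(530,290)]]
print("cup",np.array(P),np.mean(P,0),[np.linalg.norm(P[i]-P[i-1]) for i in range(4)])
P=[onplane(m,f(*p),0.014) for p in [(43,207),(366,206),(366,313),(43,315)]]
print("org",np.array(P),np.mean(P,0),[np.linalg.norm(P[i]-P[i-1]) for i in range(4)])
E
```

```text
cup [[ 0.6085  0.0528  0.09  ]
 [ 0.6325 -0.0042  0.09  ]
 [ 0.5767 -0.0279  0.09  ]
 [ 0.5536  0.0289  0.09  ]] [0.5928 0.0124 0.09  ] [np.float64(0.05988025499563457), np.float64(0.061865224701378604), np.float64(0.06065598654403565), np.float64(0.061322828411409736)]
org [[0.6235 0.442  0.014 ]
 [0.6293 0.1692 0.014 ]
 [0.5391 0.1666 0.014 ]
 [0.5322 0.4378 0.014 ]] [0.5811 0.3039 0.014 ] [np.float64(0.09140717778947116), np.float64(0.27285177867907656), np.float64(0.09023641600412306), np.float64(0.2712485696354044)]
```

View pics/sc1.png

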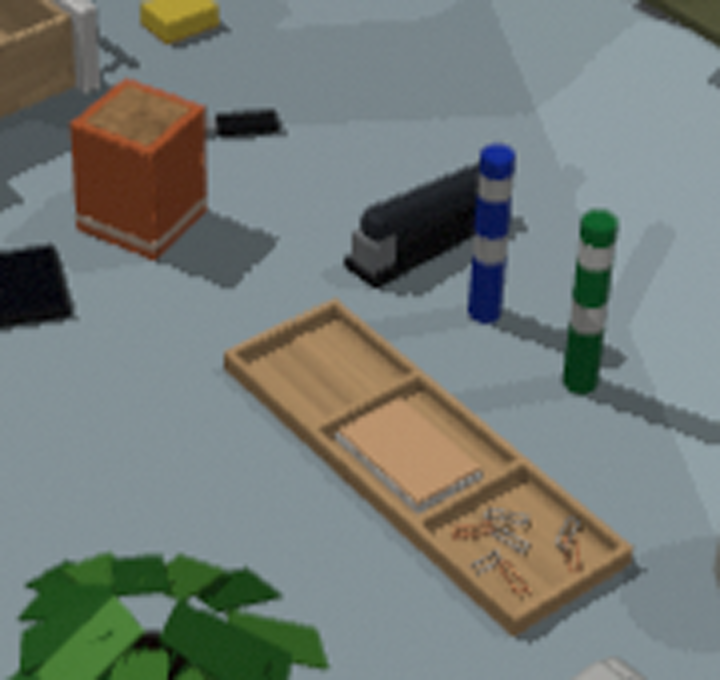

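View pics/sc2.png

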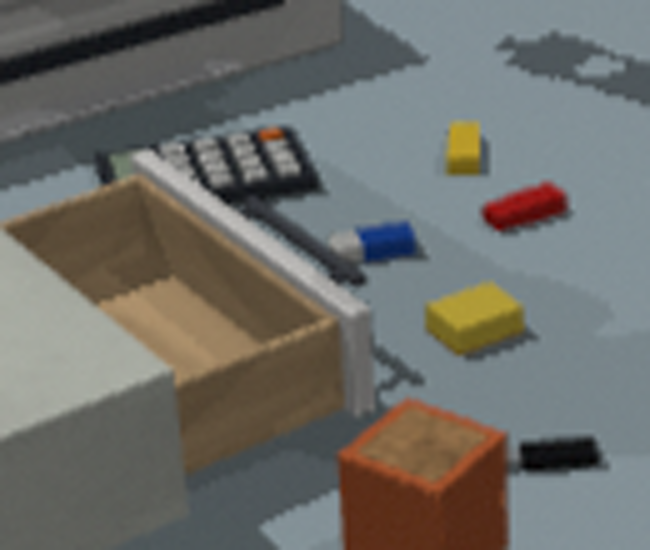

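```bash
python3 - <<'E'
from h import *
mt,ms=model("top"),model("scene")
ft=lambda p:np.array([p[0]/4+190-.4,p[1]/4+120-.4]); fs=lambda p:np.array([p[0]/4+270-.4,p[1]/4+170-.4])
# correspond: top(501,220)=+x+y ; scene: camera looks from +x+y? check by projecting
for X in [[.6085,.0528,.09],[.6325,-.004,.09],[.5767,-.028,.09],[.5536,.029,.09]]:
    print((proj(ms,X)-[270,170])*4)
T=[(500,218),(575,190),(604,264),(530,292)]
S=[(148,153),(73,125),(130,80),(207,108)]
P=[]
for t,s in zip(T,S):
    X,e=tri([(mt,ft(t)),(ms,fs(s))]); P.append(X); print("cup",X,e)
P=np.array(P); c=P.mean(0); print("c",c, "yaw deg",[np.degrees(np.arctan2(*(P[i]-P[i-1])[[1,0]])) for i in range(4)])
for n,t,s in [("blue",(267,404),(498,155)),("green",(156,409),(600,221))]:
    print(n,tri([(mt,ft(t)),(ms,fs(s))]))
for n,s in [("blue",(485,314)),("green",(581,384))]: print(n,"base scene",onplane(ms,fs(s),0.0))
# organiser bay inner corners z .014 from scene & top
To=[(43,207),(366,206),(366,313),(43,315)]
So=[(515,630),(228,360),(335,303),(632,550)]
for t,s in zip(To,So): print("org",*tri([(mt,ft(t)),(ms,fs(s))]))
E
```

```text
[146.8785 148.8578]
[ 71.416  120.2128]
[122.9636  77.6725]
[196.2397 105.1302]
cup [0.6109 0.0551 0.0903] [0.13759347114760265, 0.1646034447814504]
cup [ 0.6341 -0.0032  0.0886] [0.28052455075613086, 0.32830239839060227]
cup [ 0.5751 -0.0265  0.0898] [0.5165966274404331, 0.5836881789683166]
cup [0.5511 0.0317 0.0897] [0.8479233766731472, 0.9786807591201717]
c [0.5928 0.0143 0.0896] yaw deg [np.float64(21.438818573088106), np.float64(-68.29927627893925), np.float64(-158.4230160970296), np.float64(112.38877450159612)]
blue (array([0.4605, 0.2265, 0.1285]), [0.10076952096443492, 0.12202331096012549])
green (array([0.4546, 0.3111, 0.1278]), [0.3117613888606235, 0.39445012077019687])
blue base scene [0.4603 0.2274 0.    ]
green base scene [0.4547 0.3134 0.    ]
org [0.6256 0.4456 0.0083] [0.07679710914918894, 0.11944855297254933]
org [0.6302 0.1729 0.0059] [0.6194213609348667, 0.8238870410847325]
org [0.5406 0.1691 0.0075] [0.15665396537489265, 0.20025091413397123]
org [0.5339 0.4404 0.0104] [0.016856491588915463, 0.024941595936229792]
```

Triangulation agrees with the given sizes: cup top z 0.0896 at (0.593, 0.014), yaw about 21.7°; marker tops z 0.128; bay centre about (0.584, 0.215). Next I'll write a helper that turns a target pose into row numbers, then move above the cup.

```bash
cat >> h.py <<'E'
from scipy.spatial.transform import Rotation as Ro
def Rdown(yawdeg): return Ro.from_euler("xyz",[np.pi,0,np.radians(yawdeg)])
def delta(pos,R=None,log=True):
    s=arm.sense(); Rc=Ro.from_euler("xyz",s["tool_rot"]); R=Rc if R is None else R
    d=Rc.inv().apply(np.asarray(pos)-s["tool_pos"]); rv=(Rc.inv()*R).as_rotvec()
    print("row",np.round(d,4),np.round(rv,4),"rows>=%.1f"%max(np.linalg.norm(d)/.0417,np.degrees(np.linalg.norm(rv))/7.16))
    return d,rv
def st():
    s=arm.sense(); print("t %.2f"%s["clock"],"p",s["tool_pos"],"rpy",s["tool_rot"],"F",s["force"],"w %.4f"%s["width"],"q",s["q"])
    import json
    open("log.txt","a").write(json.dumps([s["q"].tolist(),s["tool_pos"].tolist(),s["tool_rot"].tolist()])+"\n")
E
python3 -c "
from h import *
st(); delta([.593,.0143,.25],Rdown(21.7))"
```

```text
t 1.80 p [ 0.2264 -0.6093  0.1916] rpy [3.1416 0.     0.3558] F [ 0.1167  0.4089 -0.3693] w 0.0953 q [-1.2976  0.1238  1.6503 -0.      1.3675 -0.0826]
row [ 0.5609 -0.4568 -0.0585] [ 0.     0.    -0.023] rows>=17.4
```

```bash
python3 -m jog '[[0.561,-0.457,-0.0585,0,0,-0.023,-1],[0.561,-0.457,-0.0585,0,0,-0.023,-1],[0.561,-0.457,-0.0585,0,0,-0.023,-1],[0.561,-0.457,-0.0585,0,0,-0.023,-1],[0.561,-0.457,-0.0585,0,0,-0.023,-1],[0.561,-0.457,-0.0585,0,0,-0.023,-1],[0.561,-0.457,-0.0585,0,0,-0.023,-1],[0.561,-0.457,-0.0585,0,0,-0.023,-1],[0.561,-0.457,-0.0585,0,0,-0.023,-1],[0.561,-0.457,-0.0585,0,0,-0.023,-1],[0.561,-0.457,-0.0585,0,0,-0.023,-1],[0.561,-0.457,-0.0585,0,0,-0.023,-1],[0.561,-0.457,-0.0585,0,0,-0.023,-1],[0.561,-0.457,-0.0585,0,0,-0.023,-1],[0.561,-0.457,-0.0585,0,0,-0.023,-1],[0.561,-0.457,-0.0585,0,0,-0.023,-1],[0.561,-0.457,-0.0585,0,0,-0.023,-1],[0.561,-0.457,-0.0585,0,0,-0.023,-1],[0.561,-0.457,-0.0585,0,0,-0.023,-1],[0.561,-0.457,-0.0585,0,0,-0.023,-1]]'; python3 -c "
from h import *
st()"
```

```text
clock: 3.47
tool_pos: [0.5932, 0.0152, 0.2499]
tool_rot: [3.141, 0.001, 0.381]
force: [0.3, -0.2, 0.3]
width: 0.0953
t 3.47 p [0.5932 0.0152 0.2499] rpy [3.1414 0.0007 0.3809] F [ 0.2804 -0.2001  0.2703] w 0.0953 q [-0.0645 -0.0298  1.7119 -0.0005  1.46    1.1255]
```

```bash
python3 - <<'E'
from h import *
im=arm.camera("wrist"); crop("wrist",0,0,640,400,1.2,"w1.png",im)
m=model("wrist")
for dz in (.09,):
  c=np.array([.593,.0143]); 
  for a in (45,135,225,315):
    t=np.radians(a+21.7); print(proj(m,[c[0]+.0467*np.cos(t),c[1]+.0467*np.sin(t),dz])*1.2)
E
```

```text
[342.608  177.1756]
[344.1788 249.7325]
[416.3223 249.8408]
[418.0972 177.2968]
```

View pics/w1.png

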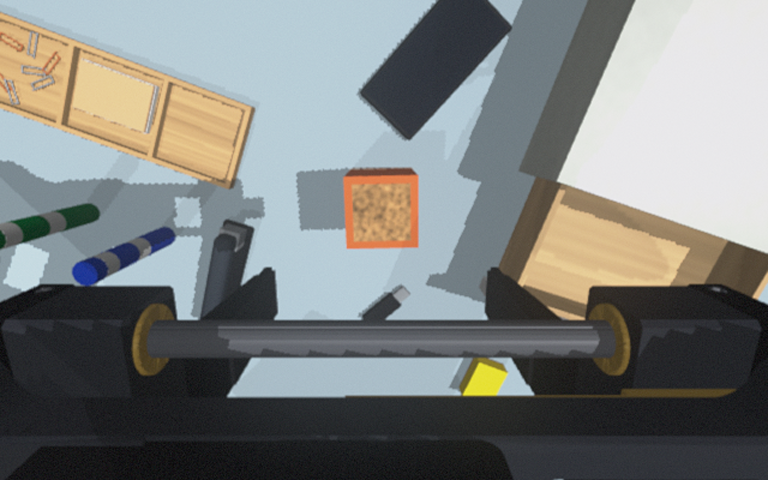

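Predicted cup corners match the wrist view (345–417, 175–248), so position and yaw are confirmed. Before touching anything, I'll test in the air whether a horizontal tool, with a half-turn roll, is reachable for the flip.

```bash
python3 - <<'E'
from h import *
def Rz(z,x):
    z=np.array(z,float);x=np.array(x,float); return Ro.from_matrix(np.stack([x,np.cross(z,x),z],1))
for z in ([0,1,0],[0,-1,0]):
  for x in ([0,0,1],[0,0,-1]):
    print(z,x); delta([.45,.05,.42],Rz(z,x))
E
```

```text
[0, 1, 0] [0, 0, 1]
row [-0.1196 -0.086  -0.1701] [ 0.9253  1.3659 -0.9257] rows>=15.1
[0, 1, 0] [0, 0, -1]
row [-0.1196 -0.086  -0.1701] [ 1.4835 -1.005   1.4821] rows>=18.6
[0, -1, 0] [0, 0, 1]
row [-0.1196 -0.086  -0.1701] [-1.4822  1.0055  1.4836] rows>=18.6
[0, -1, 0] [0, 0, -1]
row [-0.1196 -0.086  -0.1701] [-0.9255 -1.3643 -0.9251] rows>=15.1
```

```bash
python3 -m jog '[[0,0,-0.04,0,0,0,-1],[-0.06,-0.04,-0.08,0.15,0.22,-0.15,-1],[-0.12,-0.086,-0.17,0.925,1.366,-0.925,-1],[-0.12,-0.086,-0.17,0.925,1.366,-0.925,-1],[-0.12,-0.086,-0.17,0.925,1.366,-0.925,-1],[-0.12,-0.086,-0.17,0.925,1.366,-0.925,-1],[-0.12,-0.086,-0.17,0.925,1.366,-0.925,-1],[-0.12,-0.086,-0.17,0.925,1.366,-0.925,-1],[-0.12,-0.086,-0.17,0.925,1.366,-0.925,-1],[-0.12,-0.086,-0.17,0.925,1.366,-0.925,-1],[-0.12,-0.086,-0.17,0.925,1.366,-0.925,-1],[-0.12,-0.086,-0.17,0.925,1.366,-0.925,-1],[-0.12,-0.086,-0.17,0.925,1.366,-0.925,-1],[-0.12,-0.086,-0.17,0.925,1.366,-0.925,-1],[-0.12,-0.086,-0.17,0.925,1.366,-0.925,-1],[-0.12,-0.086,-0.17,0.925,1.366,-0.925,-1],[-0.12,-0.086,-0.17,0.925,1.366,-0.925,-1],[-0.12,-0.086,-0.17,0.925,1.366,-0.925,-1],[-0.12,-0.086,-0.17,0.925,1.366,-0.925,-1],[-0.12,-0.086,-0.17,0.925,1.366,-0.925,-1]]'; python3 -c "
from h import *
st(); 
s=arm.sense(); print(Ro.from_euler('xyz',s['tool_rot']).as_matrix())
crop('scene',200,0,520,200,2.4,'s2.png')"
```

```text
clock: 5.18
tool_pos: [0.4495, 0.0498, 0.4214]
tool_rot: [2.397, -1.567, 2.313]
force: [-0.2, -0.4, -0.7]
width: 0.0952
t 5.18 p [0.4495 0.0498 0.4214] rpy [ 2.3968 -1.567   2.3131] F [-0.1557 -0.3897 -0.741 ] w 0.0952 q [-0.6371 -0.0934  2.0166  1.3189  2.1598 -0.4326]
[[-0.0026  1.      0.0025]
 [ 0.0028 -0.0024  1.    ]
 [ 1.      0.0026 -0.0028]]
```

View pics/s2.png

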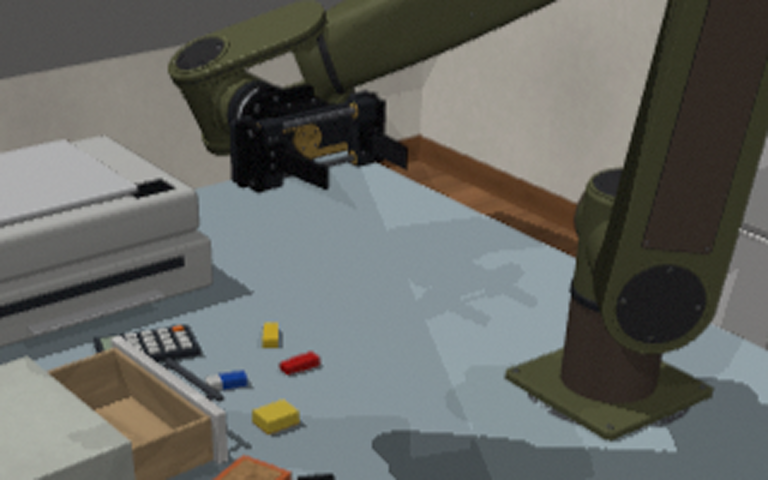

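```bash
cat > kin.py <<'E'
import json,numpy as np
from scipy.optimize import least_squares
from scipy.spatial.transform import Rotation as Ro
E=lambda a,t:Ro.from_euler(a,t)
# p: d1 a1 e L2 a2 L3 a3 L6 a5 e5
def fk(q,p,q6o=0.0):
    d1,a1,e,L2,a2,L3,a3,L6,a5,e5=p
    R=E('z',q[0]); x=np.array([0,0,d1])+R.apply([a1,e,0])
    R=R*E('y',q[1]); x=x+R.apply([a2,0,L2])
    R=R*E('y',q[2]); x=x+R.apply([a3,0,L3]); el=x
    R=R*E('z',q[3])*E('y',q[4]); w=x
    x=x+R.apply([a5,e5,L6]); R=R*E('z',q[5]+q6o)
    return x,R,w
if __name__=="__main__":
    D=[json.loads(l) for l in open("log.txt")]
    for q,x,r in D:
        _,R,_=fk(q,np.zeros(10)); Rm=E('xyz',r); print(np.round((R.inv()*Rm).as_rotvec(),3))
    p0=np.array([.3,0,.05,.6,0,.5,0,.25,0,0]);pr=np.array([.3,.3,.3,.5,.05,.5,.05,.3,.02,.02])
    f=lambda p:np.concatenate([np.concatenate([(fk(q,p)[0]-x) for q,x,r in D]),1e-4*(p-p0)/pr])
    s=least_squares(f,p0); print(np.round(s.x,4),np.abs(f(s.x)[:-10]).max())
    np.save("p.npy",s.x)
E
python3 kin.py
```

```text
[-0.     0.     1.571]
[-0.     0.     1.571]
[-0.     0.     1.571]
[ 0.225  -0.0071  0.0512  0.4496 -0.0127  0.6336  0.0355  0.3185  0.0014
  0.0024] 8.799288450881543e-07
```

```bash
python3 - <<'E'
from h import *
m=model("scene")
im=arm.camera("scene")
im=np.ascontiguousarray(im)
k=6;x0,y0,x1,y1=260,10,380,90
c=cv2.resize(im[y0:y1,x0:x1],None,fx=k,fy=k,interpolation=cv2.INTER_CUBIC)
P=lambda X:tuple(int(v) for v in ((proj(m,X)-[x0,y0]+.5)*k))
w=np.array([.45,-.269,.42])
for y in np.arange(-.3,.06,.02):
    cv2.circle(c,P([.45,y,.42]),2,(255,0,0),-1)
    cv2.circle(c,P([.45,y,.37]),2,(0,255,0),-1)
    cv2.circle(c,P([.45,y,.3825]),2,(255,255,0),-1)
cv2.circle(c,P(w),5,(255,0,255),-1)
cv2.imwrite("pics/s3.png",c[:,:,::-1])
im=arm.camera("top");cv2.imwrite("pics/t3.png",im[:,:,::-1])
E
```

```text
(no output)
```

View pics/s3.png

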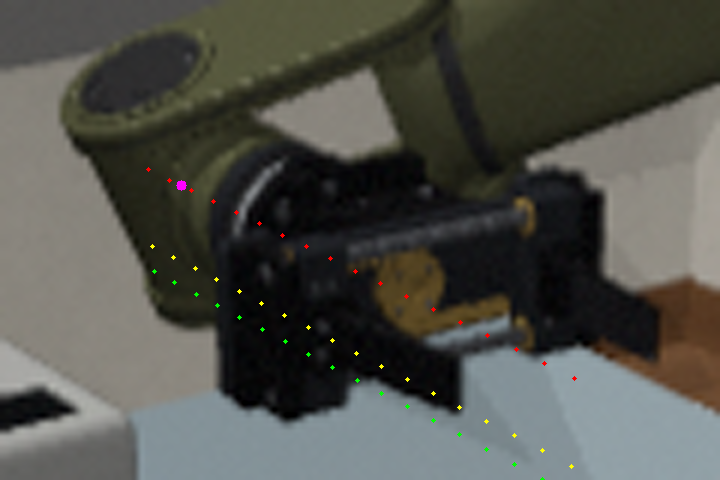

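View pics/t3.png

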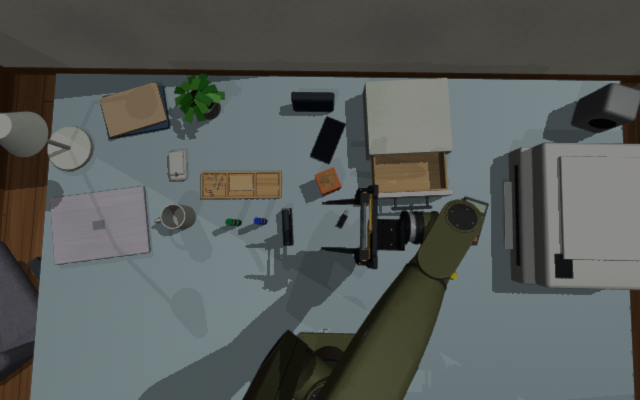

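The test pose was reached. The wrist housing reaches about 80 mm below the tool axis, so a level grasp at 45 mm above the desk would hit the table. The top of the drawer unit (100 mm high) can serve as a step for the half-turn. I'll check that with the fitted kinematics.

```bash
cat >> kin.py <<'E'
P=np.load("p.npy") if __import__("os").path.exists("p.npy") else None
LO=np.array([-2.61,-1.02,.03,-1.35,.32,-2.91]);HI=np.array([2.61,2.33,2.71,4.49,2.68,2.91])
def ik(x,R,q0s):
    best=[]
    for q0 in q0s:
        def f(q):
            a,b,_=fk(q,P,np.pi/2); return np.concatenate([(a-x)*5,(b.inv()*R).as_rotvec()])
        s=least_squares(f,np.clip(q0,LO+.01,HI-.01),bounds=(LO,HI))
        if s.cost<1e-7: best.append(s.x)
    u=[]
    for b in best:
        if not any(np.abs(b-c).max()<.02 for c in u): u.append(b)
    return u
def RT(z,x):
    z=np.array(z,float);x=np.array(x,float); return Ro.from_matrix(np.stack([x,np.cross(z,x),z],1))
E
python3 - <<'E'
from h import *; import kin
m=model("top")
f=lambda x,y:(x/3.5+330-.4,y/3.5+120-.4)
A=onplane(m,f(137,122),.1);B=onplane(m,f(427,107),.1); print(A,B,np.linalg.norm(A-B))
d=(A-B)/np.linalg.norm(A-B); yaw=np.degrees(np.arctan2(-d[0],d[1])); print("yaw",yaw, "front mid",(A+B)/2)
# camera in tool frame
s=arm.sense(); R=Ro.from_euler('xyz',s["tool_rot"]); mw=model("wrist"); print("cam in tool",R.inv().apply(-mw["R"].T@mw["t"]-s["tool_pos"]))
rng=np.random.default_rng(0)
u0=(A+B)/2
for oy in (.06,.0,.09):
  c=u0+np.array([.045,0,0])+d*oy
  for az in (-30,0,20,45,70):
    t=np.radians(az); z=np.array([np.cos(t),np.sin(t),0])
    for xs in (1,-1):
      x=np.array([c[0],c[1],.145])+z*.0188
      q0s=[np.array([rng.uniform(-1,.6),rng.uniform(-.5,1),rng.uniform(1,2.5),rng.uniform(0,3.5),rng.uniform(.4,2.5),rng.uniform(-2.5,2.5)]) for _ in range(12)]
      print(oy,az,xs,[np.round(q,2).tolist() for q in kin.ik(x,kin.RT(z,[0,0,xs]),q0s)])
E
```

```text
[ 0.6748 -0.1134  0.1   ] [ 0.6928 -0.3712  0.1   ] 0.2583669089088052
yaw 4.000267633156296 front mid [ 0.6838 -0.2423  0.1   ]
cam in tool [ 0.068   0.0002 -0.1935]
0.06 -30 1 [[-0.17, 0.26, 2.21, 3.58, 0.95, -1.84]]
0.06 -30 -1 [[-0.17, 0.26, 2.21, 3.58, 0.95, 1.31]]
0.06 0 1 [[-0.51, 0.26, 2.22, 2.52, 1.0, -1.2]]
0.06 0 -1 [[-0.51, 0.26, 2.22, 2.52, 1.0, 1.94]]
0.06 20 1 [[-0.67, 0.37, 2.07, 2.01, 1.22, -0.95]]
0.06 20 -1 [[-0.67, 0.37, 2.07, 2.01, 1.22, 2.19]]
0.06 45 1 [[-0.73, 0.56, 1.8, 1.61, 1.53, -0.78]]
0.06 45 -1 [[-0.73, 0.56, 1.8, 1.61, 1.53, 2.36]]
0.06 70 1 [[-0.71, 0.76, 1.47, 1.35, 1.85, -0.69]]
0.06 70 -1 [[-0.71, 0.76, 1.47, 1.35, 1.85, 2.45]]
0.0 -30 1 [[-0.3, 0.28, 2.18, 3.43, 0.91, -1.75]]
0.0 -30 -1 [[-0.3, 0.28, 2.18, 3.43, 0.91, 1.39]]
0.0 0 1 [[-0.62, 0.31, 2.15, 2.4, 1.03, -1.13]]
0.0 0 -1 [[-0.62, 0.31, 2.15, 2.4, 1.03, 2.01]]
0.0 20 1 [[-0.75, 0.43, 1.99, 1.94, 1.26, -0.9]]
0.0 20 -1 [[-0.75, 0.43, 1.99, 1.94, 1.26, 2.24]]
0.0 45 1 [[-0.8, 0.62, 1.7, 1.56, 1.58, -0.75]]
0.0 45 -1 [[-0.8, 0.62, 1.7, 1.56, 1.58, 2.4]]
0.0 70 1 [[-0.76, 0.83, 1.35, 1.33, 1.9, -0.66]]
0.0 70 -1 [[-0.76, 0.83, 1.35, 1.33, 1.9, 2.49]]
0.09 -30 1 [[-0.11, 0.26, 2.21, 3.65, 0.97, -1.88]]
0.09 -30 -1 [[-0.11, 0.26, 2.21, 3.65, 0.97, 1.26]]
0.09 0 1 [[-0.46, 0.24, 2.25, 2.59, 0.99, -1.24]]
0.09 0 -1 [[-0.46, 0.24, 2.25, 2.59, 0.99, 1.9]]
0.09 20 1 [[-0.62, 0.34, 2.11, 2.05, 1.2, -0.97]]
0.09 20 -1 [[-0.62, 0.34, 2.11, 2.05, 1.2, 2.17]]
0.09 45 1 [[-0.7, 0.52, 1.84, 1.63, 1.51, -0.8]]
0.09 45 -1 [[-0.7, 0.52, 1.84, 1.63, 1.51, 2.34]]
0.09 70 1 [[-0.68, 0.73, 1.52, 1.36, 1.83, -0.71]]
0.09 70 -1 [[-0.68, 0.73, 1.52, 1.36, 1.83, 2.44]]
```

```bash
python3 - <<'E'
from h import *; import kin
rng=np.random.default_rng(0)
u0=np.array([.6838,-.2423,.1]); ux=np.array([.9976,.0698,0]); uy=np.array([-.0698,.9976,0])
for ox,oy in ((.05,.085),(.1,.085)):
  c=u0+ux*ox+uy*oy; print(c)
  for az in (-30,-45,-60,-75,-86):
    t=np.radians(az); z=np.array([np.cos(t),np.sin(t),0])
    for xs in (1,-1):
      x=np.array([c[0],c[1],.145])+z*.0188
      q0s=[np.array([rng.uniform(-1,.6),rng.uniform(-.5,1),rng.uniform(1,2.5),rng.uniform(-1.3,4.4),rng.uniform(.4,2.5),rng.uniform(-2.5,2.5)]) for _ in range(16)]
      print(ox,az,xs,[np.round(q,2).tolist() for q in kin.ik(x,kin.RT(z,[0,0,xs]),q0s)],"wrist",np.round(x-.3185*z,2))
E
```

```text
[ 0.7277 -0.154   0.1   ]
0.05 -30 1 [[-0.11, 0.27, 2.2, 3.65, 0.96, -1.88]] wrist [ 0.47 -0.    0.14]
0.05 -30 -1 [[-0.11, 0.27, 2.2, 3.65, 0.96, 1.26]] wrist [ 0.47 -0.    0.14]
0.05 -45 1 [[0.02, 0.35, 2.09, 4.08, 1.1, -2.12]] wrist [0.52 0.06 0.14]
0.05 -45 -1 [[0.02, 0.35, 2.09, 4.08, 1.1, 1.02]] wrist [0.52 0.06 0.14]
0.05 -60 1 [[0.1, 0.46, 1.93, 4.39, 1.28, -2.27]] wrist [0.58 0.11 0.14]
0.05 -60 -1 [[0.1, 0.46, 1.93, 4.39, 1.28, 0.87]] wrist [0.58 0.11 0.14]
0.05 -75 1 [] wrist [0.65 0.14 0.14]
0.05 -75 -1 [] wrist [0.65 0.14 0.14]
0.05 -86 1 [] wrist [0.71 0.14 0.14]
0.05 -86 -1 [] wrist [0.71 0.14 0.14]
[ 0.7776 -0.1505  0.1   ]
0.1 -30 1 [[-0.1, 0.35, 2.09, 3.68, 0.94, -1.91]] wrist [ 0.52 -0.    0.14]
0.1 -30 -1 [[-0.1, 0.35, 2.09, 3.68, 0.94, 1.23]] wrist [ 0.52 -0.    0.14]
0.1 -45 1 [[0.02, 0.43, 1.97, 4.09, 1.09, -2.15]] wrist [0.57 0.06 0.14]
0.1 -45 -1 [[0.02, 0.43, 1.97, 4.09, 1.09, 0.99]] wrist [0.57 0.06 0.14]
0.1 -60 1 [[0.09, 0.54, 1.81, 4.4, 1.27, -2.31]] wrist [0.63 0.11 0.14]
0.1 -60 -1 [[0.09, 0.54, 1.81, 4.4, 1.27, 0.83]] wrist [0.63 0.11 0.14]
0.1 -75 1 [] wrist [0.7  0.14 0.14]
0.1 -75 -1 [] wrist [0.7  0.14 0.14]
0.1 -86 1 [] wrist [0.76 0.15 0.14]
0.1 -86 -1 [] wrist [0.76 0.15 0.14]
```

Plan: carry the inverted cup to the unit's left-front corner top and set it down at yaw 50°. Grasp it there level at azimuth −40°, half-turn it, set it down upright, then re-grasp from above. IK confirms both roll states. First, back to tool-down over the cup.

```bash
python3 -c "
from h import *
delta([.593,.0143,.16],Rdown(21.7))"
```

```text
row [-0.2618  0.1428 -0.035 ] [-0.9214 -1.3653  0.9276] rows>=15.1
```

```bash
python3 -m jog '[[-0.03,0.03,-0.01,-0.1,-0.15,0.1,-1],[-0.12,0.143,-0.035,-0.9214,-1.3653,0.9276,-1],[-0.12,0.143,-0.035,-0.9214,-1.3653,0.9276,-1],[-0.12,0.143,-0.035,-0.9214,-1.3653,0.9276,-1],[-0.12,0.143,-0.035,-0.9214,-1.3653,0.9276,-1],[-0.12,0.143,-0.035,-0.9214,-1.3653,0.9276,-1],[-0.12,0.143,-0.035,-0.9214,-1.3653,0.9276,-1],[-0.12,0.143,-0.035,-0.9214,-1.3653,0.9276,-1],[-0.12,0.143,-0.035,-0.9214,-1.3653,0.9276,-1],[-0.12,0.143,-0.035,-0.9214,-1.3653,0.9276,-1],[-0.12,0.143,-0.035,-0.9214,-1.3653,0.9276,-1],[-0.12,0.143,-0.035,-0.9214,-1.3653,0.9276,-1],[-0.12,0.143,-0.035,-0.9214,-1.3653,0.9276,-1],[-0.12,0.143,-0.035,-0.9214,-1.3653,0.9276,-1],[-0.12,0.143,-0.035,-0.9214,-1.3653,0.9276,-1],[-0.12,0.143,-0.035,-0.9214,-1.3653,0.9276,-1],[-0.2,0.143,-0.035,-0.9214,-1.3653,0.9276,-1],[-0.26,0.143,-0.035,-0.9214,-1.3653,0.9276,-1],[-0.26,0.143,-0.035,-0.9214,-1.3653,0.9276,-1],[-0.26,0.143,-0.035,-0.9214,-1.3653,0.9276,-1]]'; python3 -c "
from h import *
st()
delta([.593,.0143,.045],Rdown(21.7))"
```

```text
clock: 7.0
tool_pos: [0.5887, 0.015, 0.1533]
tool_rot: [-3.133, 0.009, 0.38]
force: [-0.0, -0.5, -0.9]
width: 0.095
t 7.00 p [0.5887 0.015  0.1533] rpy [-3.1331  0.0088  0.3796] F [-0.0026 -0.4781 -0.8629] w 0.0950 q [-0.0677  0.0249  1.8202  0.004   1.308   1.1224]
row [0.0047 0.0032 0.1082] [-0.0085  0.0088  0.0009] rows>=2.6
```

```bash
python3 -m jog '[[0.004,0.002,0.02,-0.0085,0.0088,0,-1],[0.004,0.002,0.05,-0.0085,0.0088,0,-1],[0.004,0.002,0.08,-0.0085,0.0088,0,-1],[0.004,0.002,0.105,-0.0085,0.0088,0,-1],[0.004,0.002,0.108,-0.0085,0.0088,0,-1],[0.004,0.002,0.108,-0.0085,0.0088,0,-1]]'; python3 -c "
from h import *
st()
delta([.593,.0143,.045],Rdown(21.7))"
```

```text
clock: 7.5
tool_pos: [0.5953, 0.0146, 0.0506]
tool_rot: [3.139, -0.005, 0.379]
force: [0.5, 0.6, 0.8]
width: 0.0951
t 7.50 p [0.5953 0.0146 0.0506] rpy [ 3.1388 -0.0047  0.3788] F [0.4709 0.5596 0.8119] w 0.0951 q [-0.0654  0.1294  1.8935 -0.0006  1.1132  1.1269]
row [-0.0023 -0.0006  0.0056] [ 0.0028 -0.0047  0.0001] rows>=0.1
```

```bash
python3 -m jog '[[-0.002,0,0.005,0,-0.004,0,0.2],[-0.002,0,0.005,0,-0.004,0,1],[-0.002,0,0.005,0,-0.004,0,1],[-0.002,0,0.005,0,-0.004,0,1],[-0.002,0,0.005,0,-0.004,0,1],[-0.002,0,0.005,0,-0.004,0,1],[-0.002,0,0.005,0,-0.004,0,1],[-0.002,0,0.005,0,-0.004,0,1],[-0.002,0,0.005,0,-0.004,0,1],[-0.002,0,0.005,0,-0.004,0,1]]' 15; python3 -c "
from h import *
st()
u0=np.array([.6838,-.2423,.1]); ux=np.array([.9976,.0698,0]); uy=np.array([-.0698,.9976,0])
c=u0+ux*.06+uy*.075; print(c)
delta([.593,.0143,.20],Rdown(21.7))
delta([c[0],c[1],.20],Rdown(50))
"
```

```text
clock: 8.33
tool_pos: [0.596, 0.0143, 0.0483]
tool_rot: [3.136, -0.005, 0.379]
force: [-0.9, 0.1, 4.7]
width: 0.0663
t 8.33 p [0.596  0.0143 0.0483] rpy [ 3.1362 -0.005   0.3794] F [-0.8759  0.0938  4.6501] w 0.0663 q [-0.0645  0.1328  1.894  -0.003   1.108   1.1282]
[ 0.7384 -0.1633  0.1   ]
row [-0.002  -0.0003 -0.1517] [ 0.0054 -0.005   0.0007] rows>=3.6
row [ 0.0673  0.2186 -0.1502] [ 0.0065 -0.0036 -0.4932] rows>=6.6
```

```bash
python3 -m jog '[[0,0,-0.03,0,0,0,1],[0,0,-0.07,0,0,0,1],[0,0,-0.11,0,0,0,1],[0,0,-0.15,0,0,0,1],[0.02,0.06,-0.15,0,0,-0.12,1],[0.035,0.1,-0.15,0,0,-0.24,1],[0.047,0.14,-0.15,0,0,-0.35,1],[0.058,0.18,-0.15,0,0,-0.45,1],[0.067,0.219,-0.15,0.004,-0.004,-0.493,1],[0.067,0.219,-0.15,0.004,-0.004,-0.493,1],[0.067,0.219,-0.15,0.004,-0.004,-0.493,1],[0.067,0.219,-0.15,0.004,-0.004,-0.493,1],[0.067,0.219,-0.15,0.004,-0.004,-0.493,1]]'; python3 -c "
from h import *
st()
delta([.7384,-.1633,.149],Rdown(50))
crop('wrist',0,0,640,400,1.2,'w2.png')
crop('scene',100,60,420,260,2.4,'s4.png')
"
```

```text
clock: 9.42
tool_pos: [0.737, -0.1632, 0.1972]
tool_rot: [-3.141, 0.003, 0.872]
force: [-0.3, 0.3, -1.7]
width: 0.066
t 9.42 p [ 0.737  -0.1632  0.1972] rpy [-3.1406  0.0027  0.8725] F [-0.3074  0.3339 -1.6511] w 0.0660 q [-0.2881  0.3481  1.3768 -0.0021  1.4187  0.4105]
row [0.001  0.0012 0.0482] [-0.001   0.0027 -0.0002] rows>=1.2
```

View pics/s4.png

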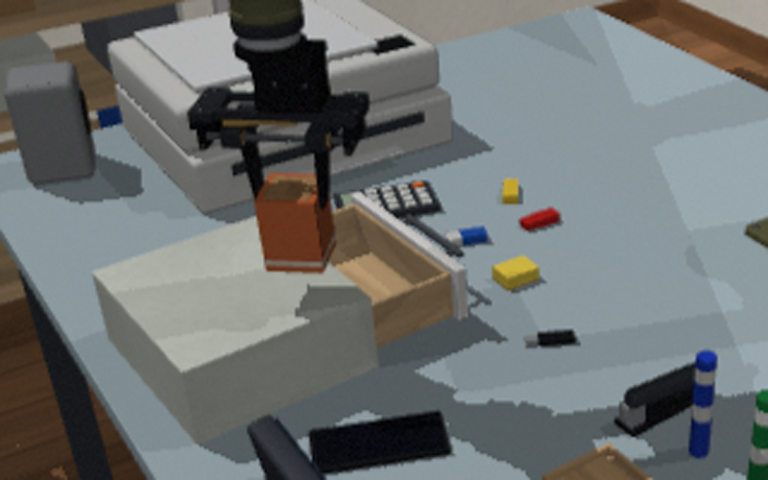

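View pics/w2.png

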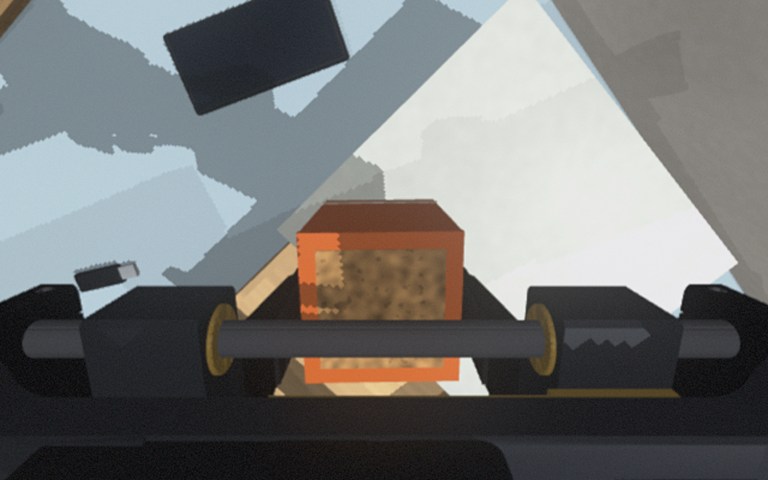

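```bash
python3 -c "
from h import *
m=model('wrist')
for X in ([.6748,-.1134,.1],[.6928,-.3712,.1],[.6748+.249,-.1134+.017,.1],[.737,-.163,.1],[.737-.046,-.163,.1],[.737,-.163+.046,.1]): print(X,proj(m,X)*1.2)
"
```

```text
[0.6748, -0.1134, 0.1] [273.647  232.9585]
[0.6928, -0.3712, 0.1] [495.6884 442.5989]
[0.9238, -0.0964, 0.1] [537.1155 -28.9616]
[0.737, -0.163, 0.1] [380.1259 230.548 ]
[0.691, -0.163, 0.1] [333.9511 268.1026]
[0.737, -0.117, 0.1] [339.3671 183.1541]
```

```bash
python3 -c "
from h import *
delta([.740,-.175,.152],Rdown(50))"; 
```

```text
row [-0.0076  0.0102  0.0462] [0.0004 0.0023 0.0008] rows>=1.1
```

```bash
python3 -m jog '[[-0.008,0.01,0.0,0,0.002,0,1],[-0.008,0.01,0.015,0,0.002,0,1],[-0.008,0.01,0.03,0,0.002,0,1],[-0.008,0.01,0.04,0,0.002,0,1],[-0.008,0.01,0.046,0,0.002,0,1],[-0.008,0.01,0.046,0,0.002,0,1],[-0.008,0.01,0.048,0,0.002,0,1],[-0.008,0.01,0.048,0,0.002,0,1],[-0.008,0.01,0.049,0,0.002,0,1],[-0.008,0.01,0.049,0,0.002,0,1]]'; python3 -c "
from h import *
st()"
```

```text
clock: 10.35
tool_pos: [0.7404, -0.1766, 0.1495]
tool_rot: [3.14, 0.0, 0.872]
force: [0.3, -0.3, -1.2]
width: 0.0659
t 10.35 p [ 0.7404 -0.1766  0.1495] rpy [3.14   0.     0.8724] F [ 0.3459 -0.274  -1.2254] w 0.0659 q [-0.3044  0.3864  1.4083 -0.0007  1.3455  0.3942]
```

```bash
python3 -m jog '[[0,0,0.001,0,0,0,1],[0,0,0.002,0,0,0,1],[0,0,0.003,0,0,0,1],[0,0,0.003,0,0,0,1]]'; python3 -c "
from h import *
st()"
```

```text
clock: 10.68
tool_pos: [0.7405, -0.1767, 0.148]
tool_rot: [3.14, -0.0, 0.872]
force: [-1.6, 0.5, 4.4]
width: 0.0661
t 10.68 p [ 0.7405 -0.1767  0.148 ] rpy [ 3.1396 -0.0002  0.8723] F [-1.5801  0.4944  4.3912] w 0.0661 q [-0.3045  0.3873  1.4098 -0.0006  1.3426  0.3941]
```

```bash
python3 -m jog '[[0,0,0,0,0,0,0.2],[0,0,0,0,0,0,-0.5],[0,0,0,0,0,0,-1],[0,0,0,0,0,0,-1],[0,0,0,0,0,0,-1],[0,0,-0.03,0,0,0,-1],[0,0,-0.06,0,0,0,-1],[0,0,-0.1,0,0,0,-1],[0,0,-0.14,0,0,0,-1],[0,0,-0.18,0,0,0,-1],[0,0,-0.2,0,0,0,-1],[0,0,-0.2,0,0,0,-1]]'; python3 - <<'E'
from h import *
st()
it=arm.camera("top"); isc=arm.camera("scene"); iw=arm.camera("wrist")
crop("top",330,70,480,220,4,"t5.png",it); crop("scene",180,60,360,240,4,"s5.png",isc); crop("wrist",0,0,640,400,1.2,"w5.png",iw)
E
```

```text
clock: 11.68
tool_pos: [0.7421, -0.177, 0.3554]
tool_rot: [3.129, -0.005, 0.872]
force: [0.7, -1.5, 1.0]
width: 0.0952
t 11.68 p [ 0.7421 -0.177   0.3554] rpy [ 3.1286 -0.0048  0.8724] F [ 0.726  -1.502   1.0356] w 0.0952 q [-0.3042  0.3201  1.1523 -0.0005  1.6553  0.3942]
```

View pics/w5.png

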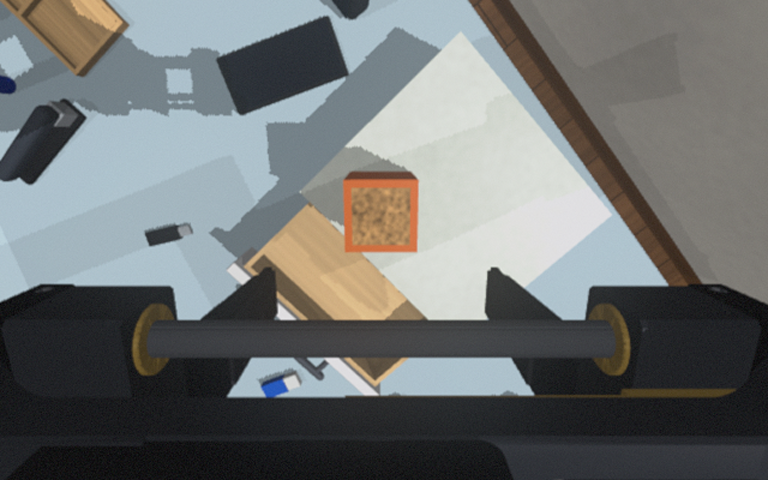

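View pics/s5.png

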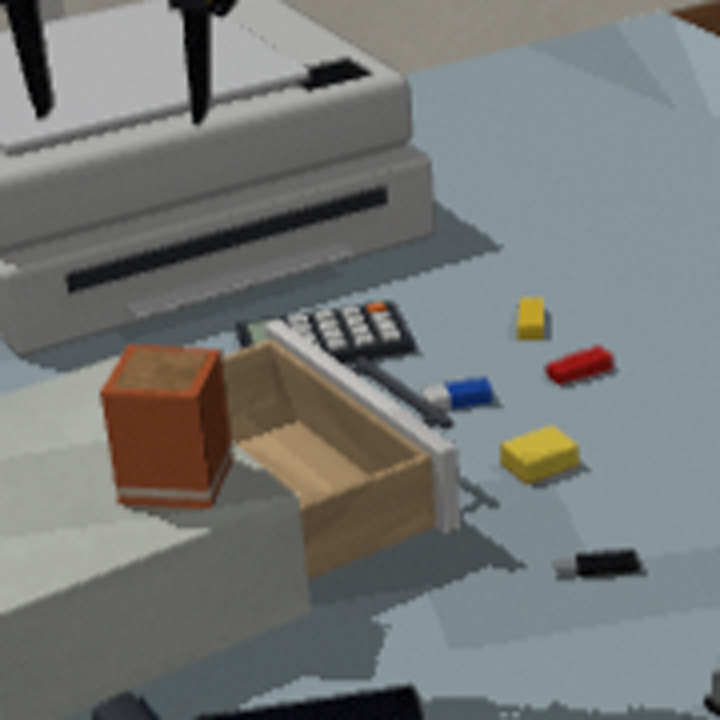

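The cup stands mouth-down on the unit top. I'll verify its centre and simulate the joint path for swinging the tool level.

```bash
python3 kin.py | tail -1; python3 - <<'E'
from h import *; import kin
m=model('wrist'); c=np.array([.7405,-.1767])
for a in (45,135,225,315):
    t=np.radians(a+50); print(proj(m,[c[0]+.0467*np.cos(t),c[1]+.0467*np.sin(t),.19])*1.2)
def az(a,xs=1):
    t=np.radians(a); return kin.RT([np.cos(t),np.sin(t),0],[0,0,xs])
s=arm.sense(); q=s["q"]; R0=Ro.from_euler('xyz',s["tool_rot"]); x0=s["tool_pos"]
from scipy.spatial.transform import Slerp
W=[((.60,0,.45),az(50)),((.70,-.1,.42),az(5)),((.755,-.189,.36),az(-40)),((.755,-.189,.145),az(-40)),((.755,-.189,.30),az(-40)),((.755,-.189,.30),az(-40)*Ro.from_rotvec([0,0,1.5708])),((.755,-.189,.30),az(-40)*Ro.from_rotvec([0,0,3.1416]))]
for x1,R1 in W:
    sl=Slerp([0,1],Ro.concatenate([R0,R1])); n=20
    bad=0
    for k in range(1,n+1):
        f=k/n; r=kin.ik((1-f)*np.array(x0)+f*np.array(x1),sl(f),[q])
        if r: 
            bad=max(bad,np.abs(r[0]-q).max()); q=r[0]
        else: print("no ik",f)
    print(x1,np.round(q,2),"maxstep %.2f"%bad); x0,R0=x1,R1
delta([.60,0,.45],az(50))
E
```

```text
0.    ] 2.0905340869514788e-07
[342.6054 177.5544]
[344.2669 251.0411]
[417.354  251.0828]
[419.1306 177.604 ]
(0.6, 0, 0.45) [-0.66 -0.26  2.11  1.58  1.54 -0.28] maxstep 0.08
(0.7, -0.1, 0.42) [-0.45 -0.39  2.26  2.03  0.61 -0.54] maxstep 0.06
(0.755, -0.189, 0.36) [-0.08 -0.04  2.08  4.15  0.76 -2.42] maxstep 0.17
(0.755, -0.189, 0.145) [-0.08  0.35  2.1   3.89  1.03 -2.01] maxstep 0.03
(0.755, -0.189, 0.3) [-0.08  0.05  2.11  4.05  0.83 -2.29] maxstep 0.02
(0.755, -0.189, 0.3) [-0.08  0.05  2.11  4.05  0.83 -0.72] maxstep 0.08
(0.755, -0.189, 0.3) [-0.08  0.05  2.11  4.05  0.83  0.85] maxstep 0.08
row [ 0.0451 -0.2206 -0.105 ] [ 0.0001  1.5716 -0.0006] rows>=12.6
```

```bash
python3 -m jog '[[0.005,-0.02,-0.03,0,0.05,0,-1],[0.01,-0.05,-0.06,0,0.15,0,-1],[0.045,-0.22,-0.105,0,1.571,0,-1],[0.045,-0.22,-0.105,0,1.571,0,-1],[0.045,-0.22,-0.105,0,1.571,0,-1],[0.045,-0.22,-0.105,0,1.571,0,-1],[0.045,-0.22,-0.105,0,1.571,0,-1],[0.045,-0.22,-0.105,0,1.571,0,-1],[0.045,-0.22,-0.105,0,1.571,0,-1],[0.045,-0.22,-0.105,0,1.571,0,-1],[0.045,-0.22,-0.105,0,1.571,0,-1],[0.045,-0.22,-0.105,0,1.571,0,-1],[0.045,-0.22,-0.105,0,1.571,0,-1],[0.045,-0.22,-0.105,0,1.571,0,-1],[0.045,-0.22,-0.105,0,1.571,0,-1],[0.045,-0.22,-0.105,0,1.571,0,-1],[0.045,-0.22,-0.105,0,1.571,0,-1]]'; python3 - <<'E'
from h import *; import kin
st()
def az(a,xs=1):
    t=np.radians(a); return kin.RT([np.cos(t),np.sin(t),0],[0,0,xs])
delta([.70,-.1,.42],az(5));delta([.755,-.189,.36],az(-40))
E
```

```text
clock: 13.25
tool_pos: [0.6006, -0.0004, 0.4511]
tool_rot: [2.366, -1.57, 1.648]
force: [-0.0, 0.2, 1.0]
width: 0.0952
t 13.25 p [ 0.6006 -0.0004  0.4511] rpy [ 2.3658 -1.5695  1.6481] F [-0.0376  0.1819  0.9959] w 0.0952 q [-0.6615 -0.2577  2.1069  1.5801  1.535  -0.2794]
row [-0.0313  0.1401 -0.0124] [-0.7851  0.0005  0.0012] rows>=6.3
row [-0.0914  0.2394 -0.0451] [-1.5705  0.      0.0014] rows>=12.6
```

```bash
python3 -m jog '[[-0.031,0.14,-0.012,-0.785,0,0,-1],[-0.031,0.14,-0.012,-0.785,0,0,-1],[-0.031,0.14,-0.012,-0.785,0,0,-1],[-0.031,0.14,-0.012,-0.785,0,0,-1],[-0.031,0.14,-0.012,-0.785,0,0,-1],[-0.031,0.14,-0.012,-0.785,0,0,-1],[-0.031,0.14,-0.012,-0.785,0,0,-1],[-0.04,0.16,-0.02,-0.9,0,0,-1],[-0.05,0.17,-0.025,-1.0,0,0,-1],[-0.06,0.18,-0.03,-1.1,0,0,-1],[-0.07,0.19,-0.033,-1.2,0,0,-1],[-0.08,0.21,-0.038,-1.3,0,0,-1],[-0.085,0.225,-0.04,-1.4,0,0,-1],[-0.09,0.235,-0.043,-1.5,0,0,-1],[-0.0914,0.2394,-0.0451,-1.5705,0,0,-1],[-0.0914,0.2394,-0.0451,-1.5705,0,0,-1],[-0.0914,0.2394,-0.0451,-1.5705,0,0,-1],[-0.0914,0.2394,-0.0451,-1.5705,0,0,-1],[-0.0914,0.2394,-0.0451,-1.5705,0,0,-1]]'; python3 - <<'E'
from h import *; import kin
st()
def az(a,xs=1):
    t=np.radians(a); return kin.RT([np.cos(t),np.sin(t),0],[0,0,xs])
delta([.755,-.189,.146],az(-40))
crop('scene',160,0,480,220,2.4,'s6.png')
E
```

```text
clock: 14.83
tool_pos: [0.7561, -0.1877, 0.3623]
tool_rot: [-0.811, -1.568, -3.031]
force: [0.0, 0.1, 0.8]
width: 0.0952
t 14.83 p [ 0.7561 -0.1877  0.3623] rpy [-0.8107 -1.5679 -3.0309] F [0.0315 0.0604 0.8116] w 0.0952 q [-0.0743 -0.0356  2.0728  4.1535  0.7627 -2.4278]
row [-0.2163  0.0022 -0.0005] [ 0.0019 -0.002  -0.0021] rows>=5.2
```

View pics/s6.png

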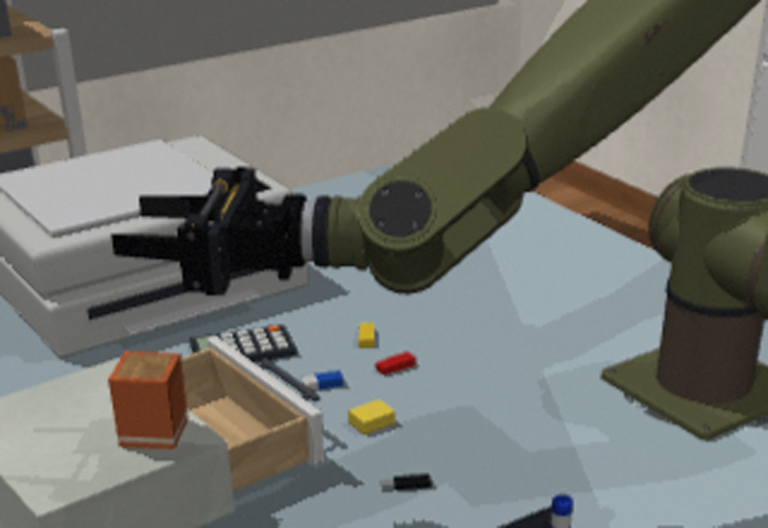

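The tool is level and the jaws straddle the cup from above, with the drawer clear. Descending.

```bash
python3 -m jog '[[-0.03,0.002,0,0.002,-0.002,-0.002,-1],[-0.07,0.002,0,0.002,-0.002,-0.002,-1],[-0.11,0.002,0,0.002,-0.002,-0.002,-1],[-0.14,0.002,0,0.002,-0.002,-0.002,-1],[-0.165,0.002,0,0.002,-0.002,-0.002,-1],[-0.185,0.002,0,0.002,-0.002,-0.002,-1],[-0.2,0.002,0,0.002,-0.002,-0.002,-1],[-0.211,0.002,0,0.002,-0.002,-0.002,-1],[-0.216,0.002,0,0.002,-0.002,-0.002,-1],[-0.216,0.002,0,0.002,-0.002,-0.002,-1],[-0.216,0.002,0,0.002,-0.002,-0.002,-1]]'; python3 - <<'E'
from h import *; import kin
st()
def az(a,xs=1):
    t=np.radians(a); return kin.RT([np.cos(t),np.sin(t),0],[0,0,xs])
delta([.755,-.189,.146],az(-40))
crop('scene',160,40,480,240,2.4,'s7.png')
crop('wrist',0,0,640,400,1.2,'w7.png')
E
```

```text
clock: 15.8
tool_pos: [0.7545, -0.1907, 0.1455]
tool_rot: [0.678, -1.57, 1.768]
force: [0.7, 0.5, 0.6]
width: 0.0952
t 15.80 p [ 0.7545 -0.1907  0.1455] rpy [ 0.6777 -1.5696  1.768 ] F [0.6773 0.4754 0.6097] w 0.0952 q [-0.0825  0.3524  2.1069  3.8778  1.0299 -2.0087]
row [ 0.0005 -0.0016 -0.0007] [-0.0023 -0.0009  0.0007] rows>=0.0
```

View pics/s7.png

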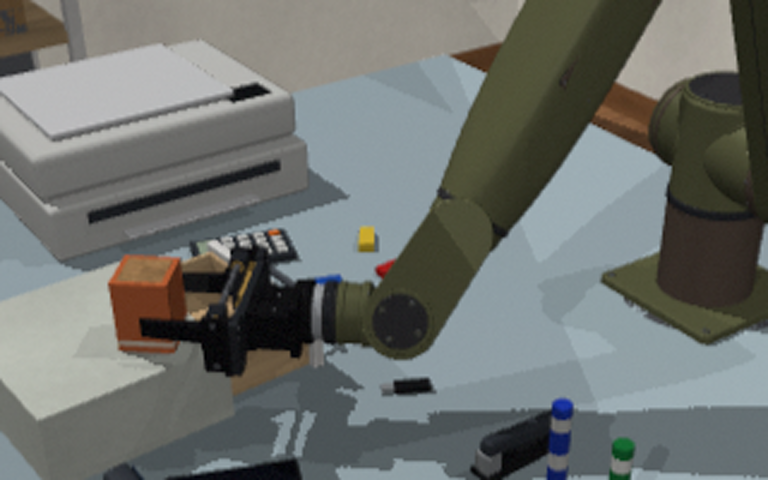

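View pics/w7.png

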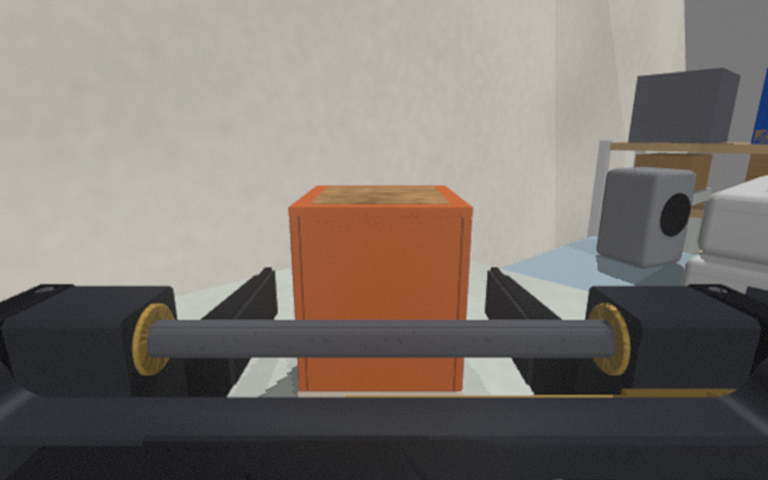

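```bash
python3 -m jog '[[0,0,0,0,0,0,0.2],[0,0,0,0,0,0,1],[0,0,0,0,0,0,1],[0,0,0,0,0,0,1],[0,0,0,0,0,0,1],[0,0,0,0,0,0,1],[0,0,0,0,0,0,1],[0,0,0,0,0,0,1],[0,0,0,0,0,0,1],[0.02,0,0,0,0,0,1],[0.05,0,0,0,0,0,1],[0.08,0,0,0,0,0,1],[0.11,0,0,0,0,0,1],[0.14,0,0,0,0,0,1],[0.16,0,0,0,0,0,1],[0.16,0,0,0,0,0,1],[0.16,0,0,0,0,0,1]]' 18; python3 - <<'E'
from h import *; import kin
st()
crop('scene',160,0,480,240,2.4,'s8.png')
E
```

```text
clock: 17.32
tool_pos: [0.7541, -0.1905, 0.3047]
tool_rot: [2.413, -1.57, 0.032]
force: [0.4, 0.2, -1.2]
width: 0.066
t 17.32 p [ 0.7541 -0.1905  0.3047] rpy [ 2.4134 -1.5703  0.0322] F [ 0.435   0.1978 -1.2466] w 0.0660 q [-0.0821  0.0421  2.1064  4.0535  0.8163 -2.295 ]
```

View pics/s8.png

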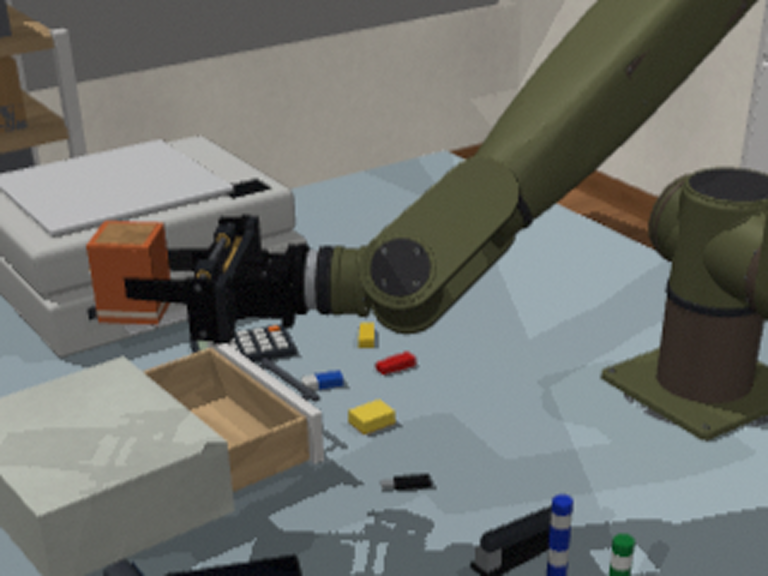

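```bash
python3 -m jog '[[0,0,0,0,0,0.06,1],[0,0,0,0,0,0.17,1],[0,0,0,0,0,0.29,1],[0,0,0,0,0,0.41,1],[0,0,0,0,0,0.53,1],[0,0,0,0,0,0.65,1],[0,0,0,0,0,0.77,1],[0,0,0,0,0,0.89,1],[0,0,0,0,0,1.01,1],[0,0,0,0,0,1.13,1],[0,0,0,0,0,1.25,1],[0,0,0,0,0,1.37,1],[0,0,0,0,0,1.47,1],[0,0,0,0,0,1.55,1],[0,0,0,0,0,1.571,1],[0,0,0,0,0,1.571,1]]' && python3 -m jog '[[0,0,0,0,0,0.06,1],[0,0,0,0,0,0.17,1],[0,0,0,0,0,0.29,1],[0,0,0,0,0,0.41,1],[0,0,0,0,0,0.53,1],[0,0,0,0,0,0.65,1],[0,0,0,0,0,0.77,1],[0,0,0,0,0,0.89,1],[0,0,0,0,0,1.01,1],[0,0,0,0,0,1.13,1],[0,0,0,0,0,1.25,1],[0,0,0,0,0,1.37,1],[0,0,0,0,0,1.47,1],[0,0,0,0,0,1.55,1],[0,0,0,0,0,1.571,1],[0,0,0,0,0,1.571,1],[0,0,0,0,0,1.571,1]]'; python3 - <<'E'
from h import *; import kin
st()
def az(a,xs=1):
    t=np.radians(a); return kin.RT([np.cos(t),np.sin(t),0],[0,0,xs])
delta([.755,-.189,.150],az(-40,-1))
crop('scene',160,0,480,240,2.4,'s9.png')
E
```

```text
clock: 18.7
tool_pos: [0.7535, -0.1905, 0.3]
tool_rot: [-1.576, -0.005, -2.267]
force: [0.8, 0.1, -2.1]
width: 0.0657
clock: 20.12
tool_pos: [0.7539, -0.1905, 0.303]
tool_rot: [-1.979, 1.566, -2.676]
force: [-0.7, -0.8, -1.3]
width: 0.066
t 20.12 p [ 0.7539 -0.1905  0.303 ] rpy [-1.9795  1.5658 -2.6757] F [-0.6875 -0.7588 -1.3267] w 0.0660 q [-0.082   0.0439  2.1071  4.0534  0.8168  0.8438]
row [0.1529 0.0025 0.0001] [ 0.0019 -0.002   0.0046] rows>=3.7
```

View pics/s9.png

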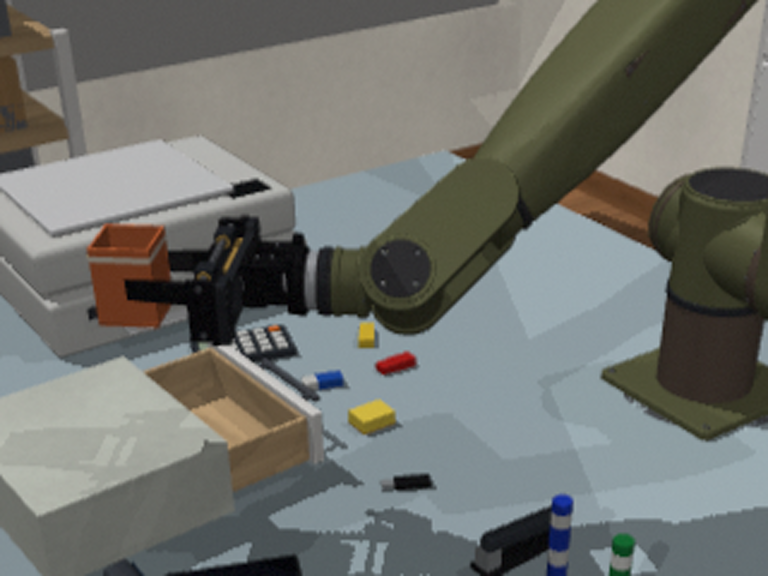

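The cup is mouth-up. Lowering it onto the unit top.

```bash
python3 -m jog '[[0.03,0.002,0,0.002,-0.002,0.004,1],[0.07,0.002,0,0.002,-0.002,0.004,1],[0.1,0.002,0,0.002,-0.002,0.004,1],[0.125,0.002,0,0.002,-0.002,0.004,1],[0.14,0.002,0,0.002,-0.002,0.004,1],[0.148,0.002,0,0.002,-0.002,0.004,1],[0.152,0.002,0,0.002,-0.002,0.004,1],[0.154,0.002,0,0.002,-0.002,0.004,1],[0.154,0.002,0,0.002,-0.002,0.004,1]]'; python3 - <<'E'
from h import *
st()
E
```

```text
clock: 20.92
tool_pos: [0.7556, -0.1891, 0.1511]
tool_rot: [0.829, 1.567, 0.131]
force: [-0.8, 0.7, -0.5]
width: 0.0659
t 20.92 p [ 0.7556 -0.1891  0.1511] rpy [0.8295 1.5671 0.1313] F [-0.7803  0.7267 -0.5384] w 0.0659 q [-0.078   0.3439  2.1049  3.8885  1.0264  1.1247]
```

```bash
python3 -m jog '[[0.002,0,0,0,0,0,1],[0.004,0,0,0,0,0,1],[0.0055,0,0,0,0,0,1],[0.0065,0,0,0,0,0,1],[0.007,0,0,0,0,0,1],[0.007,0,0,0,0,0,1]]'; python3 - <<'E'
from h import *
st()
E
```

```text
clock: 21.42
tool_pos: [0.7558, -0.1891, 0.146]
tool_rot: [0.414, 1.563, -0.285]
force: [-3.8, 2.4, 5.6]
width: 0.0657
t 21.42 p [ 0.7558 -0.1891  0.146 ] rpy [ 0.4138  1.5632 -0.2848] F [-3.7824  2.3717  5.606 ] w 0.0657 q [-0.0778  0.3583  2.1022  3.8823  1.0394  1.135 ]
```

```bash
python3 -m jog '[[0,0,0,0,0,0,0.2],[0,0,0,0,0,0,-0.5],[0,0,0,0,0,0,-1],[0,0,0,0,0,0,-1],[0,0,0,0,0,0,-1],[-0.02,0,0,0,0,0,-1],[-0.05,0,0,0,0,0,-1],[-0.09,0,0,0,0,0,-1],[-0.13,0,0,0,0,0,-1],[-0.17,0,0,0,0,0,-1],[-0.21,0,0,0,0,0,-1],[-0.215,0,0,0,0,0,-1],[-0.215,0,0,0,0,0,-1]]'; python3 - <<'E'
from h import *; import kin
st()
crop('scene',160,60,320,200,4.5,'s10.png')
def az(a,xs=1):
    t=np.radians(a); return kin.RT([np.cos(t),np.sin(t),0],[0,0,xs])
from scipy.spatial.transform import Slerp
s=arm.sense(); q=s["q"]; R0=Ro.from_euler('xyz',s["tool_rot"]); x0=s["tool_pos"]
W=[((.70,-.1,.42),az(5,-1)),((.60,0,.45),az(50,-1)),((.74,-.177,.36),Rdown(50)),]
for alt in (50,-130,140,-40):
  q1=None
  W[2]=((.72,-.15,.36),Rdown(alt)); q=s["q"]; R0=Ro.from_euler('xyz',s["tool_rot"]); x0=s["tool_pos"]
  for x1,R1 in W:
    sl=Slerp([0,1],Ro.concatenate([R0,R1])); n=20
    bad=0;nb=0
    for k in range(1,n+1):
        f=k/n; r=kin.ik((1-f)*np.array(x0)+f*np.array(x1),sl(f),[q])
        if r: 
            bad=max(bad,np.abs(r[0]-q).max()); q=r[0]
        else: nb+=1
    print(alt,x1,np.round(q,2),"maxstep %.2f noik %d"%(bad,nb),"ang %.0f"%np.degrees((R0.inv()*R1).magnitude())); x0,R0=x1,R1
E
```

```text
clock: 22.5
tool_pos: [0.7552, -0.1894, 0.3646]
tool_rot: [0.733, 1.56, 0.034]
force: [-0.1, 0.6, -0.4]
width: 0.0951
t 22.50 p [ 0.7552 -0.1894  0.3646] rpy [0.7328 1.5597 0.0345] F [-0.117   0.6238 -0.4462] w 0.0951 q [-0.0786 -0.0388  2.0755  4.1416  0.7618  0.7273]
50 (0.7, -0.1, 0.42) [-0.45 -0.39  2.26  2.03  0.61  2.6 ] maxstep 0.17 noik 0 ang 45
50 (0.6, 0, 0.45) [-0.66 -0.26  2.11  1.58  1.54  2.86] maxstep 0.06 noik 0 ang 45
50 (0.72, -0.15, 0.36) [-0.66 -0.26  2.11  1.58  1.54  2.86] maxstep 0.00 noik 20 ang 180
-130 (0.7, -0.1, 0.42) [-0.45 -0.39  2.26  2.03  0.61  2.6 ] maxstep 0.17 noik 0 ang 45
-130 (0.6, 0, 0.45) [-0.66 -0.26  2.11  1.58  1.54  2.86] maxstep 0.06 noik 0 ang 45
-130 (0.72, -0.15, 0.36) [-0.66 -0.25  2.07  1.5   1.52  2.9 ] maxstep 0.08 noik 19 ang 90
140 (0.7, -0.1, 0.42) [-0.45 -0.39  2.26  2.03  0.61  2.6 ] maxstep 0.17 noik 0 ang 45
140 (0.6, 0, 0.45) [-0.66 -0.26  2.11  1.58  1.54  2.86] maxstep 0.06 noik 0 ang 45
140 (0.72, -0.15, 0.36) [-0.66 -0.26  2.11  1.58  1.54  2.86] maxstep 0.00 noik 20 ang 120
-40 (0.7, -0.1, 0.42) [-0.45 -0.39  2.26  2.03  0.61  2.6 ] maxstep 0.17 noik 0 ang 45
-40 (0.6, 0, 0.45) [-0.66 -0.26  2.11  1.58  1.54  2.86] maxstep 0.06 noik 0 ang 45
-40 (0.72, -0.15, 0.36) [-0.28  0.27  1.21  0.    1.67  1.99] maxstep 0.08 noik 0 ang 120
```

View pics/s10.png

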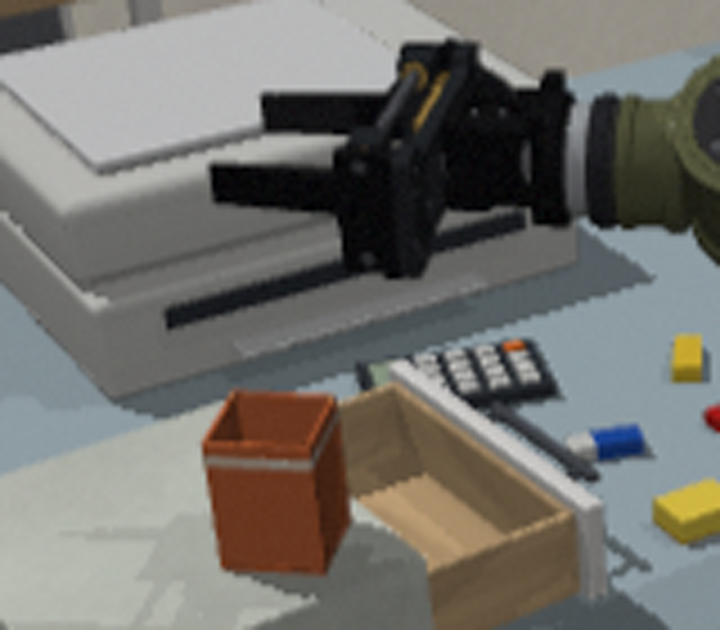

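```bash
cat >> kin.py <<'E'
def az(a,roll=0):
    t=np.radians(a); return RT([np.cos(t),np.sin(t),0],[0,0,1])*Ro.from_rotvec([0,0,np.radians(roll)])
def sim(W,q=None,n=20):
    from rig import arm
    from scipy.spatial.transform import Slerp
    s=arm.sense(); q=s["q"]; R0=E('xyz',s["tool_rot"]); x0=s["tool_pos"]
    for x1,R1 in W:
        sl=Slerp([0,1],Ro.concatenate([R0,R1])); bad=0;nb=0
        for k in range(1,n+1):
            f=k/n; r=ik((1-f)*np.array(x0)+f*np.array(x1),sl(f),[q])
            if r: bad=max(bad,np.abs(r[0]-q).max()); q=r[0]
            else: nb+=1
        print(x1,np.round(q,2),"maxstep %.2f noik %d"%(bad,nb),"ang %.0f"%np.degrees((R0.inv()*R1).magnitude())); x0,R0=x1,R1
E
python3 - <<'E'
from h import *; import kin
from kin import az
kin.sim([((.70,-.1,.42),az(5,90)),((.60,0,.45),az(50,0)),((.742,-.177,.36),Rdown(50))])
kin.sim([((.70,-.1,.42),az(5,120)),((.60,0,.45),az(50,60)),((.742,-.177,.36),Rdown(-40))])
delta((.70,-.1,.42),az(5,120))
E
```

```text
(0.7, -0.1, 0.42) [-0.45 -0.39  2.26  2.03  0.61  1.03] maxstep 0.13 noik 0 ang 99
(0.6, 0, 0.45) [-0.66 -0.26  2.11  1.58  1.54 -0.28] maxstep 0.10 noik 0 ang 98
(0.742, -0.177, 0.36) [-0.3   0.33  1.13  0.    1.68  0.39] maxstep 0.08 noik 0 ang 90
(0.7, -0.1, 0.42) [-0.45 -0.39  2.26  2.03  0.61  1.55] maxstep 0.13 noik 0 ang 74
(0.6, 0, 0.45) [-0.66 -0.26  2.11  1.58  1.54  0.77] maxstep 0.06 noik 0 ang 74
(0.742, -0.177, 0.36) [-0.3   0.33  1.13  0.    1.68  1.96] maxstep 0.09 noik 0 ang 94
row [-0.0602  0.0336 -0.0991] [-0.7136 -0.4062 -0.9939] rows>=10.3
```

```bash
python3 -m jog '[[-0.03,0.01,-0.04,-0.07,-0.04,-0.1,-1],[-0.06,0.0336,-0.099,-0.7136,-0.4062,-0.994,-1],[-0.06,0.0336,-0.099,-0.7136,-0.4062,-0.994,-1],[-0.06,0.0336,-0.099,-0.7136,-0.4062,-0.994,-1],[-0.06,0.0336,-0.099,-0.7136,-0.4062,-0.994,-1],[-0.06,0.0336,-0.099,-0.7136,-0.4062,-0.994,-1],[-0.06,0.0336,-0.099,-0.7136,-0.4062,-0.994,-1],[-0.06,0.0336,-0.099,-0.7136,-0.4062,-0.994,-1],[-0.06,0.0336,-0.099,-0.7136,-0.4062,-0.994,-1],[-0.06,0.0336,-0.099,-0.7136,-0.4062,-0.994,-1],[-0.06,0.0336,-0.099,-0.7136,-0.4062,-0.994,-1],[-0.06,0.0336,-0.099,-0.7136,-0.4062,-0.994,-1],[-0.06,0.0336,-0.099,-0.7136,-0.4062,-0.994,-1],[-0.06,0.0336,-0.099,-0.7136,-0.4062,-0.994,-1],[-0.06,0.0336,-0.099,-0.7136,-0.4062,-0.994,-1]]'; python3 - <<'E'
from h import *; import kin
from kin import az
st()
delta((.60,0,.45),az(50,60))
E
```

```text
clock: 23.8
tool_pos: [0.7003, -0.1018, 0.415]
tool_rot: [-1.579, 0.525, -1.489]
force: [-0.2, -0.3, 0.3]
width: 0.0953
t 23.80 p [ 0.7003 -0.1018  0.415 ] rpy [-1.5791  0.5247 -1.4895] F [-0.1786 -0.3002  0.2876] w 0.0953 q [-0.4537 -0.3804  2.2587  2.0284  0.6094  1.5504]
row [-0.1124  0.0254 -0.0915] [ 0.0067 -0.823  -0.9945] rows>=10.3
```

```bash
python3 -m jog '[[-0.112,0.0254,-0.0915,0.007,-0.823,-0.994,-1],[-0.112,0.0254,-0.0915,0.007,-0.823,-0.994,-1],[-0.112,0.0254,-0.0915,0.007,-0.823,-0.994,-1],[-0.112,0.0254,-0.0915,0.007,-0.823,-0.994,-1],[-0.112,0.0254,-0.0915,0.007,-0.823,-0.994,-1],[-0.112,0.0254,-0.0915,0.007,-0.823,-0.994,-1],[-0.112,0.0254,-0.0915,0.007,-0.823,-0.994,-1],[-0.112,0.0254,-0.0915,0.007,-0.823,-0.994,-1],[-0.112,0.0254,-0.0915,0.007,-0.823,-0.994,-1],[-0.112,0.0254,-0.0915,0.007,-0.823,-0.994,-1],[-0.112,0.0254,-0.0915,0.007,-0.823,-0.994,-1],[-0.112,0.0254,-0.0915,0.007,-0.823,-0.994,-1]]'; python3 - <<'E'
from h import *; import kin
from kin import az
st()
delta((.742,-.177,.36),Rdown(-40))
E
```

```text
clock: 24.8
tool_pos: [0.6008, 0.0006, 0.451]
tool_rot: [-1.566, -0.524, -0.699]
force: [0.3, 0.4, 0.1]
width: 0.095
t 24.80 p [0.6008 0.0006 0.451 ] rpy [-1.5661 -0.5242 -0.699 ] F [0.3036 0.4455 0.1482] w 0.0950 q [-0.6595 -0.2556  2.1082  1.5851  1.5363  0.7645]
row [ 0.147   0.1899 -0.046 ] [-1.5358 -0.4108  0.4114] rows>=13.1
```

```bash
python3 -m jog '[[0.147,0.19,-0.046,-1.536,-0.411,0.411,-1],[0.147,0.19,-0.046,-1.536,-0.411,0.411,-1],[0.147,0.19,-0.046,-1.536,-0.411,0.411,-1],[0.147,0.19,-0.046,-1.536,-0.411,0.411,-1],[0.147,0.19,-0.046,-1.536,-0.411,0.411,-1],[0.147,0.19,-0.046,-1.536,-0.411,0.411,-1],[0.147,0.19,-0.046,-1.536,-0.411,0.411,-1],[0.147,0.19,-0.046,-1.536,-0.411,0.411,-1],[0.147,0.19,-0.046,-1.536,-0.411,0.411,-1],[0.147,0.19,-0.046,-1.536,-0.411,0.411,-1],[0.147,0.19,-0.046,-1.536,-0.411,0.411,-1],[0.147,0.19,-0.046,-1.536,-0.411,0.411,-1],[0.147,0.19,-0.046,-1.536,-0.411,0.411,-1],[0.147,0.19,-0.046,-1.536,-0.411,0.411,-1],[0.147,0.19,-0.046,-1.536,-0.411,0.411,-1],[0.147,0.19,-0.046,-1.536,-0.411,0.411,-1]]'; python3 - <<'E'
from h import *; import kin
from kin import az
st()
iw=arm.camera("wrist"); crop("wrist",0,0,640,400,1.2,"w11.png",iw)
m=model('wrist'); c=np.array([.741,-.177])
for a in (45,135,225,315):
    t=np.radians(a+50); print(proj(m,[c[0]+.0467*np.cos(t),c[1]+.0467*np.sin(t),.19])*1.2)
E
```

```text
clock: 26.13
tool_pos: [0.7407, -0.1758, 0.3595]
tool_rot: [3.141, -0.0, -0.696]
force: [0.2, -1.3, -0.6]
width: 0.0949
t 26.13 p [ 0.7407 -0.1758  0.3595] rpy [ 3.141  -0.     -0.6962] F [ 0.1695 -1.3422 -0.6112] w 0.0949 q [-0.3032  0.3271  1.137  -0.0006  1.6777  1.9637]
[345.4384 246.3815]
[415.634  246.5023]
[417.3242 175.8423]
[343.9806 175.716 ]
```

View pics/w11.png

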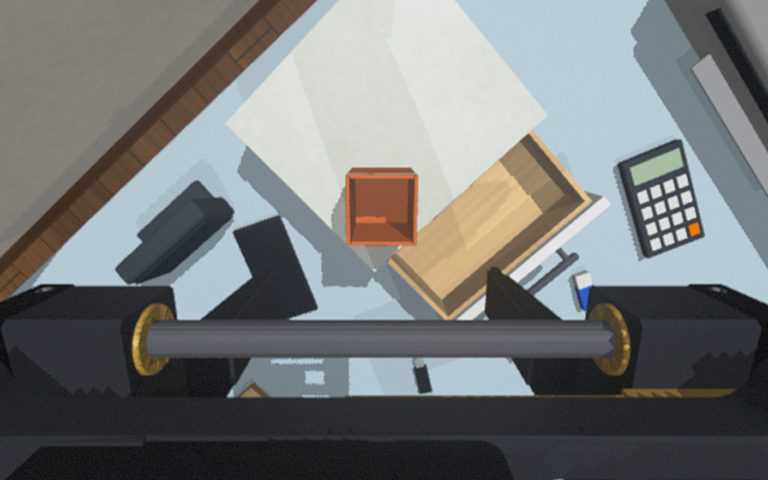

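The mouth is up, cup at (346–417, 173–245), within 1 mm of prediction. Grasping it from above.

```bash
python3 -m jog '[[0.001,0,0.03,0,0,0,-1],[0.001,0,0.07,0,0,0,-1],[0.001,0,0.11,0,0,0,-1],[0.001,0,0.15,0,0,0,-1],[0.001,0,0.18,0,0,0,-1],[0.001,0,0.2,0,0,0,-1],[0.001,0,0.214,0,0,0,-1],[0.001,0,0.218,0,0,0,-1],[0.001,0,0.218,0,0,0,-1],[0.001,0,0.218,0,0,0,0.2],[0.001,0,0.218,0,0,0,1],[0.001,0,0.218,0,0,0,1],[0.001,0,0.218,0,0,0,1],[0.001,0,0.218,0,0,0,1],[0.001,0,0.218,0,0,0,1],[0.001,0,0.218,0,0,0,1],[0.001,0,0.218,0,0,0,1]]' 15; python3 - <<'E'
from h import *; import kin
st()
kin.sim([((.742,-.177,.26),Rdown(-40)),((.584,.215,.26),Rdown(1.3))])
E
```

```text
clock: 27.6
tool_pos: [0.7426, -0.1781, 0.145]
tool_rot: [3.14, -0.005, -0.697]
force: [-1.3, -0.7, 3.1]
width: 0.0659
t 27.60 p [ 0.7426 -0.1781  0.145 ] rpy [ 3.1404 -0.0046 -0.6974] F [-1.256  -0.6841  3.0786] w 0.0659 q [-0.3044  0.3932  1.4072 -0.0029  1.3374  1.9645]
(0.742, -0.177, 0.26) [-0.3   0.34  1.28  0.    1.52  1.96] maxstep 0.01 noik 0 ang 0
(0.584, 0.215, 0.26) [0.27 0.03 1.64 0.   1.48 1.81] maxstep 0.03 noik 0 ang 41
```

```bash
python3 -c "
from h import *
delta([.56,.11,.32],Rdown(1.3))"; python3 -m jog '[[0,0,-0.03,0,0,0,1],[0,0,-0.07,0,0,0,1],[0,0,-0.11,0,0,0,1],[0,0,-0.12,0,0,0,1],[0,0,-0.12,0,0,0,1]]'; python3 -c "
from h import *
st();delta([.56,.11,.30],Rdown(1.3))"
```

```text
row [-0.3242 -0.1033 -0.1766] [ 0.0028 -0.0039 -0.7201] rows>=9.2
clock: 28.02
tool_pos: [0.744, -0.1781, 0.27]
tool_rot: [-3.14, -0.012, -0.697]
force: [0.3, 0.3, -1.1]
width: 0.0658
t 28.02 p [ 0.744  -0.1781  0.27  ] rpy [-3.1399 -0.0118 -0.6974] F [ 0.3192  0.2574 -1.1222] w 0.0658 q [-0.3039  0.3345  1.2737 -0.0029  1.5218  1.9644]
row [-0.3257 -0.1027 -0.0337] [ 0.0026 -0.0119 -0.7201] rows>=8.2
```

```bash
python3 -m jog '[[-0.03,-0.01,-0.01,0,0,-0.07,1],[-0.07,-0.02,-0.02,0,0,-0.15,1],[-0.11,-0.035,-0.03,0,0,-0.25,1],[-0.15,-0.048,-0.034,0,0,-0.34,1],[-0.19,-0.06,-0.034,0,0,-0.43,1],[-0.23,-0.073,-0.034,0,0,-0.52,1],[-0.27,-0.085,-0.034,0,0,-0.6,1],[-0.3,-0.095,-0.034,0,0,-0.67,1],[-0.32,-0.1,-0.034,0.001,-0.005,-0.71,1],[-0.3257,-0.1027,-0.034,0.001,-0.005,-0.72,1],[-0.3257,-0.1027,-0.034,0.001,-0.005,-0.72,1],[-0.3257,-0.1027,-0.034,0.001,-0.005,-0.72,1],[-0.3257,-0.1027,-0.034,0.001,-0.005,-0.72,1]]'; python3 - <<'E'
from h import *; import kin
st()
iw=arm.camera("wrist"); crop("wrist",0,0,640,400,1.2,"w12.png",iw)
m=model("wrist")
import pickle; pickle.dump((iw,m),open("w12.pkl","wb"))
th=np.radians(1.3); c=np.array([.583,.305]); ex=np.array([np.cos(th),np.sin(th)]);ey=np.array([-np.sin(th),np.cos(th)])
for a,b in ((.045,-.135),(-.045,-.135),(-.045,.135),(.045,.135),(.04,-.13),(-.04,-.13),(-.04,-.05),(.04,-.05)):
    p=c+a*ex+b*ey; print(proj(m,[p[0],p[1],.014])*1.2)
E
```

```text
clock: 29.1
tool_pos: [0.5586, 0.1094, 0.2953]
tool_rot: [3.14, 0.005, 0.021]
force: [0.1, 0.3, -0.8]
width: 0.066
t 29.10 p [0.5586 0.1094 0.2953] rpy [3.1402 0.0049 0.0207] F [ 0.0892  0.3117 -0.83  ] w 0.0660 q [ 0.0997 -0.0953  1.6998 -0.001   1.5422  1.6499]
[327.5903 129.9605]
[330.1581 207.5663]
[105.0662 207.8552]
[ 91.4533 130.2377]
[323.38   134.4763]
[325.8438 203.4511]
[258.9904 203.5365]
[253.6191 134.5586]
```

View pics/w12.png

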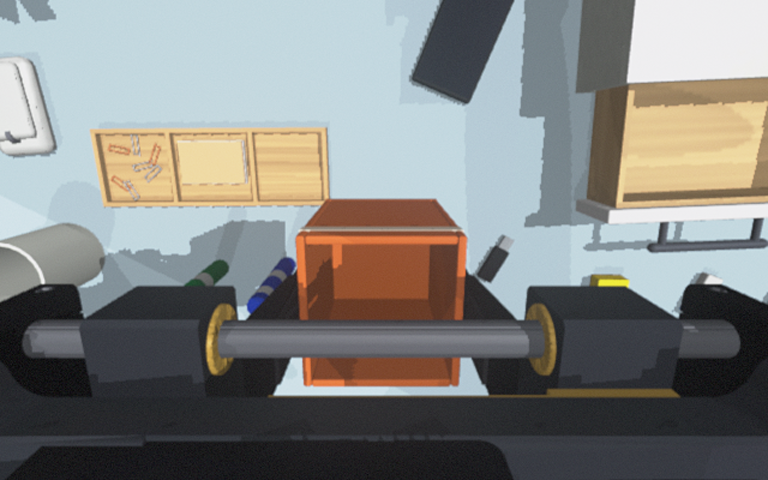

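The projected organiser outline matches the wrist view to about 1 px (bay 254–326, 130–205), so the bay centre is (0.585, 0.215). Moving over it and lowering.

```bash
python3 -c "
from h import *
delta([.585,.215,.14],Rdown(1.3))"
```

```text
row [ 0.0291 -0.1053  0.1554] [ 0.0013  0.0044 -0.0022] rows>=4.6
```

```bash
python3 -m jog '[[0.01,-0.03,0,0.001,0.004,-0.002,1],[0.02,-0.07,0.01,0.001,0.004,-0.002,1],[0.028,-0.1,0.03,0.001,0.004,-0.002,1],[0.029,-0.105,0.06,0.001,0.004,-0.002,1],[0.029,-0.105,0.1,0.001,0.004,-0.002,1],[0.029,-0.105,0.13,0.001,0.004,-0.002,1],[0.029,-0.105,0.15,0.001,0.004,-0.002,1],[0.029,-0.105,0.155,0.001,0.004,-0.002,1],[0.029,-0.105,0.155,0.001,0.004,-0.002,1],[0.029,-0.105,0.155,0.001,0.004,-0.002,1]]'; python3 - <<'E'
from h import *
st(); delta([.585,.215,.056],Rdown(1.3))
iw=arm.camera("wrist"); crop("wrist",0,0,640,400,1.2,"w13.png",iw)
isc=arm.camera("scene"); crop("scene",280,140,440,300,4,"s13.png",isc)
E
```

```text
clock: 29.98
tool_pos: [0.5856, 0.2155, 0.1426]
tool_rot: [-3.141, -0.002, 0.023]
force: [0.8, -0.4, -0.7]
width: 0.066
t 29.98 p [0.5856 0.2155 0.1426] rpy [-3.1411 -0.0023  0.0232] F [ 0.7551 -0.4455 -0.7241] w 0.0660 q [ 0.2666  0.1005  1.7594 -0.0001  1.2793  1.8142]
row [-0.0008  0.0005  0.0866] [-0.0005 -0.0023  0.0005] rows>=2.1
```

View pics/s13.png

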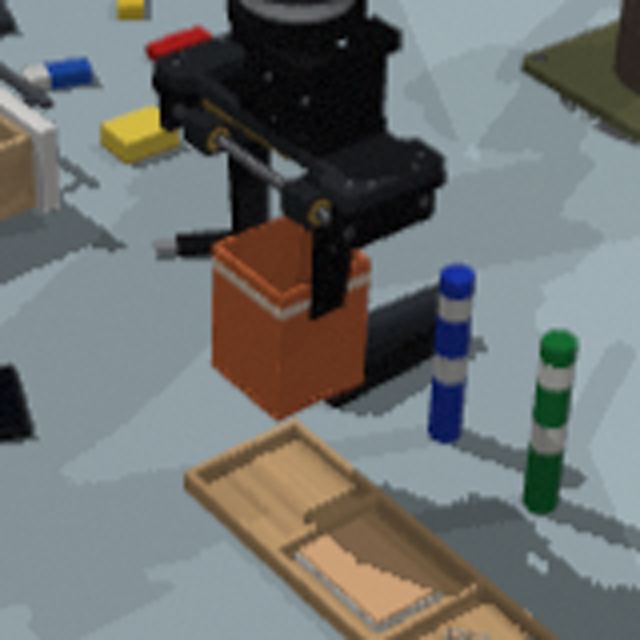

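View pics/w13.png

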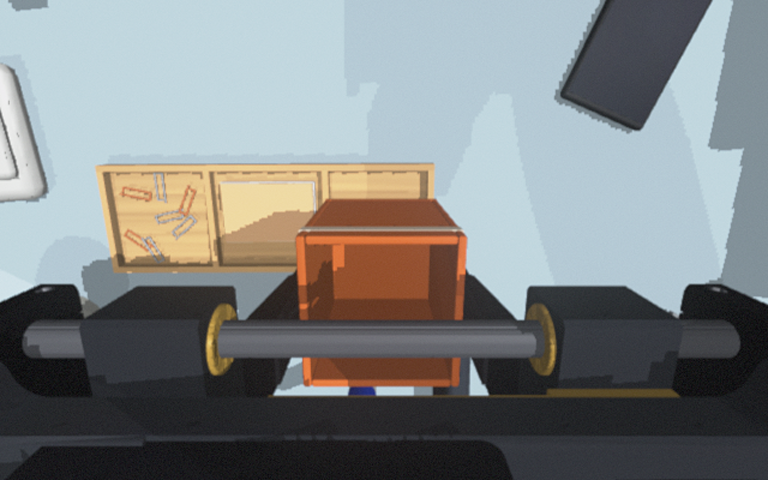

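```bash
python3 -m jog '[[-0.001,0,0.02,0,0,0,1],[-0.001,0,0.045,0,0,0,1],[-0.001,0,0.065,0,0,0,1],[-0.001,0,0.078,0,0,0,1],[-0.001,0,0.085,0,0,0,1],[-0.001,0,0.088,0,0,0,1],[-0.001,0,0.088,0,0,0,1]]'; python3 -c "
from h import *
st()"
```

```text
clock: 30.67
tool_pos: [0.5841, 0.216, 0.0542]
tool_rot: [-3.141, -0.002, 0.024]
force: [0.4, 0.1, -1.3]
width: 0.0659
t 30.67 p [0.5841 0.216  0.0542] rpy [-3.1412 -0.0019  0.0245] F [ 0.4277  0.1059 -1.3277] w 0.0659 q [ 0.2682  0.1838  1.8252 -0.0001  1.1306  1.8145]
```

```bash
python3 -m jog '[[0,0,0.002,0,0,0,1],[0,0,0.0035,0,0,0,1],[0,0,0.0045,0,0,0,1],[0,0,0.005,0,0,0,1],[0,0,0.005,0,0,0,1]]'; python3 -c "
from h import *
st()"
```

```text
clock: 31.08
tool_pos: [0.5846, 0.2162, 0.0501]
tool_rot: [-3.141, -0.003, 0.025]
force: [0.6, 0.6, 3.9]
width: 0.0659
t 31.08 p [0.5846 0.2162 0.0501] rpy [-3.1409 -0.0032  0.0245] F [0.5687 0.6274 3.938 ] w 0.0659 q [ 0.2682  0.1886  1.8273 -0.0002  1.1225  1.8146]
```

Contact with the floor came at the predicted height (TCP 0.050). Releasing and rising.

```bash
python3 -m jog '[[0,0,0,0,0,0,0.2],[0,0,0,0,0,0,-0.4],[0,0,0,0,0,0,-0.8],[0,0,0,0,0,0,-0.8],[0,0,-0.01,0,0,0,-0.8],[0,0,-0.04,0,0,0,-0.8],[0,0,-0.08,0,0,0,-0.5],[0,0,-0.12,0,0,0,-0.2],[0,0,-0.16,0,0,0,0],[0,0,-0.19,0,0,0,0],[0,0,-0.2,0,0,0,0],[-0.04,0,-0.2,0,0,0,0],[-0.07,0,-0.2,0,0,0,0],[-0.08,0,-0.2,0,0,0,0],[-0.08,0,-0.2,0,0,0,0],[-0.08,0,-0.2,0,0,0,0]]'; python3 - <<'E'
from h import *
st()
iw=arm.camera("wrist"); crop("wrist",0,0,640,400,1.2,"w14.png",iw)
m=model("wrist")
th=np.radians(1.35)
for z in (.095,):
  for a in (45,135,225,315):
    t=np.radians(a)+th; print(proj(m,[.5846+.0467*np.cos(t),.2162+.0467*np.sin(t),z])*1.2)
print(proj(m,[.4605,.2265,.13])*1.2,proj(m,[.4546,.311,.13])*1.2)
E
```

```text
clock: 32.42
tool_pos: [0.5033, 0.2139, 0.2481]
tool_rot: [-3.142, -0.001, 0.025]
force: [0.7, 0.2, -0.1]
width: 0.0475
t 32.42 p [0.5033 0.2139 0.2481] rpy [-3.1416 -0.0012  0.0248] F [ 0.6847  0.2248 -0.1027] w 0.0475 q [ 0.3039 -0.1355  1.814  -0.0003  1.4619  1.8499]
[339.388  78.29 ]
[341.1938 161.118 ]
[418.8801 161.2735]
[420.939   78.4538]
[363.6697 276.1702] [260.9031 280.4539]
```

View pics/w14.png

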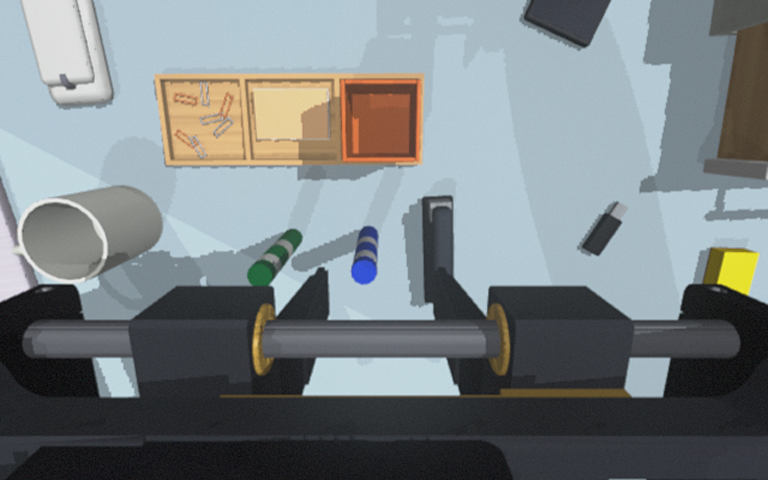

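The cup is upright in the bay, rim at (341–419, 80–161), matching prediction. Now refining the marker tops (blue 364,269; green 260,273).

```bash
python3 - <<'E'
from h import *
im=arm.camera("wrist"); m=model("wrist")
c=cv2.resize(im[170:260,190:330],None,fx=5,fy=5,interpolation=cv2.INTER_CUBIC)
c=np.ascontiguousarray(c)
def circ(x,y,z,col):
    pts=np.array([(proj(m,[x+.011*np.cos(t),y+.011*np.sin(t),z])-[190,170]+.5)*5 for t in np.linspace(0,6.28,40)],np.int32)
    cv2.polylines(c,[pts],True,col,1)
circ(.4605,.2265,.13,(255,0,0));circ(.4605,.2265,.0,(255,255,0))
circ(.4546,.311,.13,(255,0,0));circ(.4546,.311,.0,(255,255,0))
cv2.imwrite("pics/w15.png",c[:,:,::-1])
E
```

```text
(no output)
```

View pics/w15.png

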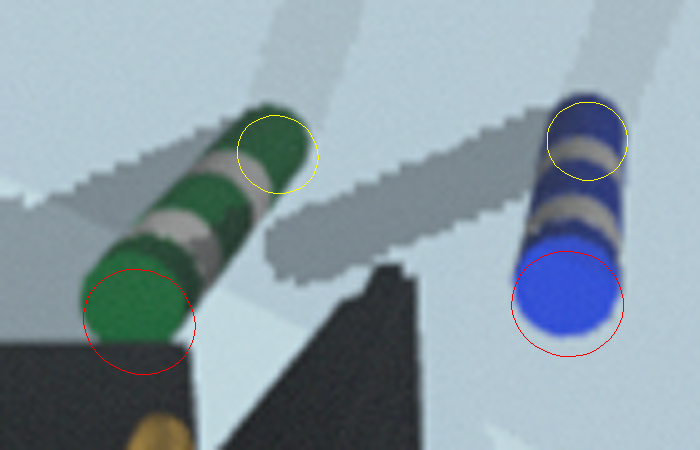

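```bash
python3 -c "
from h import *
delta([.463,.2267,.097],Rdown(1.4))"
```

```text
row [-0.0408 -0.0138  0.151 ] [ 0.     -0.0008 -0.0002] rows>=3.8
```

```bash
python3 -m jog '[[-0.03,-0.01,0,0,0,0,0],[-0.041,-0.0138,0.03,0,0,0,0],[-0.041,-0.0138,0.065,0,0,0,0],[-0.041,-0.0138,0.1,0,0,0,0],[-0.041,-0.0138,0.13,0,0,0,0],[-0.041,-0.0138,0.145,0,0,0,0],[-0.041,-0.0138,0.151,0,0,0,0],[-0.041,-0.0138,0.151,0,0,0,0],[-0.041,-0.0138,0.151,0,0,0,0.5],[-0.041,-0.0138,0.151,0,0,0,1],[-0.041,-0.0138,0.151,0,0,0,1],[-0.041,-0.0138,0.151,0,0,0,1],[-0.041,-0.0138,0.151,0,0,0,1],[-0.041,-0.0138,0.151,0,0,0,1]]' 10; python3 -c "
from h import *
st()
crop('scene',340,160,460,280,5,'s16.png')"
```

```text
clock: 33.68
tool_pos: [0.4629, 0.2271, 0.0986]
tool_rot: [-3.141, -0.003, 0.025]
force: [-0.1, 0.1, 3.6]
width: 0.0217
t 33.68 p [0.4629 0.2271 0.0986] rpy [-3.1407 -0.0031  0.0246] F [-0.1344  0.0818  3.5733] w 0.0217 q [ 0.352  -0.1003  2.0378 -0.0001  1.2009  1.8982]
```

View pics/s16.png

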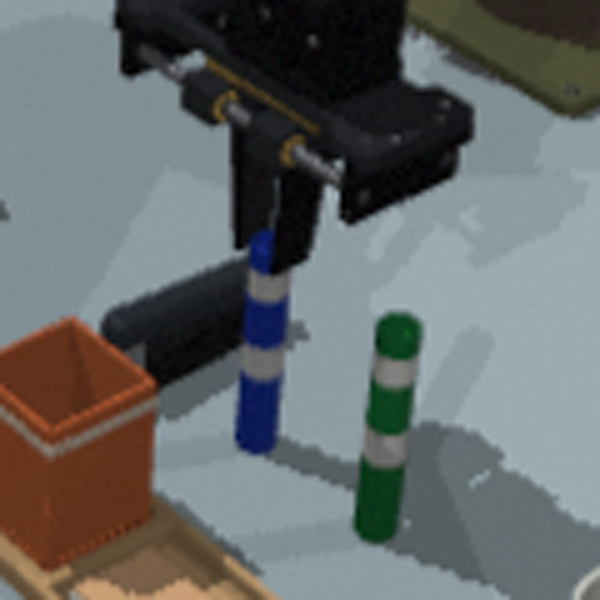

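```bash
python3 -m jog '[[0,0,-0.02,0,0,0,1],[0,0,-0.05,0,0,0,1],[0,0,-0.09,0,0,0,1],[0,0,-0.125,0,0,0,1],[0,0,-0.13,0,0,0,1],[0,0,-0.13,0,0,0,1]]'; python3 -c "
from h import *
st();delta([.599,.2165,.23],Rdown(1.4))
crop('wrist',160,120,480,400,2.4,'w16.png')"
```

```text
clock: 34.23
tool_pos: [0.4638, 0.2274, 0.2312]
tool_rot: [-3.139, -0.007, 0.025]
force: [0.1, 0.3, -1.0]
width: 0.0212
t 34.23 p [0.4638 0.2274 0.2312] rpy [-3.1392 -0.0075  0.0246] F [ 0.0958  0.3293 -0.9945] w 0.0212 q [ 0.352  -0.2037  1.9015 -0.0002  1.4359  1.8982]
row [0.1349 0.0142 0.0022] [-0.0024 -0.0075  0.0001] rows>=3.3
```

View pics/w16.png

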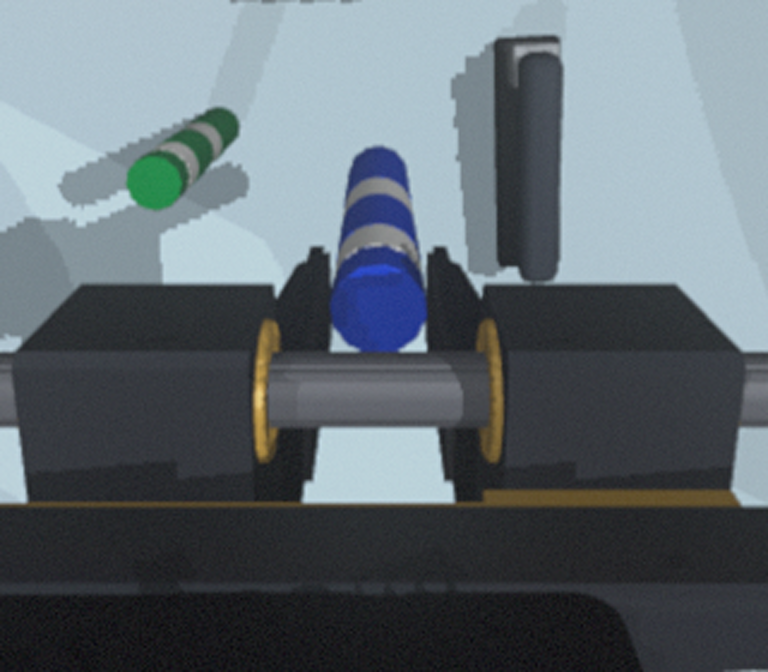

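```bash
python3 -c "
from h import *
m=model('wrist')
f=lambda x,y:(x/2.4+160-.3,y/2.4+120-.3)
print('blue held',onplane(m,f(379,308),.2626), 'bottom', onplane(m,f(379,160),.1326))
print('green top',onplane(m,f(155,180),.13),'base far edge mid',onplane(m,f(222,122),.0))
delta([.599,.2165,.23],Rdown(1.4))"
```

```text
blue held [0.4647 0.2264 0.2626] bottom [0.4686 0.2265 0.1326]
green top [0.4583 0.3101 0.13  ] base far edge mid [0.4585 0.3098 0.    ]
row [ 0.1363  0.0138 -0.0014] [-0.0009 -0.0029  0.0001] rows>=3.3
```

```bash
python3 -m jog '[[0.03,0.003,0,0,0,0,1],[0.07,0.007,0,0,0,0,1],[0.11,0.011,0,0,0,0,1],[0.13,0.013,0,0,-0.003,0,1],[0.135,0.0138,0,0,-0.003,0,1],[0.135,0.0138,0,0,-0.003,0,1],[0.135,0.0138,0,0,-0.003,0,1],[0.135,0.0138,0.0,0,-0.003,0,1]]'; python3 -c "
from h import *
st();delta([.5975,.2165,.115],Rdown(1.4))
crop('wrist',160,120,480,400,2.4,'w17.png')
m=model('wrist')
f=lambda X:((proj(m,X)-[160,120]+.3)*2.4)
for a in (45,135,225,315):
    t=np.radians(a+1.35); print(f([.5846+.0417*np.cos(t),.2162+.0417*np.sin(t),.095]))
"
```

```text
clock: 34.95
tool_pos: [0.5957, 0.2164, 0.2264]
tool_rot: [3.141, 0.004, 0.025]
force: [-0.3, 0.1, -0.1]
width: 0.0214
t 34.95 p [0.5957 0.2164 0.2264] rpy [3.1415 0.0043 0.0251] F [-0.2976  0.0917 -0.0572] w 0.0214 q [0.2633 0.0725 1.6469 0.0009 1.4263 1.8089]
row [ 0.0022 -0.0001  0.1114] [0.0001 0.0043 0.0006] rows>=2.7
[305.4717 110.4412]
[308.2049 247.5893]
[446.461  247.9723]
[449.9225 110.8466]
```

View pics/w17.png

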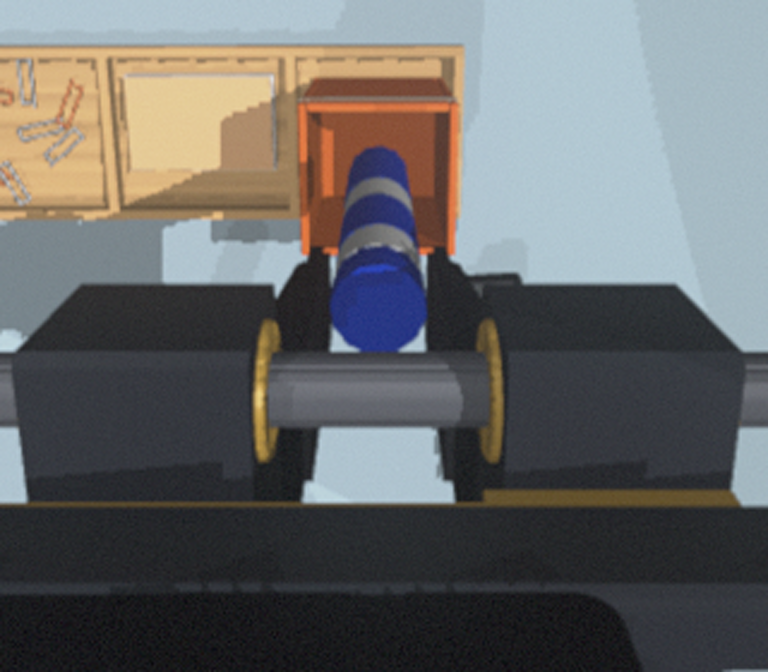

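```bash
python3 -m jog '[[0.002,0,0.02,0,0.003,0,1],[0.002,0,0.045,0,0.003,0,1],[0.002,0,0.07,0,0.003,0,1],[0.002,0,0.09,0,0.003,0,1],[0.002,0,0.105,0,0.003,0,1],[0.002,0,0.112,0,0.003,0,1],[0.002,0,0.116,0,0.003,0,1],[0.002,0,0.118,0,0.003,0,1],[0.002,0,0.118,0,0.003,0,1]]'; python3 -c "
from h import *
st()"
```

```text
clock: 35.75
tool_pos: [0.5996, 0.2165, 0.1105]
tool_rot: [-3.141, -0.002, 0.025]
force: [-0.1, -0.9, -0.4]
width: 0.0215
t 35.75 p [0.5996 0.2165 0.1105] rpy [-3.141  -0.0024  0.0246] F [-0.1499 -0.9037 -0.3543] w 0.0215 q [ 0.2624  0.1566  1.754  -0.      1.2286  1.8086]
```

```bash
python3 -m jog '[[-0.002,0,0.001,0,-0.001,0,1],[-0.002,0,0.003,0,-0.001,0,1],[-0.002,0,0.004,0,-0.001,0,1],[-0.002,0,0.005,0,-0.001,0,1],[-0.002,0,0.005,0,-0.001,0,1]]'; python3 -c "
from h import *
st()"
```

```text
clock: 36.17
tool_pos: [0.5988, 0.2167, 0.1072]
tool_rot: [-3.14, -0.004, 0.024]
force: [0.2, 0.2, 5.8]
width: 0.0217
t 36.17 p [0.5988 0.2167 0.1072] rpy [-3.1405 -0.0042  0.0245] F [0.2108 0.2431 5.8431] w 0.0217 q [0.2628 0.1569 1.7595 0.0001 1.2208 1.8091]
```

```bash
python3 -m jog '[[0,0,-0.001,0,0,0,0.4],[0,0,-0.001,0,0,0,0.2],[0,0,-0.001,0,0,0,0],[0,0,-0.001,0,0,0,0],[0,0,-0.02,0,0,0,0],[0,0,-0.05,0,0,0,0],[0,0,-0.09,0,0,0,0],[0,0,-0.12,0,0,0,0],[0,0,-0.13,0,0,0,0],[0,0,-0.13,0,0,0,0]]'; python3 -c "
from h import *
st();delta([.4585,.3105,.098],Rdown(1.4))
crop('wrist',160,120,480,400,2.4,'w18.png')"
```

```text
clock: 37.0
tool_pos: [0.599, 0.2168, 0.2388]
tool_rot: [-3.14, -0.007, 0.024]
force: [0.5, 0.8, 0.3]
width: 0.0478
t 37.00 p [0.599  0.2168 0.2388] rpy [-3.1397 -0.0069  0.0245] F [0.5063 0.7623 0.2659] w 0.0478 q [0.2629 0.0661 1.6331 0.0002 1.4353 1.8091]
row [-0.1391 -0.0969  0.14  ] [-0.0019 -0.0069  0.    ] rows>=5.3
```

View pics/w18.png

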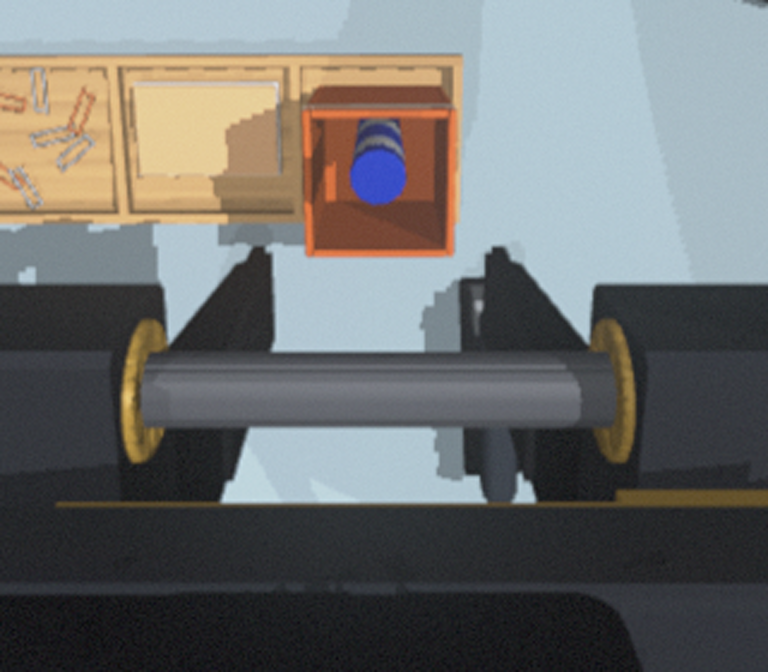

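Blue stands in the cup (top at 379,177). Next, green.

```bash
python3 -m jog '[[-0.035,-0.024,0,0,0,0,0],[-0.07,-0.048,0,0,0,0,0],[-0.1,-0.07,0,-0.001,-0.004,0,0],[-0.13,-0.09,0.01,-0.001,-0.004,0,0],[-0.139,-0.097,0.03,-0.001,-0.004,0,0],[-0.139,-0.097,0.07,-0.001,-0.004,0,0],[-0.139,-0.097,0.1,-0.001,-0.004,0,0],[-0.139,-0.097,0.125,-0.001,-0.004,0,0],[-0.139,-0.097,0.138,-0.001,-0.004,0,0],[-0.139,-0.097,0.14,-0.001,-0.004,0,0],[-0.139,-0.097,0.14,-0.001,-0.004,0,0.5],[-0.139,-0.097,0.14,-0.001,-0.004,0,1],[-0.139,-0.097,0.14,-0.001,-0.004,0,1],[-0.139,-0.097,0.14,-0.001,-0.004,0,1],[-0.139,-0.097,0.14,-0.001,-0.004,0,1],[-0.139,-0.097,0.14,-0.001,-0.004,0,1]]' 10; python3 -c "
from h import *
st()"
```

```text
clock: 38.38
tool_pos: [0.4568, 0.3104, 0.0962]
tool_rot: [-3.141, 0.001, 0.024]
force: [0.3, 0.0, 3.6]
width: 0.0218
t 38.38 p [0.4568 0.3104 0.0962] rpy [-3.1409  0.0014  0.0244] F [0.2976 0.0043 3.6031] w 0.0218 q [ 0.4989 -0.011   1.9569  0.0014  1.1966  2.0448]
```

```bash
python3 -m jog '[[0,0,-0.02,0,0,0,1],[0,0,-0.05,0,0,0,1],[0,0,-0.09,0,0,0,1],[0,0,-0.125,0,0,0,1],[0,0,-0.14,0,0,0,1],[0.03,0.02,-0.14,0,0,0,1],[0.06,0.045,-0.14,0,0,0,1],[0.085,0.07,-0.14,0,0,0,1],[0.105,0.09,-0.14,0,0,0,1],[0.11,0.097,-0.14,0,0,0,1],[0.11,0.097,-0.14,0,0,0,1],[0.11,0.097,-0.14,0,0,0,1],[0.11,0.097,-0.14,0,0,0,1]]'; python3 -c "
from h import *
st();delta([.569,.2162,.112],Rdown(1.4))
m=model('wrist')
crop('wrist',160,120,480,400,2.4,'w19.png')
f=lambda X:((proj(m,X)-[160,120]+.3)*2.4)
print(f([.5706,.2165,.009]),f([.5706,.2165,.13]))"
```

```text
clock: 39.47
tool_pos: [0.5678, 0.2165, 0.2342]
tool_rot: [3.141, 0.004, 0.025]
force: [-0.6, 0.5, -0.7]
width: 0.0213
t 39.47 p [0.5678 0.2165 0.2342] rpy [3.1412 0.0045 0.0254] F [-0.6274  0.5475 -0.663 ] w 0.0213 q [0.2756 0.0116 1.6968 0.0007 1.4376 1.8209]
row [0.0017 0.0003 0.1222] [0.0004 0.0045 0.001 ] rows>=2.9
[377.8384 111.1605] [377.722  162.0706]
```

View pics/w19.png

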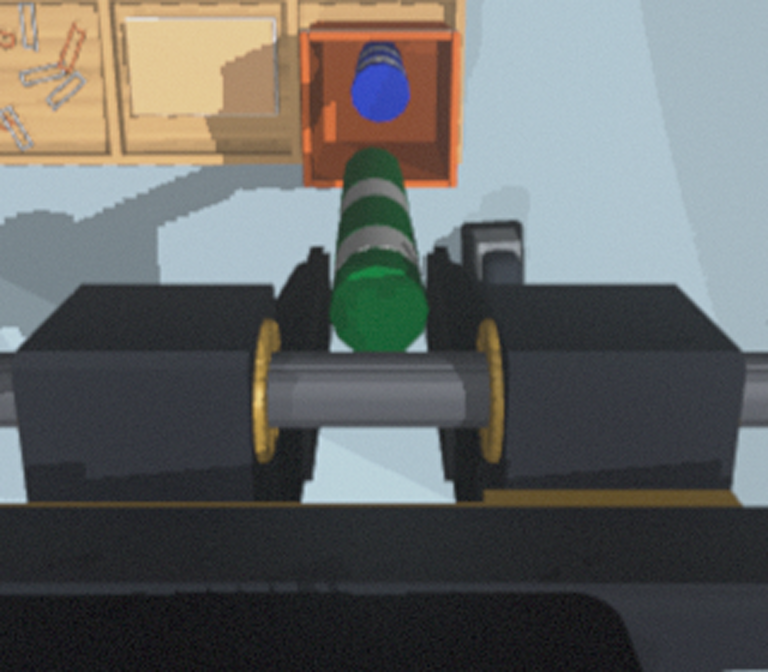

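```bash
python3 -m jog '[[0,0,0.02,0,0.002,0,1],[0,0,0.045,0,0.002,0,1],[0,0,0.07,0,0.002,0,1],[0,0,0.095,0,0.002,0,1],[0,0,0.11,0,0.002,0,1],[0,0,0.119,0,0.002,0,1],[0,0,0.123,0,0.002,0,1],[0,0,0.124,0,0.002,0,1],[0,0,0.124,0,0.002,0,1]]'; python3 -c "
from h import *
st()"
```

```text
clock: 40.27
tool_pos: [0.5686, 0.2162, 0.1112]
tool_rot: [3.141, 0.001, 0.025]
force: [0.4, 0.0, 0.5]
width: 0.0217
t 40.27 p [0.5686 0.2162 0.1112] rpy [3.1412 0.0006 0.0252] F [0.3959 0.0081 0.4673] w 0.0217 q [ 0.2752  0.096   1.8193 -0.0003  1.2269  1.8209]
```

```bash
python3 -m jog '[[0,0,0.002,0,0,0,1],[0,0,0.004,0,0,0,1],[0,0,0.006,0,0,0,1],[0,0,0.0075,0,0,0,1],[0,0,0.0075,0,0,0,1]]'; python3 -c "
from h import *
st()"
```

```text
clock: 40.68
tool_pos: [0.5696, 0.216, 0.1047]
tool_rot: [-3.141, -0.001, 0.024]
force: [0.0, 0.8, 4.4]
width: 0.0213
t 40.68 p [0.5696 0.216  0.1047] rpy [-3.1413 -0.0013  0.0243] F [0.0228 0.8243 4.3914] w 0.0213 q [0.2744 0.1028 1.8237 0.     1.2137 1.8209]
```

Contact with the cup floor at the expected height. Releasing, rising and checking.

```bash
python3 -m jog '[[0,0,-0.001,0,0,0,0.4],[0,0,-0.001,0,0,0,0.2],[0,0,-0.001,0,0,0,0],[0,0,-0.001,0,0,0,0],[0,0,-0.02,0,0,0,0],[0,0,-0.05,0,0,0,0],[0,0,-0.09,0,0,0,0],[0,0,-0.13,0,0,0,0],[0,0,-0.16,0,0,0,-0.2],[-0.04,0.04,-0.16,0,0,0,-0.2],[-0.06,0.06,-0.16,0,0,0,-0.2],[-0.06,0.06,-0.16,0,0,0,-0.2]]'; python3 -c "
from h import *
st()
crop('wrist',160,0,480,240,2.4,'w20.png')
crop('scene',270,130,430,300,4,'s20.png')
it=arm.camera('top'); crop('top',310,140,500,290,4,'t20.png',it)
"
```

```text
clock: 41.68
tool_pos: [0.5062, 0.1513, 0.2621]
tool_rot: [3.139, 0.005, 0.023]
force: [1.9, 0.0, -0.7]
width: 0.0568
t 41.68 p [0.5062 0.1513 0.2621] rpy [3.1388 0.0048 0.0226] F [ 1.9401  0.042  -0.6692] w 0.0568 q [ 0.1899 -0.1789  1.8293 -0.002   1.4964  1.7382]
```

View pics/w20.png

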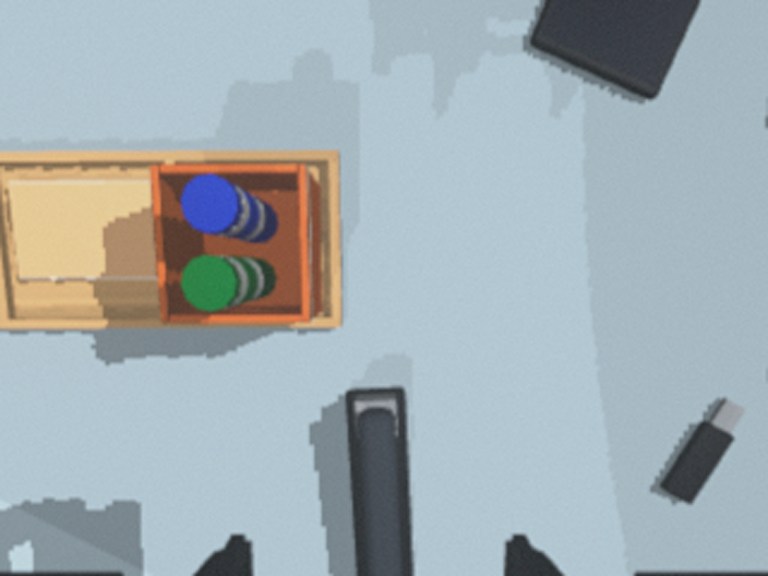

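View pics/s20.png

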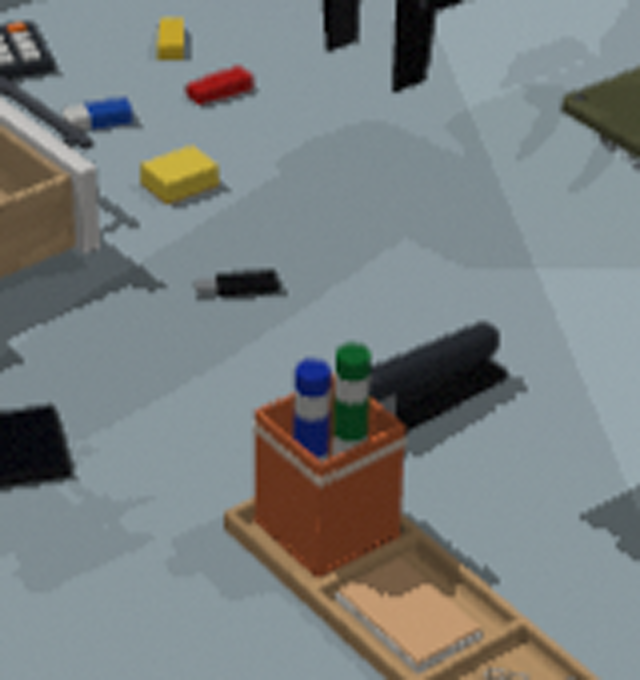

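View pics/t20.png

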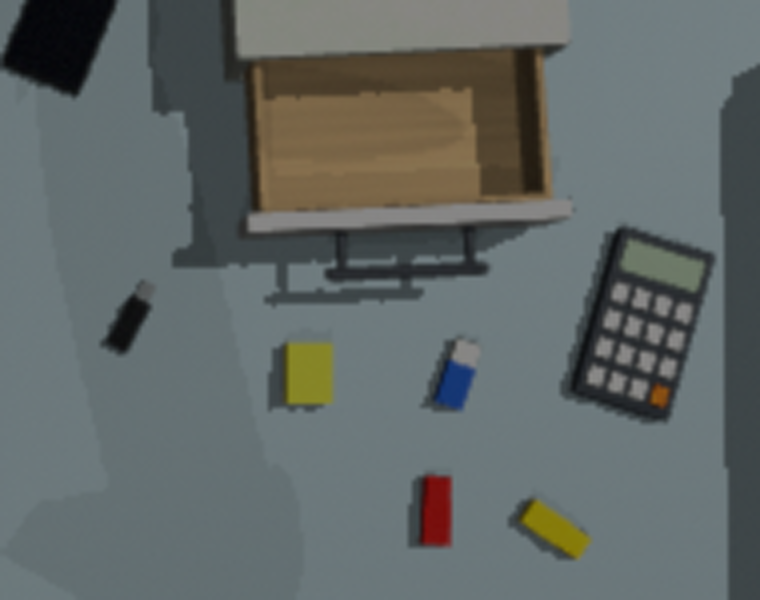

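Both markers stand in the cup and the cup sits in the bay. For the bits I'll triangulate the memory stick (wrist crop 697,462 / top crop 127,321), the note block (310,373) and the blue-sleeved eraser (457,373).

```bash
python3 - <<'E'
from h import *
mt,ms,mw=model("top"),model("scene"),model("wrist")
T=lambda p:np.array([p[0]/4+310-.4,p[1]/4+140-.4]);S=lambda p:np.array([p[0]/4+270-.4,p[1]/4+130-.4]);Wf=lambda p:np.array([p[0]/2.4+160-.3,p[1]/2.4-.3])
# memory stick body centre and plug
print("stick body",tri([(mt,T((127,322))),(mw,Wf((697,462))),(ms,S((249,284)))]))
print(" tw",tri([(mt,T((127,322))),(mw,Wf((697,462)))]))
b=onplane(mw,Wf((697,462)),.01);p=onplane(mw,Wf((727,413)),.008); print(b,p,"yaw",np.degrees(np.arctan2(p[1]-b[1],p[0]-b[0])))
b=onplane(mt,T((127,322)),.01);p=onplane(mt,T((145,291)),.008); print(b,p,"yaw",np.degrees(np.arctan2(p[1]-b[1],p[0]-b[0])))
# note block top corners in top: (286,343),(332,341),(333,403),(287,405)
P=np.array([onplane(mt,T(q),.02) for q in [(286,343),(332,341),(333,403),(287,405)]]); print("note",P.mean(0),[np.linalg.norm(P[i]-P[i-1]) for i in range(4)],"long axis",np.degrees(np.arctan2(*(P[0]-P[3])[[1,0]])))
print("note tri",tri([(mt,T((309.5,373))),(ms,S((180,165)))]))
# eraser
e=onplane(mt,T((457,374)),.013);a=onplane(mt,T((465,348)),.013);c=onplane(mt,T((450,398)),.013);print("eraser",e,"yaw",np.degrees(np.arctan2(a[1]-c[1],a[0]-c[0])))
print("er tri",tri([(mt,T((457,374))),(ms,S((101,112)))]))
# drawer
L=onplane(mt,T((250,214)),.088);R=onplane(mt,T((570,203)),.088);print("panel inner-top edge",L,R)
L=onplane(mt,T((250,230)),.088);R=onplane(mt,T((570,215)),.088);print("panel outer",L,R)
L=onplane(mt,T((330,275)),.067);R=onplane(mt,T((487,269)),.067);print("handle",L,R)
E
```

```text
stick body (array([ 0.4717, -0.0328,  0.0055]), [0.6871404807517082, 3.281579624549877, 1.132420270448059])
 tw (array([ 0.472 , -0.0361, -0.008 ]), [0.42779439087114063, 1.0450236595520253])
[ 0.4773 -0.0294  0.01  ] [ 0.5057 -0.0437  0.008 ] yaw -26.720351575516666
[ 0.4704 -0.0346  0.01  ] [ 0.4965 -0.0492  0.008 ] yaw -29.245234435788348
note [ 0.4313 -0.1847  0.02  ] [np.float64(0.05074787689500713), np.float64(0.037819765286076175), np.float64(0.050734198004088266), np.float64(0.03769522665456569)] long axis 1.3688388050131082
note tri (array([ 0.4307, -0.1843,  0.0203]), [0.2068090419234111, 0.21251525561146262])
eraser [ 0.4329 -0.3072  0.013 ] yaw -16.66493508038468
er tri (array([ 0.4316, -0.3066,  0.0114]), [0.5027386056399004, 0.4914742353101583])
panel inner-top edge [ 0.5548 -0.1265  0.088 ] [ 0.5682 -0.3758  0.088 ]
panel outer [ 0.5423 -0.1266  0.088 ] [ 0.5588 -0.3757  0.088 ]
handle [ 0.5095 -0.1929  0.067 ] [ 0.5167 -0.317   0.067 ]
```

```bash
python3 -c "
from h import *
delta([.455,-.026,.18],Rdown(-28))"
```

```text
row [-0.059   0.1787  0.083 ] [0.0009 0.0014 0.5125] rows>=4.9
```

```bash
python3 -m jog '[[-0.01,0.03,0,0,0,0.1,0],[-0.02,0.07,0.02,0,0,0.2,0],[-0.035,0.11,0.04,0,0,0.3,0],[-0.05,0.15,0.06,0,0,0.4,0],[-0.058,0.175,0.08,0,0,0.48,0],[-0.059,0.179,0.083,0,0,0.5125,0],[-0.059,0.179,0.083,0,0,0.5125,0],[-0.059,0.179,0.083,0,0,0.5125,0],[-0.059,0.179,0.083,0,0,0.5125,0]]'; python3 -c "
from h import *
st()
crop('wrist',160,0,480,280,2.4,'w21.png')"
```

```text
clock: 42.58
tool_pos: [0.4568, -0.0253, 0.1815]
tool_rot: [3.141, -0.0, -0.486]
force: [-0.1, -0.3, 0.1]
width: 0.0476
t 42.58 p [ 0.4568 -0.0253  0.1815] rpy [ 3.1411 -0.0003 -0.4858] F [-0.1134 -0.326   0.0897] w 0.0476 q [-0.1723 -0.3146  2.074  -0.0006  1.3821  1.8844]
```

View pics/w21.png

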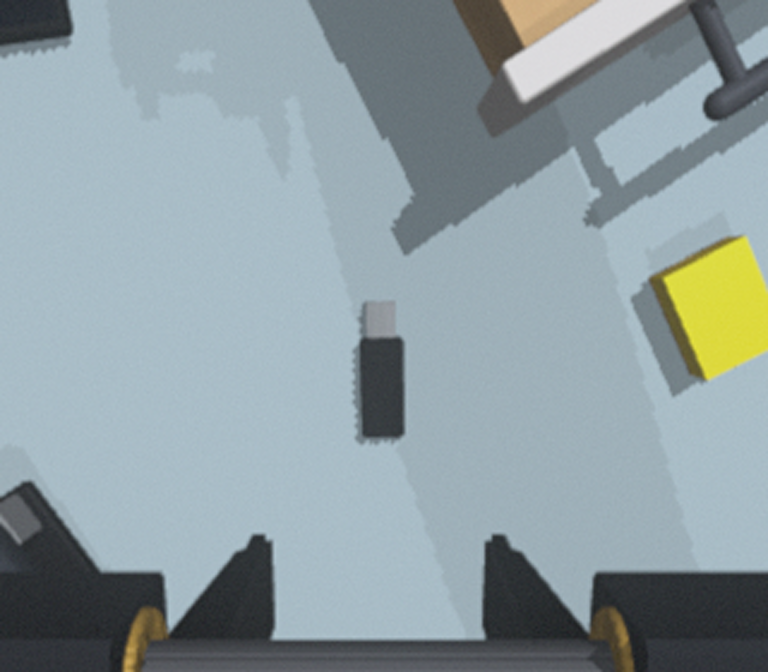

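```bash
python3 -c "
from h import *
m=model('wrist');mt=model('top')
f=lambda p:np.array([p[0]/2.4+160-.3,p[1]/2.4-.3])
a=onplane(m,f((382,387)),.01);b=onplane(m,f((380,320)),.008);print(a,b,np.degrees(np.arctan2(b[1]-a[1],b[0]-a[0])))
print(tri([(m,f((382,387))),(mt,np.array([127/4+310-.4,322/4+140-.4]))]))
print([np.linalg.norm(onplane(m,f((382,338)),.01)-onplane(m,f((382,437)),.01)),np.linalg.norm(onplane(m,f((361,390)),.01)-onplane(m,f((404,390)),.01))])
delta([a[0]+.002,a[1]-.001,.006],Rdown(-27.5))"
```

```text
[ 0.4718 -0.035   0.01  ] [ 0.4988 -0.0482  0.008 ] -25.977846879858895
(array([ 0.4707, -0.0347,  0.002 ]), [0.17608048088029962, 0.05904398186398913])
[np.float64(0.04542012576241267), np.float64(0.019656809249274702)]
row [0.02   0.0017 0.1757] [ 0.0005 -0.0007 -0.0054] rows>=4.2
```

```bash
python3 -m jog '[[0.019,0.0015,0.02,0,0,0.01,0],[0.019,0.0015,0.06,0,0,0.01,0],[0.019,0.0015,0.1,0,0,0.01,0],[0.019,0.0015,0.135,0,0,0.01,0],[0.019,0.0015,0.155,0,0,0.01,0],[0.019,0.0015,0.165,0,0,0.01,0],[0.019,0.0015,0.169,0,0,0.01,0],[0.019,0.0015,0.169,0,0,0.01,0],[0.019,0.0015,0.169,0,0,0.01,0]]'; python3 -c "
from h import *
st()"
```

```text
clock: 43.38
tool_pos: [0.4729, -0.0365, 0.0131]
tool_rot: [3.141, -0.002, -0.497]
force: [0.6, -0.8, 0.5]
width: 0.0473
t 43.38 p [ 0.4729 -0.0365  0.0131] rpy [ 3.1409 -0.0019 -0.497 ] F [ 0.6225 -0.757   0.5223] w 0.0473 q [-0.1895 -0.0824  2.1817 -0.0014  1.0408  1.8791]
```

```bash
python3 -m jog '[[0,0,0.004,0,0,-0.03,0],[0,0,0.008,0,0,-0.03,0],[0,0,0.0085,0,0,-0.03,0],[0,0,0.0085,0,0,-0.03,0.4],[0,0,0.0085,0,0,-0.03,1],[0,0,0.0085,0,0,-0.03,1],[0,0,0.0085,0,0,-0.03,1],[0,0,0.0085,0,0,-0.03,1],[0,0,0.0085,0,0,-0.03,1]]' 12; python3 -c "
from h import *
st()"
```

```text
clock: 44.13
tool_pos: [0.4709, -0.0366, 0.0026]
tool_rot: [3.14, 0.001, -0.468]
force: [0.4, 0.8, -0.6]
width: 0.0126
t 44.13 p [ 0.4709 -0.0366  0.0026] rpy [ 3.1399  0.0014 -0.4681] F [ 0.4064  0.7938 -0.5519] w 0.0126 q [-0.1905 -0.0676  2.1885 -0.0015  1.0225  1.8492]
```

Opening 12.6 mm doesn't match the 20 mm body, so I'll check before lifting.

```bash
python3 -c "
from h import *
st()
crop('wrist',160,120,480,400,2.4,'w22.png')
crop('scene',280,150,400,250,5,'s22.png')
it=arm.camera('top'); crop('top',310,140,500,290,4,'t22.png',it)"
```

```text
t 44.13 p [ 0.4709 -0.0366  0.0026] rpy [ 3.1399  0.0014 -0.4681] F [ 0.4064  0.7938 -0.5519] w 0.0126 q [-0.1905 -0.0676  2.1885 -0.0015  1.0225  1.8492]
```

View pics/w22.png

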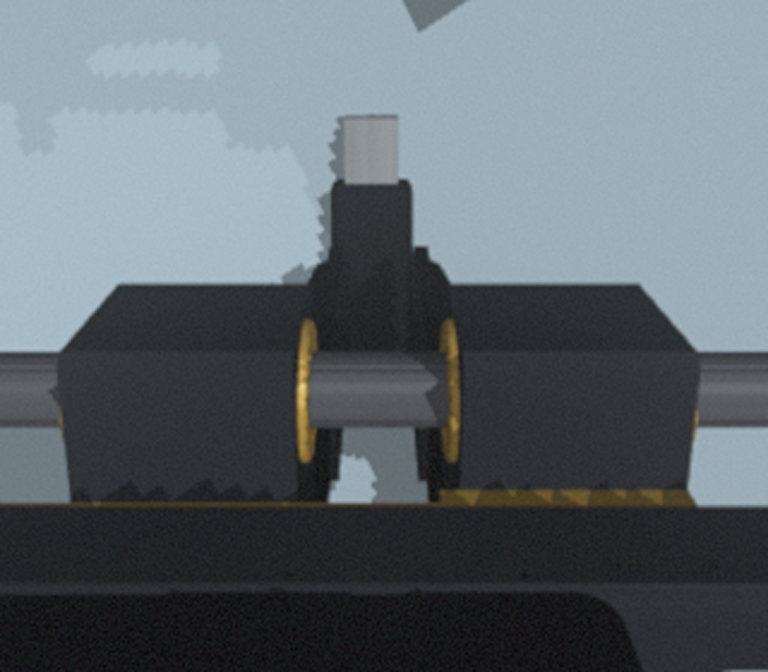

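View pics/s22.png

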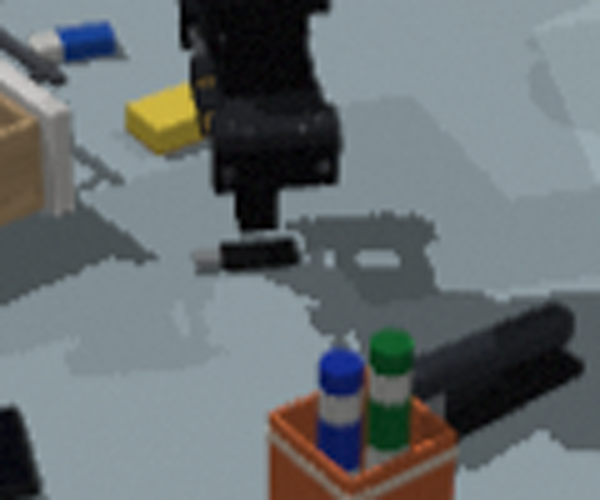

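View pics/t22.png

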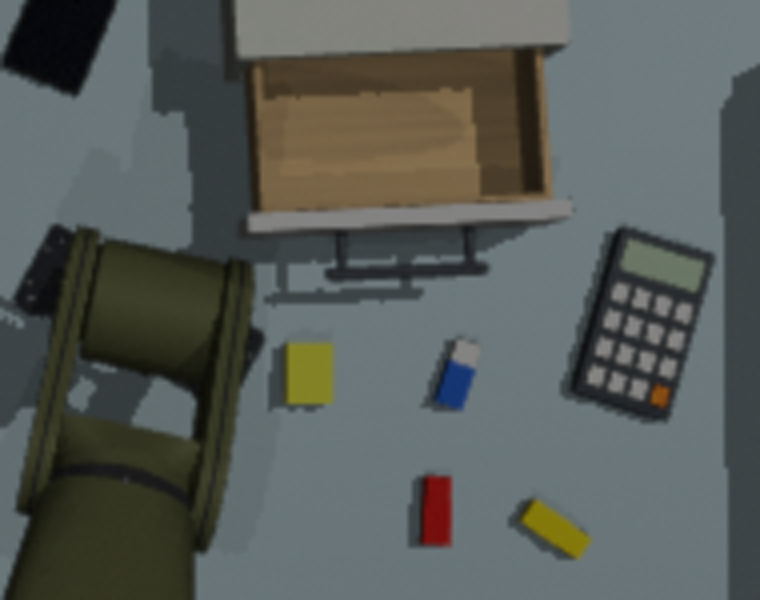

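```bash
python3 -m jog '[[0,0,0,0,0,0,1],[0,0,-0.01,0,0,0,1],[0,0,-0.03,0,0,0,1],[0,0,-0.06,0,0,0,1],[0,0,-0.1,0,0,0,1],[0,0,-0.13,0,0,0,1],[0,0,-0.14,0,0,0,1],[0,0,-0.14,0,0,0,1]]'; python3 -c "
from h import *
st()
crop('wrist',160,120,480,400,2.4,'w23.png')
crop('scene',270,120,420,240,5,'s23.png')"
```

```text
clock: 44.95
tool_pos: [0.4738, -0.037, 0.1472]
tool_rot: [-3.141, -0.006, -0.468]
force: [-0.4, -0.8, -0.8]
width: 0.0003
t 44.95 p [ 0.4738 -0.037   0.1472] rpy [-3.1411 -0.0064 -0.468 ] F [-0.441  -0.7633 -0.761 ] w 0.0003 q [-0.19   -0.2481  2.0801 -0.0013  1.3033  1.8491]
```

View pics/w23.png

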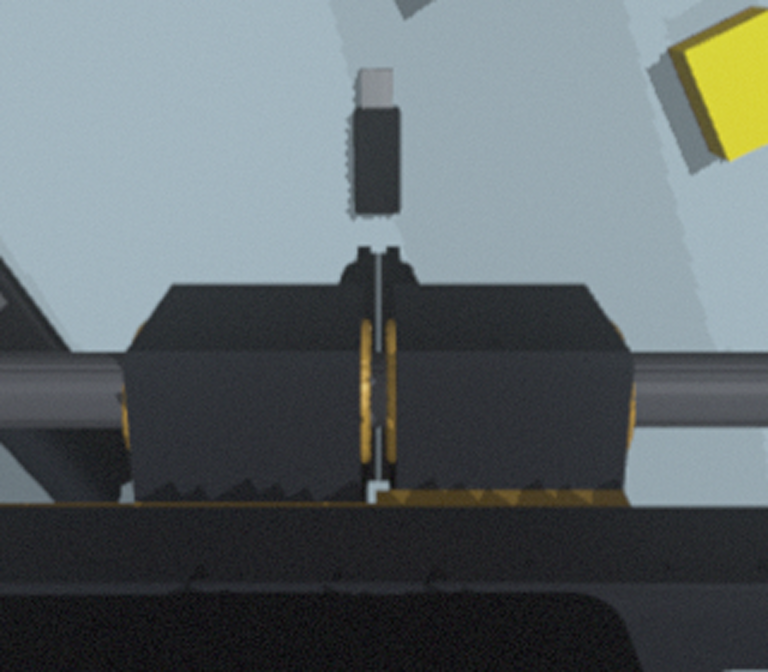

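View pics/s23.png

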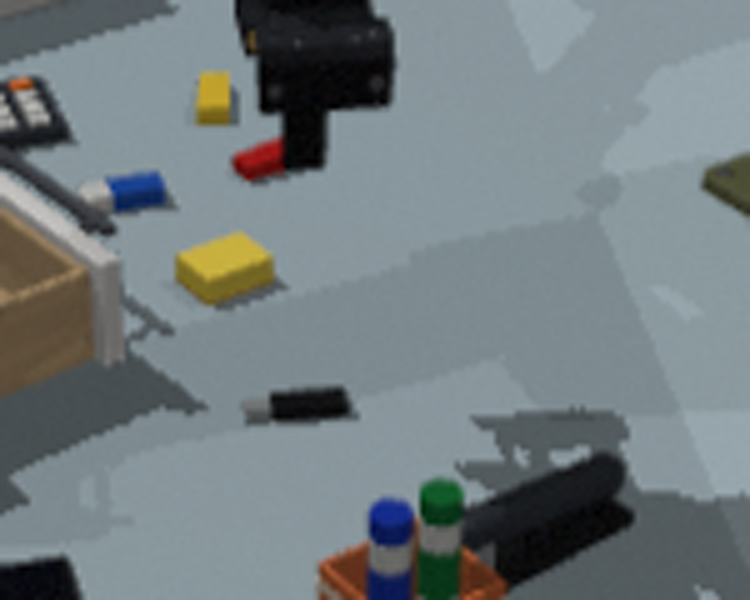

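```bash
python3 -c "
from h import *
m=model('wrist');mt=model('top')
st()
f=lambda p:np.array([p[0]/2.4+160-.3,p[1]/2.4+120-.3])
a=onplane(m,f((377,160)),.01);b=onplane(m,f((376,90)),.008);print(a,b,np.degrees(np.arctan2(b[1]-a[1],b[0]-a[0])))
s=arm.sense();R=Ro.from_euler('xyz',s['tool_rot']);
for z in (0,-.01,-.0188,-.04):
  for x in (-.01,0,.01):
    print(z,x,(proj(m,s['tool_pos']+R.apply([x,0,z]))-[160,120]+.3)*2.4)
print(arm.boxes_of('memory_stick','top')[:2],arm.boxes_of('memory_stick','wrist')[:2])
"
```

```text
t 45.05 p [ 0.4708 -0.0364  0.1421] rpy [ 3.1397  0.002  -0.468 ] F [-0.7012  0.4698 -0.1398] w 0.0003 q [-0.1901 -0.2445  2.086  -0.0013  1.3025  1.8491]
[ 0.4688 -0.0352  0.01  ] [ 0.4947 -0.0478  0.008 ] -25.960021654415424
0 -0.01 [377.6653 300.4897]
0 0 [377.7016 263.7343]
0 0.01 [377.7388 226.0812]
-0.01 -0.01 [377.6063 316.1883]
-0.01 0 [377.6438 277.7918]
-0.01 0.01 [377.6821 238.41  ]
-0.0188 -0.01 [377.5494 331.3454]
-0.0188 0 [377.5878 291.3804]
-0.0188 0.01 [377.6273 250.3418]
-0.04 -0.01 [377.3885 374.2183]
-0.04 0 [377.4293 329.9015]
-0.04 0.01 [377.4713 284.2433]
[] [{'xyz': [0.4791, -0.038, 0.0103], 'score': 0.56}]
```

```bash
python3 -c "
from h import *
m=model('scene')
for z in (.0026,.01,.015,.02,.0214): print(z,(proj(m,[.4709,-.0366,z])-[280,150]+.5)*5)
s=arm.sense(); print(s['tool_pos'])
for dz in (0,.01,.02,.03): print(dz,(proj(m,s['tool_pos']+[0,0,dz])-[270,120]+.5)*5)
"
```

```text
0.0026 [254.3557 258.8133]
0.01 [254.3422 248.6122]
0.015 [254.3331 241.6875]
0.02 [254.3239 234.7368]
0.0214 [254.3213 232.7859]
[ 0.4696 -0.0362  0.1402]
0 [306.3756 209.0929]
0.01 [306.3644 193.7576]
0.02 [306.3531 178.3007]
0.03 [306.3417 162.7206]
```

The fingers closed above the stick. In the scene view the visible tips end about 20 mm above the reported TCP: finger bottom at crop y≈168, TCP projected at ≈200–209. I'll descend again with the fingers open, further down in small steps, watching the force.

```bash
python3 -m jog '[[0,0,0,0,0,0,0.3],[0,0,0.02,0,0,-0.01,0.1],[0,0,0.05,0,0,-0.01,0],[0,0,0.09,0,0,-0.01,0],[0,0,0.12,0,0,-0.01,0],[0,0,0.135,0,0,-0.01,0],[0,0,0.14,0,0,-0.01,0],[0,0,0.143,0,0,-0.01,0],[0,0,0.143,0,0,-0.01,0]]'; python3 -c "
from h import *
st(); 
crop('wrist',160,120,480,400,2.4,'w24.png')
crop('scene',280,150,400,250,5,'s24.png')"
```

```text
clock: 45.9
tool_pos: [0.4707, -0.0366, -0.0008]
tool_rot: [3.14, 0.002, -0.458]
force: [-0.1, -0.5, 0.4]
width: 0.0467
t 45.90 p [ 0.4707 -0.0366 -0.0008] rpy [ 3.1396  0.0025 -0.458 ] F [-0.0948 -0.493   0.37  ] w 0.0467 q [-0.1905 -0.0616  2.1898 -0.0015  1.0163  1.8391]
```

View pics/s24.png

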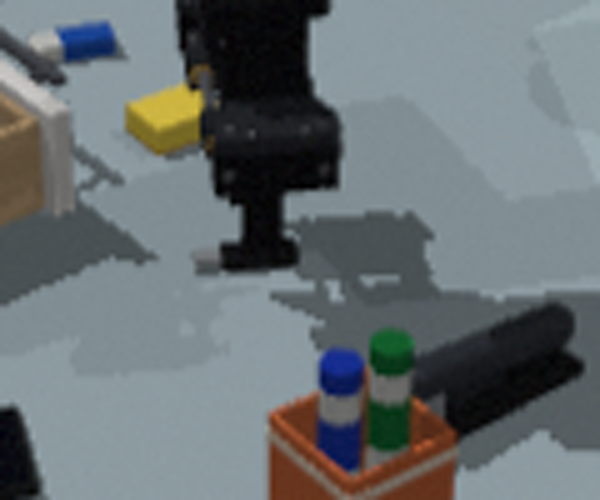

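View pics/w24.png

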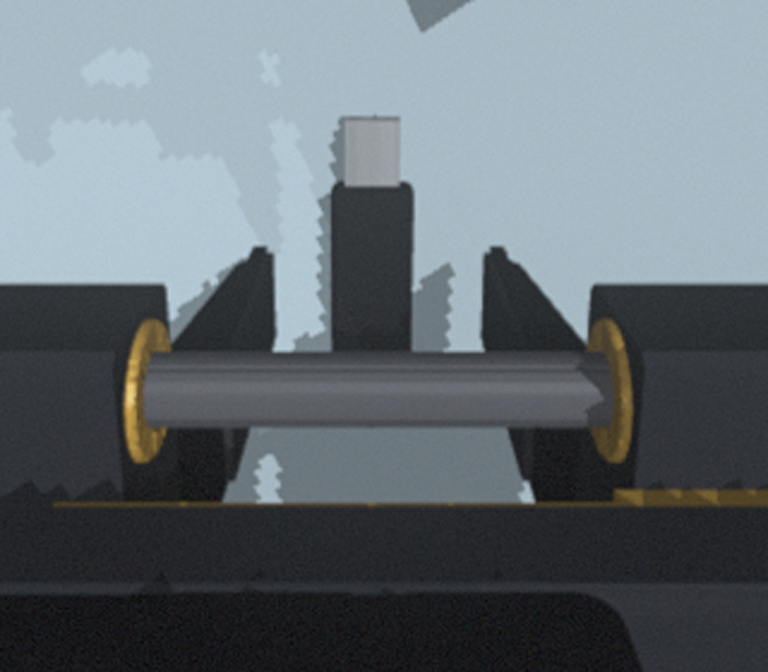

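```bash
python3 -m jog '[[0,0,0.003,0,0,0,0],[0,0,0.006,0,0,0,0],[0,0,0.009,0,0,0,0],[0,0,0.011,0,0,0,0],[0,0,0.011,0,0,0,0]]'; python3 -c "
from h import *
st()"
```

```text
clock: 46.42
tool_pos: [0.4704, -0.0365, -0.0119]
tool_rot: [3.14, 0.002, -0.458]
force: [-0.1, -0.3, -0.3]
width: 0.0475
t 46.42 p [ 0.4704 -0.0365 -0.0119] rpy [ 3.1396  0.0023 -0.458 ] F [-0.1283 -0.2982 -0.2983] w 0.0475 q [-0.1905 -0.0434  2.1949 -0.0015  0.9928  1.8391]
```

```bash
python3 -m jog '[[0,0,0.002,0,0,0,0],[0,0,0.004,0,0,0,0],[0,0,0.004,0,0,0,0]]'; python3 -c "
from h import *
st()"; python3 -m jog '[[0,0,0.001,0,0,0,0],[0,0,0.002,0,0,0,0],[0,0,0.002,0,0,0,0]]'; python3 -c "
from h import *
st()
crop('scene',280,150,400,250,5,'s25.png')"
```

```text
clock: 46.67
tool_pos: [0.4705, -0.0365, -0.0158]
tool_rot: [3.14, 0.002, -0.458]
force: [0.0, 0.4, -0.2]
width: 0.0478
t 46.67 p [ 0.4705 -0.0365 -0.0158] rpy [ 3.1397  0.0021 -0.458 ] F [ 0.0034  0.4084 -0.2372] w 0.0478 q [-0.1905 -0.0364  2.1962 -0.0015  0.9843  1.8391]
clock: 46.92
tool_pos: [0.4707, -0.0366, -0.0176]
tool_rot: [3.14, 0.002, -0.458]
force: [0.2, -0.0, 0.2]
width: 0.0475
t 46.92 p [ 0.4707 -0.0366 -0.0176] rpy [ 3.1398  0.0018 -0.4581] F [ 0.1595 -0.0419  0.1588] w 0.0475 q [-0.1905 -0.0331  2.1967 -0.0015  0.9802  1.8392]
```

View pics/s25.png

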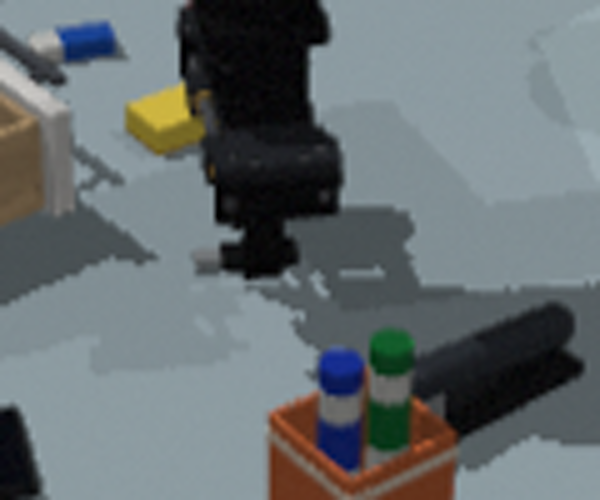

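```bash
python3 -m jog '[[0,0,0,0,0,0,0.4],[0,0,0,0,0,0,1],[0,0,0,0,0,0,1],[0,0,0,0,0,0,1],[0,0,0,0,0,0,1],[0,0,0,0,0,0,1],[0,0,0,0,0,0,1],[0,0,0,0,0,0,1]]' 12; python3 -c "
from h import *
st()"
```

```text
clock: 47.63
tool_pos: [0.4709, -0.0366, -0.0174]
tool_rot: [3.14, 0.001, -0.458]
force: [0.7, 0.4, 0.2]
width: 0.0198
t 47.63 p [ 0.4709 -0.0366 -0.0174] rpy [ 3.1399  0.0014 -0.458 ] F [0.724  0.3574 0.2131] w 0.0198 q [-0.1905 -0.0334  2.1965 -0.0015  0.9803  1.8391]
```

Gripped at 19.8 mm, so the real tips sit about 20 mm above the reported TCP and I'll use that offset from here. Carrying the stick to the drawer.

```bash
python3 -m jog '[[0,0,-0.02,0,0,0,1],[0,0,-0.05,0,0,0,1],[0,0,-0.09,0,0,0,1],[0,0,-0.13,0,0,0,1],[0,0,-0.155,0,0,0,1],[0,0,-0.16,0,0,0,1]]'; python3 -c "
from h import *
st();delta([.617,-.185,.15],Rdown(4))
crop('wrist',160,120,480,400,2.4,'w26.png')"
```

```text
clock: 48.13
tool_pos: [0.4748, -0.0372, 0.1491]
tool_rot: [-3.14, -0.009, -0.458]
force: [-0.1, -0.4, 0.2]
width: 0.0195
t 48.13 p [ 0.4748 -0.0372  0.1491] rpy [-3.1405 -0.009  -0.4579] F [-0.1023 -0.3778  0.1589] w 0.0195 q [-0.19   -0.2493  2.0778 -0.0013  1.3041  1.839 ]
row [0.1929 0.0697 0.0007] [ 0.0013 -0.0091 -0.5277] rows>=4.9
```

View pics/w26.png

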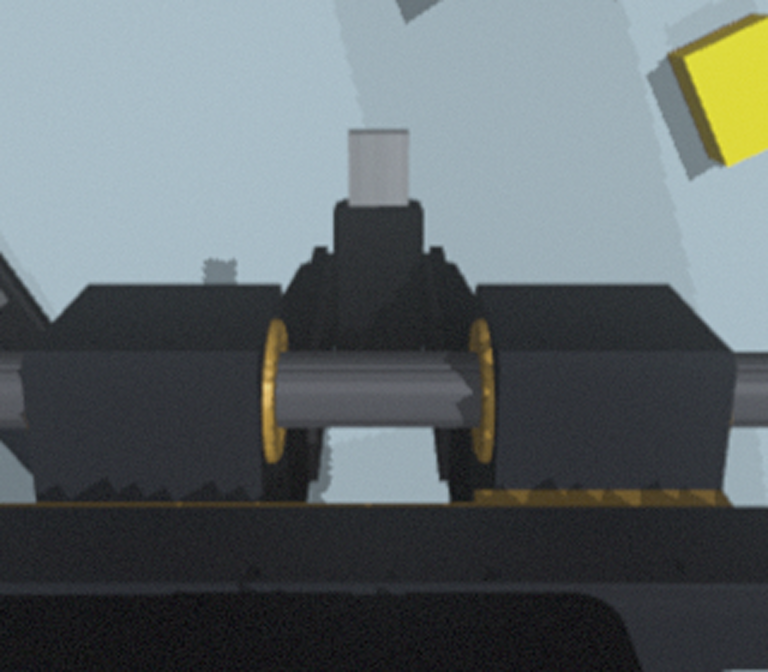

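```bash
python3 -m jog '[[0.03,0.01,0,0,0,-0.08,1],[0.07,0.025,0,0,0,-0.18,1],[0.11,0.04,0,0,-0.004,-0.3,1],[0.15,0.055,0,0,-0.004,-0.41,1],[0.18,0.065,0,0,-0.004,-0.5,1],[0.191,0.07,0,0,-0.004,-0.528,1],[0.191,0.07,0,0,-0.004,-0.528,1],[0.191,0.07,0,0,-0.004,-0.528,1],[0.191,0.07,0,0,-0.004,-0.528,1]]'; python3 - <<'E'
from h import *
st();delta([.617,-.185,.02],Rdown(4))
iw=arm.camera("wrist");m=model("wrist"); iw=np.ascontiguousarray(iw)
c=cv2.resize(iw,None,fx=1.2,fy=1.2); 
u0=np.array([.6838,-.2423]); ux=np.array([.9976,.0698]); uy=np.array([-.0698,.9976])
for a,b,z,col in [(0,.129,.1,(255,0,0)),(0,-.129,.1,(255,0,0)),(-.12,.109,.078,(0,255,0)),(-.12,-.109,.078,(0,255,0)),(0,.109,.078,(0,255,0))]:
    p=u0+a*ux+b*uy; cv2.circle(c,tuple(int(v) for v in proj(m,[p[0],p[1],z])*1.2),4,col,-1)
cv2.imwrite("pics/w27.png",c[:,:,::-1])
E
```

```text
clock: 48.93
tool_pos: [0.6101, -0.1827, 0.1405]
tool_rot: [-3.14, 0.009, 0.07]
force: [-0.2, 0.5, 0.0]
width: 0.0195
t 48.93 p [ 0.6101 -0.1827  0.1405] rpy [-3.1396  0.009   0.0697] F [-0.2061  0.4914  0.0471] w 0.0195 q [-0.3742  0.1374  1.7227 -0.0022  1.2904  1.1276]
row [0.0078 0.003  0.1204] [-0.002   0.009  -0.0001] rows>=2.9
```

View pics/w27.png

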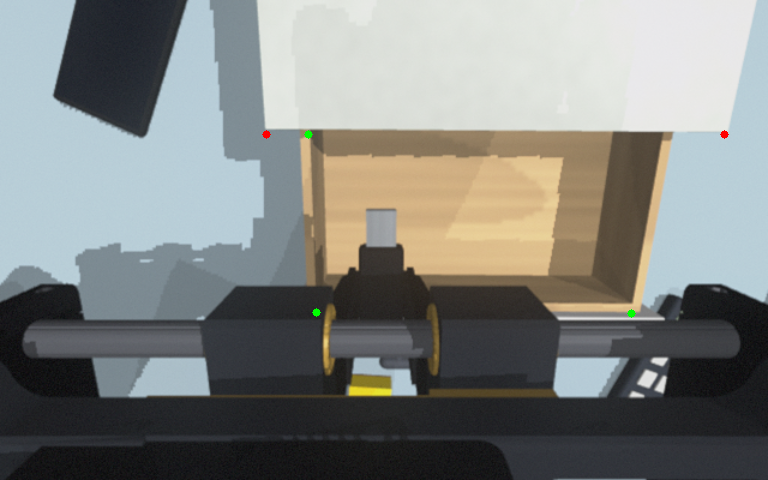

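```bash
python3 -m jog '[[0.009,0.004,0,-0.002,0.006,0,1],[0.009,0.004,0.02,-0.002,0.006,0,1],[0.009,0.004,0.05,-0.002,0.006,0,1],[0.009,0.004,0.08,-0.002,0.006,0,1],[0.009,0.004,0.105,-0.002,0.006,0,1],[0.009,0.004,0.115,-0.002,0.006,0,1],[0.009,0.004,0.12,-0.002,0.006,0,1],[0.009,0.004,0.12,-0.002,0.006,0,1]]'; python3 -c "
from h import *
st()"
```

```text
clock: 49.65
tool_pos: [0.6199, -0.1866, 0.0219]
tool_rot: [3.14, 0.001, 0.07]
force: [-0.4, 0.1, -0.2]
width: 0.0197
t 49.65 p [ 0.6199 -0.1866  0.0219] rpy [3.1403 0.0007 0.0704] F [-0.3541  0.1382 -0.2423] w 0.0197 q [-0.3746  0.2722  1.7806 -0.0017  1.0889  1.1266]
```

```bash
python3 -m jog '[[0,0,0.004,0,0,0,1],[0,0,0.008,0,0,0,1],[0,0,0.011,0,0,0,1],[0,0,0.012,0,0,0,1],[0,0,0.012,0,0,0,1]]'; python3 -c "
from h import *
st()"; python3 -m jog '[[0,0,0,0,0,0,0.5],[0,0,0,0,0,0,0.3],[0,0,0,0,0,0,0.3],[0,0,-0.02,0,0,0,0.3],[0,0,-0.05,0,0,0,0.3],[0,0,-0.09,0,0,0,0.2],[0,0,-0.13,0,0,0,0.1],[-0.03,0,-0.14,0,0,0,0],[-0.07,0.02,-0.14,0,0,0,0],[-0.1,0.03,-0.14,0,0,0,0],[-0.1,0.03,-0.14,0,0,0,0]]'; python3 -c "
from h import *
st();crop('wrist',0,0,640,400,1.2,'w28.png')"
```

```text
clock: 50.07
tool_pos: [0.6202, -0.1872, 0.0106]
tool_rot: [3.14, -0.0, 0.07]
force: [0.1, -0.4, -0.1]
width: 0.0193
t 50.07 p [ 0.6202 -0.1872  0.0106] rpy [ 3.1398 -0.0003  0.0699] F [ 0.0593 -0.4015 -0.0503] w 0.0193 q [-0.3752  0.2863  1.785  -0.0017  1.0693  1.1265]
clock: 50.98
tool_pos: [0.5183, -0.2253, 0.1505]
tool_rot: [3.139, 0.002, 0.067]
force: [1.9, -0.3, 0.1]
width: 0.0476
t 50.98 p [ 0.5183 -0.2253  0.1505] rpy [3.1391 0.002  0.0671] F [ 1.8936 -0.2772  0.058 ] w 0.0476 q [-0.5032 -0.0329  1.8827 -0.0033  1.2922  1.0013]
```

View pics/w28.png

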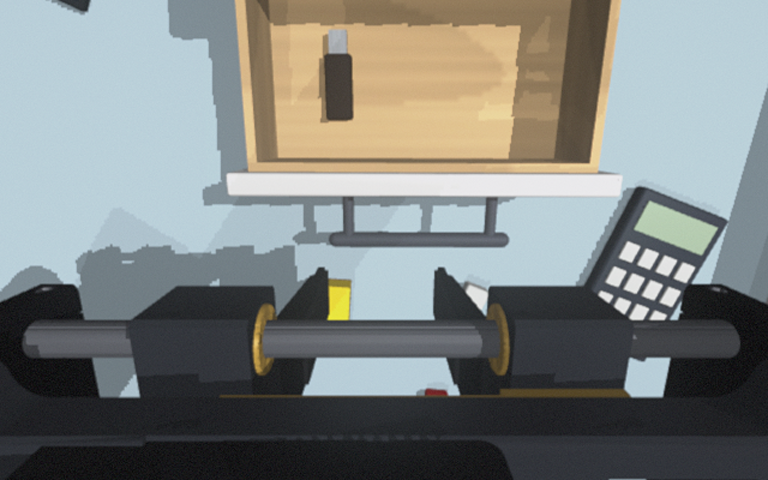

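The stick lies flat in the drawer (340,85). Next, the note block. I'll hover and re-measure first.

```bash
python3 -c "
from h import *
delta([.415,-.1845,.15],Rdown(1.4))"; python3 -m jog '[[-0.03,-0.012,0,0,0,0.01,-0.27],[-0.07,-0.03,0,0,0,0.03,-0.27],[-0.098,-0.048,0,0,0,0.043,-0.27],[-0.1,-0.048,0,0,0,0.043,-0.27],[-0.1,-0.048,0,0,0,0.043,-0.27],[-0.1,-0.048,0,0,0,0.043,-0.27]]'; python3 -c "
from h import *
st();crop('wrist',160,0,480,280,2.4,'w29.png')"
```

```text
row [-0.1025 -0.0471  0.0005] [ 0.0019 -0.0002  0.0427] rows>=2.7
clock: 51.53
tool_pos: [0.4206, -0.1832, 0.1512]
tool_rot: [3.139, -0.002, 0.028]
force: [0.0, -0.1, 1.0]
width: 0.0605
t 51.53 p [ 0.4206 -0.1832  0.1512] rpy [ 3.1388 -0.0022  0.0275] F [ 0.0164 -0.1032  0.9693] w 0.0605 q [-0.5271 -0.2911  2.1073 -0.0012  1.322   1.0165]
```

View pics/w29.png

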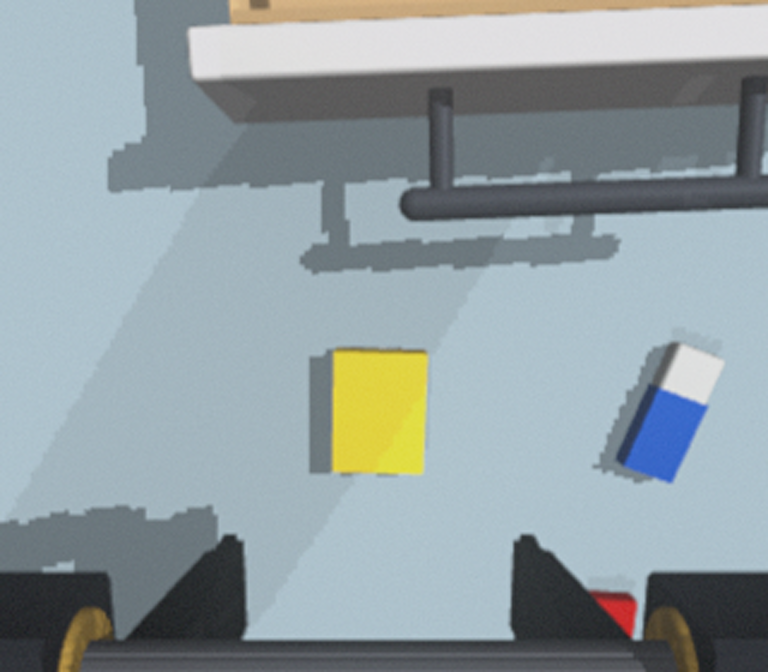

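```bash
python3 -c "
from h import *
m=model('wrist')
f=lambda p:np.array([p[0]/2.4+160-.3,p[1]/2.4-.3])
C=[onplane(m,f(p),.02) for p in [(333,351),(428,350),(425,474),(332,472)]]
c=np.mean(C,0);print(c,[np.linalg.norm(C[i]-C[i-1]) for i in range(4)],np.degrees(np.arctan2(*(C[0]-C[3])[[1,0]])))
e=onplane(m,f((671,412)),.013);a=onplane(m,f((690,365)),.013);b=onplane(m,f((655,450)),.013);print('er',e,np.degrees(np.arctan2(*(a-b)[[1,0]])))
delta([c[0],c[1],-.010],Rdown(1.4))"
```

```text
[ 0.4339 -0.1842  0.02  ] [np.float64(0.050074092614477116), np.float64(0.038142624564335495), np.float64(0.051335212261206194), np.float64(0.03878109730450896)] 0.3735641702692207
er [ 0.4366 -0.3061  0.013 ] -16.027395288843877
row [0.0128 0.0008 0.1613] [ 0.0025 -0.0018  0.003 ] rows>=3.9
```

```bash
python3 -m jog '[[0.012,0.001,0.03,0,0,0.01,-0.27],[0.012,0.001,0.07,0,0,0.01,-0.27],[0.012,0.001,0.11,0,0,0.01,-0.27],[0.012,0.001,0.14,0,0,0.01,-0.27],[0.012,0.001,0.155,0,0,0.01,-0.27],[0.012,0.001,0.162,0,0,0.01,-0.27],[0.012,0.001,0.164,0,0,0.01,-0.27],[0.012,0.001,0.164,0,0,0.01,-0.27],[0.012,0.001,0.164,0,0,0.01,0.1],[0.012,0.001,0.164,0,0,0.01,1],[0.012,0.001,0.164,0,0,0.01,1],[0.012,0.001,0.164,0,0,0.01,1],[0.012,0.001,0.164,0,0,0.01,1],[0.012,0.001,0.164,0,0,0.01,1],[0.012,0.001,0.164,0,0,0.01,1]]' 12; python3 -c "
from h import *
st()"
```

```text
clock: 52.83
tool_pos: [0.4321, -0.1843, -0.0126]
tool_rot: [3.139, -0.002, 0.017]
force: [-0.9, 0.4, 6.0]
width: 0.0379
t 52.83 p [ 0.4321 -0.1843 -0.0126] rpy [ 3.1391 -0.0016  0.017 ] F [-0.9099  0.4025  5.9662] w 0.0379 q [-0.5165 -0.0508  2.2035 -0.0016  0.9863  1.0382]
```

```bash
python3 -m jog '[[0,0,-0.02,0,0,0,1],[0,0,-0.06,0,0,0,1],[0,0,-0.1,0,0,0,1],[0,0,-0.14,0,0,0,1],[0,0,-0.155,0,0,0,1],[0.03,0.01,-0.155,0,0,-0.01,1],[0.07,0.025,-0.155,0,0,-0.02,1],[0.11,0.04,-0.155,0,0,-0.03,1],[0.15,0.055,-0.155,0,0,-0.04,1],[0.18,0.067,-0.155,0,0,-0.05,1],[0.189,0.07,-0.155,0,0,-0.053,1],[0.189,0.07,-0.155,0,0,-0.053,1],[0.189,0.07,-0.155,0,0,-0.053,1],[0.189,0.07,-0.155,0,0,-0.053,1]]'; python3 -c "
from h import *
st();delta([.622,-.252,.016],Rdown(4))
crop('wrist',0,0,640,400,1.2,'w30.png')"
```

```text
clock: 54.0
tool_pos: [0.6202, -0.2498, 0.141]
tool_rot: [3.141, 0.001, 0.07]
force: [0.1, 0.5, 0.4]
width: 0.0378
t 54.00 p [ 0.6202 -0.2498  0.141 ] rpy [3.1406 0.0013 0.0699] F [0.0749 0.4711 0.4208] w 0.0378 q [-0.4625  0.1987  1.6526 -0.0016  1.291   1.0389]
row [0.0019 0.0022 0.125 ] [0.001  0.0013 0.    ] rows>=3.0
```

View pics/w30.png

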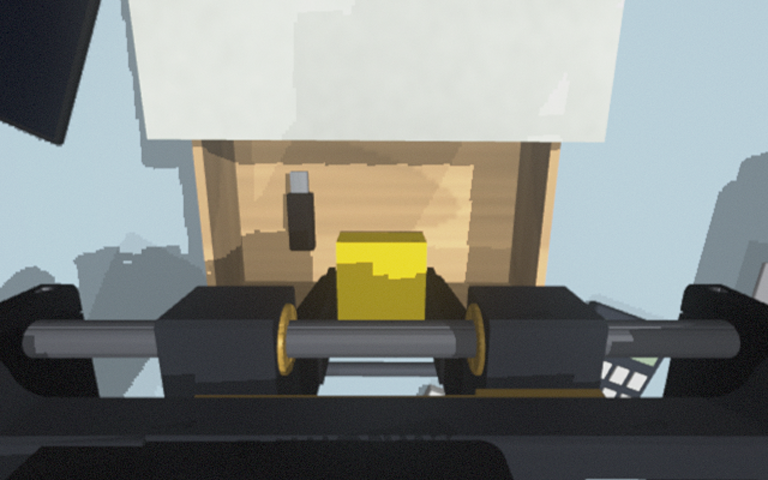

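```bash
python3 -m jog '[[0.002,0.002,0.03,0,0,0,1],[0.002,0.002,0.065,0,0,0,1],[0.002,0.002,0.095,0,0,0,1],[0.002,0.002,0.113,0,0,0,1],[0.002,0.002,0.122,0,0,0,1],[0.002,0.002,0.126,0,0,0,1],[0.002,0.002,0.126,0,0,0,1],[0.002,0.002,0.126,0,0,0,0.1],[0.002,0.002,0.126,0,0,0,0],[0.002,0.002,0.126,0,0,0,0],[0.002,0.002,0.1,0,0,0,0],[0.002,0.002,0.06,0,0,0,0],[0.002,0.002,0.02,0,0,0,0],[-0.02,0.002,-0.01,0,0,0,0],[-0.06,0.01,-0.01,0,0,0,0],[-0.1,0.02,-0.01,0,0,0,0],[-0.1,0.02,-0.01,0,0,0,0],[-0.1,0.02,-0.01,0,0,0,0]]'; python3 -c "
from h import *
st();crop('wrist',0,0,640,400,1.2,'w31.png')"
```

```text
clock: 55.55
tool_pos: [0.522, -0.2779, 0.1527]
tool_rot: [3.139, -0.002, 0.068]
force: [0.3, 0.1, -0.4]
width: 0.0474
t 55.55 p [ 0.522  -0.2779  0.1527] rpy [ 3.1388 -0.0017  0.0678] F [ 0.3256  0.1106 -0.3923] w 0.0474 q [-0.5794  0.0212  1.8251 -0.0012  1.2923  0.924 ]
```

View pics/w31.png

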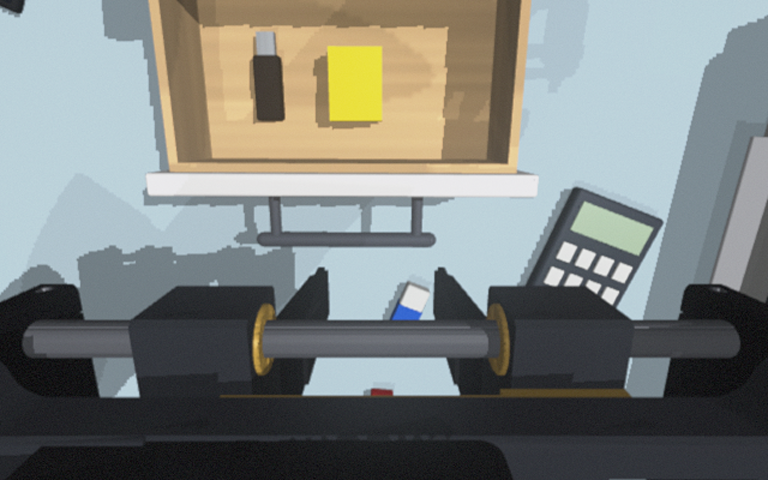

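Note block is in (355,83). Next, the blue-sleeved white eraser, not the red or yellow ones.

```bash
python3 -c "
from h import *
delta([.42,-.302,.15],Rdown(-16))"; python3 -m jog '[[-0.03,0.005,0,0,0,0.1,0],[-0.07,0.012,0,0,0,0.2,0],[-0.1,0.017,0,0,0,0.3,0],[-0.1,0.017,0,0,0,0.345,0],[-0.1,0.017,0,0,0,0.345,0],[-0.1,0.017,0,0,0,0.345,0],[-0.1,0.017,0,0,0,0.345,0]]'; python3 -c "
from h import *
st();crop('wrist',160,0,480,280,2.4,'w32.png')"
```

```text
row [-0.1046  0.0171  0.0026] [ 0.0025 -0.0026  0.348 ] rows>=2.8
clock: 56.18
tool_pos: [0.4259, -0.3013, 0.1521]
tool_rot: [3.14, -0.002, -0.273]
force: [0.4, -0.3, 0.2]
width: 0.0473
t 56.18 p [ 0.4259 -0.3013  0.1521] rpy [ 3.1398 -0.0016 -0.2728] F [ 0.3507 -0.3357  0.1587] w 0.0473 q [-0.7181 -0.1361  1.9764 -0.001   1.2991  1.1257]
```

View pics/w32.png

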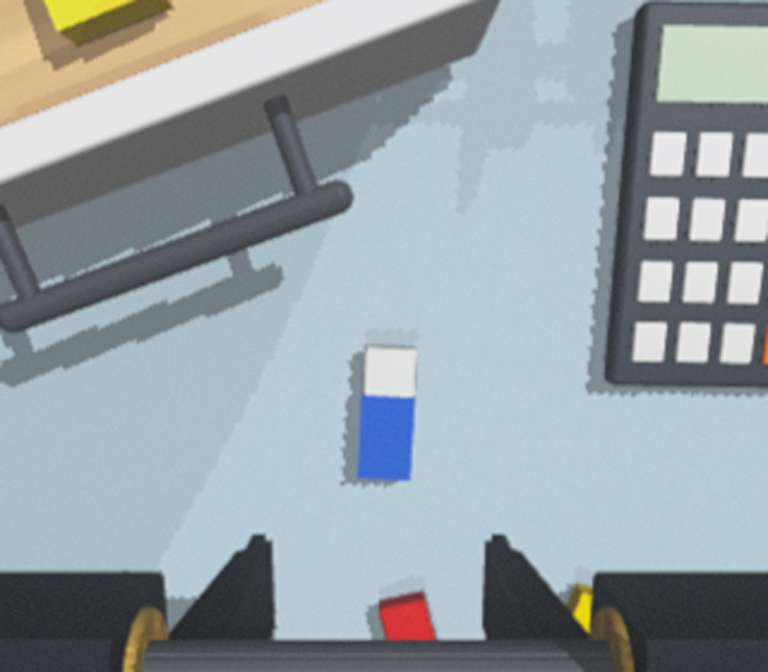

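```bash
python3 -c "
from h import *
m=model('wrist')
f=lambda p:np.array([p[0]/2.4+160-.3,p[1]/2.4-.3])
C=[onplane(m,f(p),.013) for p in [(365,347),(416,349),(411,480),(358,478)]]
c=np.mean(C,0);y=np.degrees(np.arctan2(*(C[0]-C[3])[[1,0]]));print(c,[np.linalg.norm(C[i]-C[i-1]) for i in range(4)],y)
print(tri([(m,f((387.5,413))),(model('top'),np.array([457/4+310-.4,374/4+140-.4]))]))
st()
delta([c[0],c[1],-.016],Rdown(y))"
```

```text
[ 0.4351 -0.3082  0.013 ] [np.float64(0.055620128026890606), np.float64(0.02095965538019145), np.float64(0.05561945915900129), np.float64(0.022679241736758535)] -18.88070767505112
(array([ 0.4337, -0.3086,  0.0055]), [0.9640052281666213, 0.30509111930153615])
t 56.23 p [ 0.4258 -0.3012  0.1518] rpy [ 3.14   -0.0011 -0.2728] F [0.7187 0.2161 0.2758] w 0.0475 q [-0.718  -0.136   1.9766 -0.001   1.2992  1.1259]
row [0.0107 0.0039 0.1679] [ 0.0016 -0.0012  0.0567] rows>=4.0
```

```bash
python3 -m jog '[[0.01,0.004,0.03,0,0,0.05,0],[0.01,0.004,0.07,0,0,0.05,0],[0.01,0.004,0.11,0,0,0.05,0],[0.01,0.004,0.14,0,0,0.05,0],[0.01,0.004,0.155,0,0,0.05,0],[0.01,0.004,0.163,0,0,0.05,0],[0.01,0.004,0.167,0,0,0.05,0],[0.01,0.004,0.167,0,0,0.05,0],[0.01,0.004,0.167,0,0,0.05,0.3],[0.01,0.004,0.167,0,0,0.05,1],[0.01,0.004,0.167,0,0,0.05,1],[0.01,0.004,0.167,0,0,0.05,1],[0.01,0.004,0.167,0,0,0.05,1],[0.01,0.004,0.167,0,0,0.05,1],[0.01,0.004,0.167,0,0,0.05,1]]' 12; python3 -c "
from h import *
st()"
```

```text
clock: 57.48
tool_pos: [0.4337, -0.3085, -0.0145]
tool_rot: [3.14, -0.002, -0.325]
force: [-0.2, 0.4, 6.0]
width: 0.0219
t 57.48 p [ 0.4337 -0.3085 -0.0145] rpy [ 3.1396 -0.002  -0.325 ] F [-0.2127  0.4398  5.9552] w 0.0219 q [-0.7186  0.0893  2.0647 -0.0013  0.9849  1.1779]
```

```bash
python3 -m jog '[[0,0,-0.02,0,0,0,1],[0,0,-0.06,0,0,0,1],[0,0,-0.1,0,0,0,1],[0,0,-0.14,0,0,0,1],[0,0,-0.157,0,0,0,1],[0,0,-0.157,0,0,0,1]]'; python3 -c "
from h import *
st();delta([.626,-.31,.142],Rdown(4))"
```

```text
clock: 57.98
tool_pos: [0.4359, -0.3102, 0.1479]
tool_rot: [3.136, -0.011, -0.325]
force: [-0.7, -0.7, 0.8]
width: 0.0216
t 57.98 p [ 0.4359 -0.3102  0.1479] rpy [ 3.1359 -0.0107 -0.325 ] F [-0.6503 -0.7462  0.8077] w 0.0216 q [-0.7183 -0.1088  1.9589 -0.0012  1.2793  1.1779]
row [ 0.18   -0.061   0.0074] [ 0.0077 -0.0094 -0.3948] rows>=4.6
```

```bash
python3 -m jog '[[0.03,-0.01,0,0,0,-0.06,1],[0.07,-0.023,0,0,0,-0.15,1],[0.11,-0.036,0,0,0,-0.24,1],[0.15,-0.05,0,0.002,-0.003,-0.32,1],[0.175,-0.06,0,0.002,-0.003,-0.38,1],[0.181,-0.061,0,0.002,-0.003,-0.395,1],[0.181,-0.061,0,0.002,-0.003,-0.395,1],[0.181,-0.061,0,0.002,-0.003,-0.395,1],[0.181,-0.061,0,0.002,-0.003,-0.395,1]]'; python3 -c "
from h import *
st();delta([.626,-.31,.013],Rdown(4))
crop('wrist',0,0,640,400,1.2,'w33.png')"
```

```text
clock: 58.73
tool_pos: [0.6224, -0.3077, 0.1404]
tool_rot: [-3.14, 0.005, 0.069]
force: [-0.2, -0.1, -0.5]
width: 0.0219
t 58.73 p [ 0.6224 -0.3077  0.1404] rpy [-3.1397  0.0046  0.0687] F [-0.188  -0.0904 -0.5323] w 0.0219 q [-0.536   0.2559  1.5863 -0.0011  1.3043  0.9664]
row [0.004  0.0027 0.1274] [-0.0019  0.0046 -0.0012] rows>=3.1
```

View pics/w33.png

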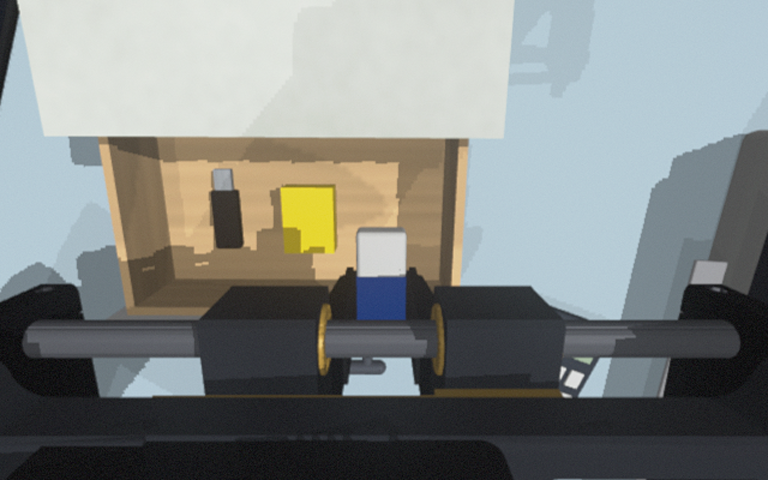

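```bash
python3 -m jog '[[0.002,0.002,0.03,-0.001,0.002,0,1],[0.002,0.002,0.065,-0.001,0.002,0,1],[0.002,0.002,0.095,-0.001,0.002,0,1],[0.002,0.002,0.113,-0.001,0.002,0,1],[0.002,0.002,0.122,-0.001,0.002,0,1],[0.002,0.002,0.127,-0.001,0.002,0,1],[0.002,0.002,0.127,-0.001,0.002,0,1],[0.002,0.002,0.127,-0.001,0.002,0,0.45],[0.002,0.002,0.127,-0.001,0.002,0,0.25],[0.002,0.002,0.127,-0.001,0.002,0,0.25],[0.002,0.002,0.1,0,0.002,0,0.25],[0.002,0.002,0.06,0,0.002,0,0.25],[0.002,0.002,0.02,0,0.002,0,0.25],[-0.02,0,-0.01,0,0.002,0,0.25],[-0.06,-0.03,-0.01,0,0.002,0,0.25],[-0.1,-0.05,-0.01,0,0.002,0,0.25],[-0.1,-0.05,-0.01,0,0.002,0,0.25],[-0.1,-0.05,-0.01,0,0.002,0,0.25]]'; python3 -c "
from h import *
st();crop('wrist',0,0,640,400,1.2,'w34.png')
it=arm.camera('top'); crop('top',150,70,510,300,2.2,'t34.png',it)
isc=arm.camera('scene'); crop('scene',130,60,450,300,2.4,'s34.png',isc)"
```

```text
clock: 60.28
tool_pos: [0.5189, -0.2638, 0.1528]
tool_rot: [-3.141, -0.0, 0.07]
force: [1.0, 0.2, -0.2]
width: 0.0354
t 60.28 p [ 0.5189 -0.2638  0.1528] rpy [-3.1413 -0.0001  0.0699] F [ 1.0399  0.197  -0.2415] w 0.0354 q [-0.5627  0.0025  1.8437  0.0003  1.2954  0.9381]
```

View pics/w34.png

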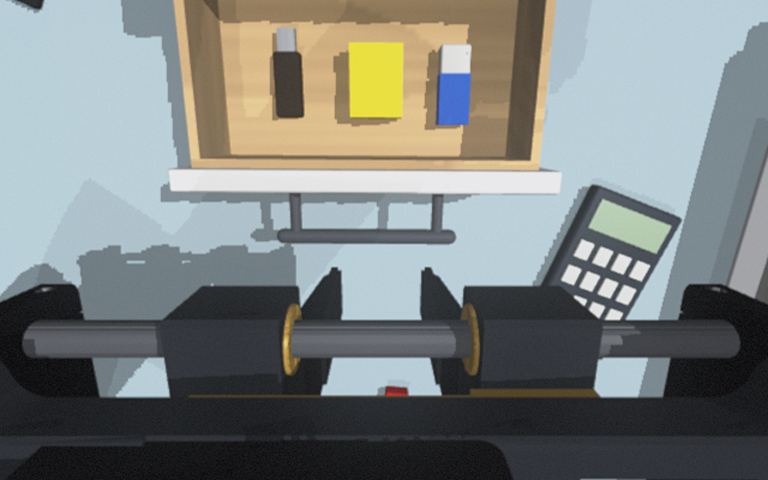

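View pics/t34.png

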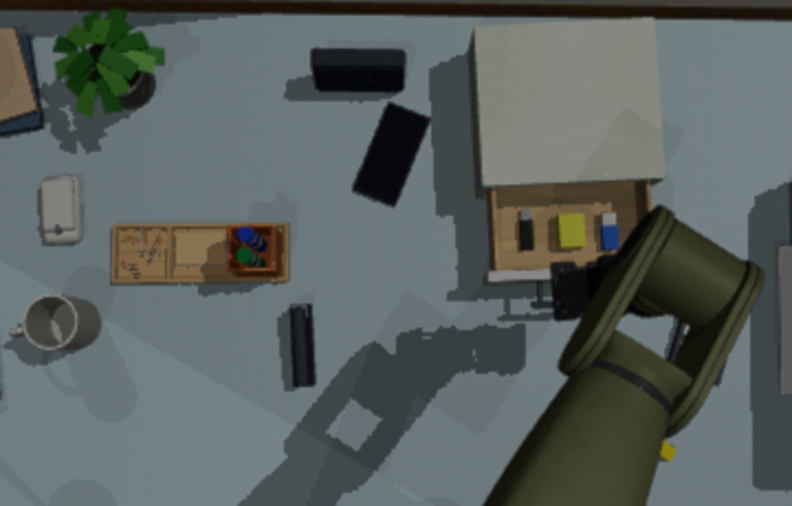

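View pics/s34.png

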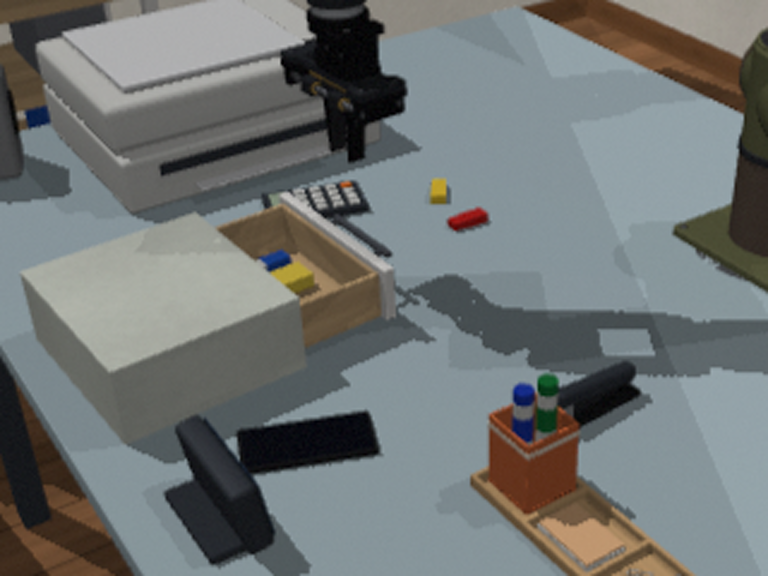

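All three bits lie in the drawer, and nothing pink (tape roller) or red-capped is on the desk. Closing the fingers and pushing the handle along the unit's +x axis.

```bash
python3 -c "
from h import *
delta([.465,-.255,.03],Rdown(4))"; python3 -m jog '[[-0.03,-0.005,0,0,0,0,1],[-0.053,-0.005,0.02,0,0,0,1],[-0.053,-0.005,0.06,0,0,0,1],[-0.053,-0.005,0.1,0,0,0,1],[-0.053,-0.005,0.12,0,0,0,1],[-0.053,-0.005,0.125,0,0,0,1],[-0.053,-0.005,0.125,0,0,0,1]]'; python3 -c "
from h import *
st()
crop('scene',200,80,360,220,4,'s35.png')"
```

```text
row [-0.0565 -0.0147  0.1232] [ 0.0009 -0.002   0.0002] rows>=3.3
clock: 61.02
tool_pos: [0.4674, -0.2634, 0.0253]
tool_rot: [-3.139, 0.003, 0.07]
force: [0.1, -0.1, -0.1]
width: 0.0007
t 61.02 p [ 0.4674 -0.2634  0.0253] rpy [-3.1386  0.0031  0.07  ] F [ 0.0858 -0.1438 -0.1213] w 0.0007 q [-0.6134  0.0437  2.0339  0.0004  1.0683  0.8872]
```

View pics/s35.png

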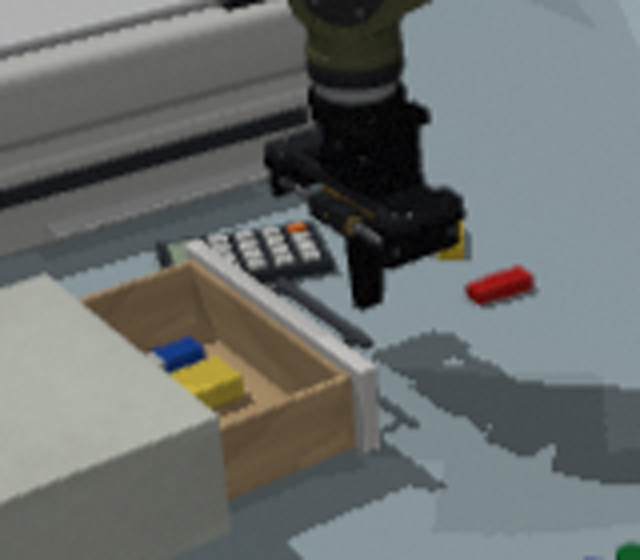

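```bash
python3 -m jog '[[0.01,-0.005,0,0,0,0,1],[0.02,-0.008,0,0,0,0,1],[0.028,-0.008,0,0,0,0,1],[0.036,-0.008,0,0,0,0,1],[0.044,-0.008,0,0,0,0,1],[0.052,-0.008,0,0,0,0,1],[0.06,-0.008,0,0,0,0,1],[0.068,-0.008,0,0,0,0,1],[0.076,-0.008,0,0,0,0,1],[0.084,-0.008,0,0,0,0,1],[0.092,-0.008,0,0,0,0,1],[0.1,-0.008,0,0,0,0,1]]'; python3 -c "
from h import *
st()
crop('scene',200,80,360,220,4,'s36.png')"
```

```text
clock: 62.07
tool_pos: [0.5675, -0.2487, 0.0268]
tool_rot: [-3.141, 0.001, 0.07]
force: [-0.9, -1.7, 0.8]
width: 0.0003
t 62.07 p [ 0.5675 -0.2487  0.0268] rpy [-3.1409  0.0006  0.07  ] F [-0.9278 -1.6893  0.7631] w 0.0003 q [-0.4997  0.2116  1.8444  0.0003  1.0864  1.001 ]
```

View pics/s36.png

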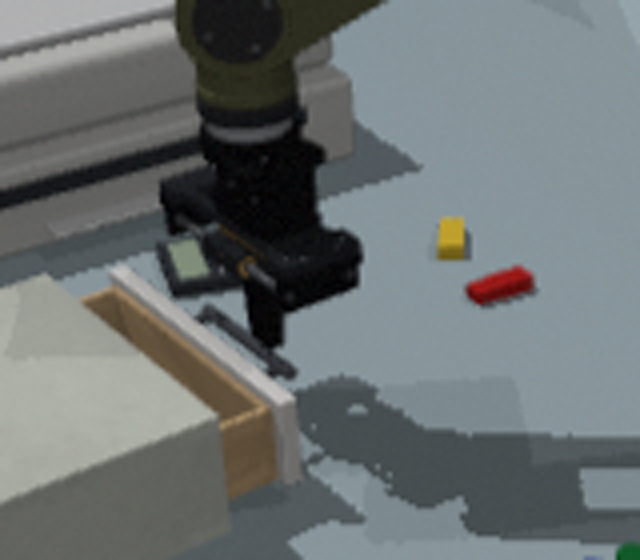

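```bash
python3 -m jog '[[0.008,0,0,0,0,0,1],[0.016,0,0,0,0,0,1],[0.024,0,0,0,0,0,1],[0.032,0,0,0,0,0,1],[0.038,0,0,0,0,0,1],[0.042,0,0,0,0,0,1]]'; python3 -c "
from h import *
st()
crop('scene',200,80,360,220,4,'s37.png')"
```

```text
clock: 62.62
tool_pos: [0.6095, -0.2455, 0.0267]
tool_rot: [-3.141, 0.0, 0.07]
force: [-1.7, -1.0, 0.2]
width: 0.0005
t 62.62 p [ 0.6095 -0.2455  0.0267] rpy [-3.1406  0.0004  0.0702] F [-1.6509 -0.9842  0.1833] w 0.0005 q [-0.4648  0.2861  1.7544  0.0007  1.102   1.0354]
```

View pics/s37.png

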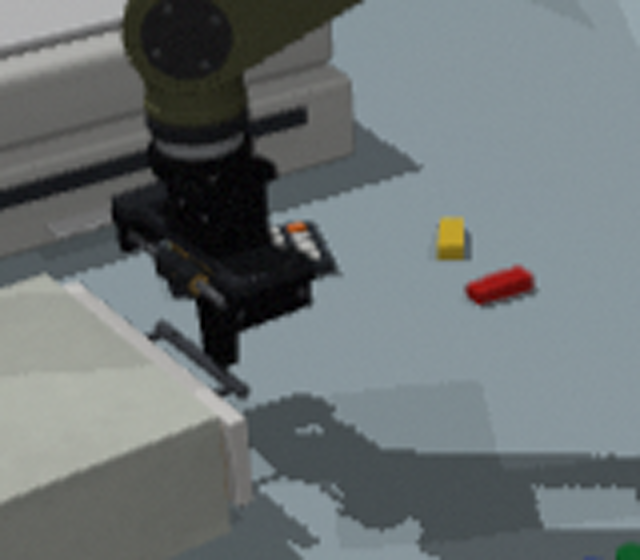

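```bash
python3 -m jog '[[0.002,0,0,0,0,0,1],[0.004,0,0,0,0,0,1],[0.006,0,0,0,0,0,1],[0.006,0,0,0,0,0,1]]'; python3 -m jog '[[0.002,0,0,0,0,0,1],[0.003,0,0,0,0,0,1],[0.003,0,0,0,0,0,1]]'
```

```text
clock: 63.0
tool_pos: [0.615, -0.2452, 0.0269]
tool_rot: [-3.141, -0.0, 0.07]
force: [-1.3, -0.8, -0.4]
width: 0.0003
clock: 63.25
tool_pos: [0.6179, -0.245, 0.0269]
tool_rot: [-3.141, 0.0, 0.07]
force: [-0.0, 0.4, -0.4]
width: 0.0001
```

```bash
python3 -m jog '[[0.002,0,0,0,0,0,1],[0.003,0,0,0,0,0,1],[0.003,0,0,0,0,0,1]]'; python3 -m jog '[[0.001,0,0,0,0,0,1],[0.002,0,0,0,0,0,1],[0.002,0,0,0,0,0,1]]'; python3 -c "
from h import *
st()
crop('scene',200,100,320,210,6,'s38.png')
it=arm.camera('top'); crop('top',340,70,480,230,4,'t38.png',it)"
```

```text
clock: 63.5
tool_pos: [0.6186, -0.2449, 0.0268]
tool_rot: [-3.14, 0.006, 0.07]
force: [-7.5, 0.4, 3.5]
width: 0.0004
clock: 63.75
tool_pos: [0.6186, -0.2449, 0.0268]
tool_rot: [-3.139, 0.01, 0.071]
force: [-14.5, -0.5, 9.4]
width: 0.0004
t 63.75 p [ 0.6186 -0.2449  0.0268] rpy [-3.1392  0.0104  0.0705] F [-14.5049  -0.5144   9.3722] w 0.0004 q [-0.4561  0.308   1.7268 -0.0035  1.117   1.0458]
```

View pics/s38.png

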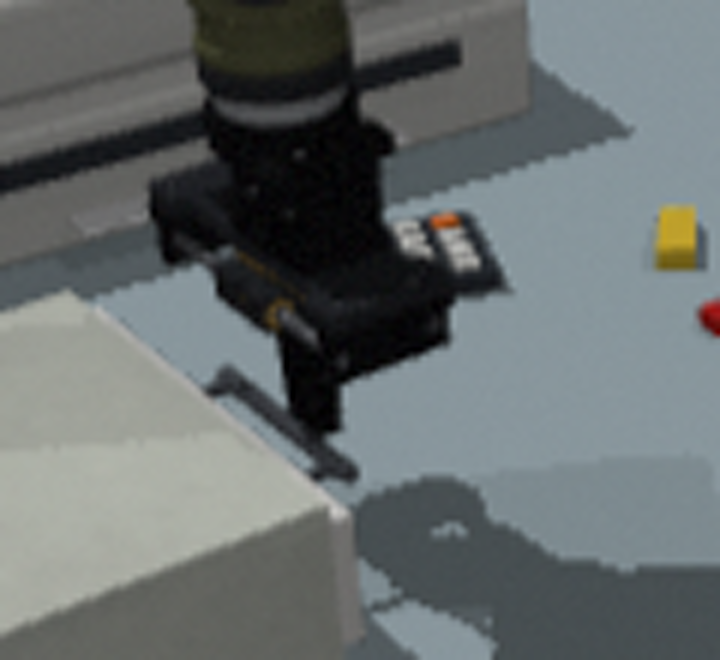

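View pics/t38.png

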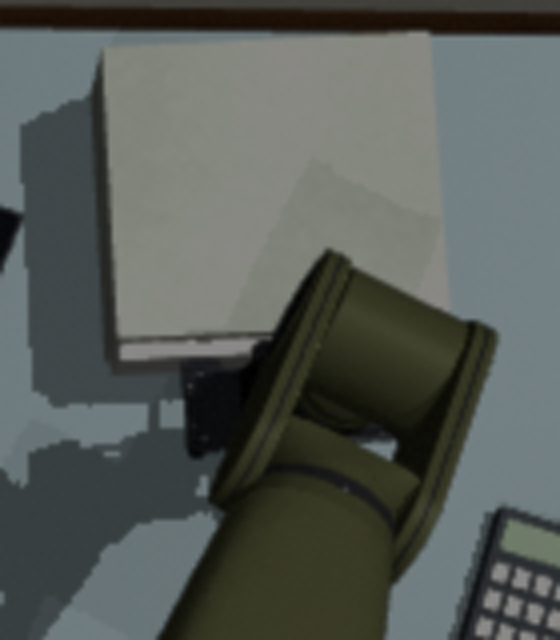

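Hard stop reached: 14.5 N and no further travel. The panel is flush with the carcass. Backing off.

```bash
python3 -m jog '[[-0.01,0,0,0,0,0,1],[-0.04,0,0,0,0,0,1],[-0.08,0,0,0,0,0,1],[-0.1,0,-0.03,0,0,0,1],[-0.12,0,-0.07,0,0,0,1],[-0.14,0,-0.11,0,0,0,1],[-0.17,0,-0.15,0,0,0,1],[-0.21,0,-0.19,0,0,0,1],[-0.25,0,-0.22,0,0,0,1],[-0.27,0,-0.25,0,0,0,1],[-0.27,0,-0.27,0,0,0,1],[-0.27,0,-0.27,0,0,0,1],[-0.27,0,-0.27,0,0,0,1]]'; python3 - <<'E'
from h import *
st()
cv2.imwrite("pics/topF.png",arm.camera("top")[:,:,::-1]); isc=arm.camera("scene"); cv2.imwrite("pics/sF.png",isc[:,:,::-1])
crop("scene",180,120,440,310,3,"s39.png",isc)
iw=arm.camera("wrist");cv2.imwrite("pics/wF.png",iw[:,:,::-1])
it=cv2.imread("pics/topF.png")[:,:,::-1]; crop("top",330,70,490,190,5,"t39.png",it)
E
```

```text
clock: 64.93
tool_pos: [0.3541, -0.2652, 0.3014]
tool_rot: [3.136, -0.006, 0.068]
force: [0.5, 0.3, -0.4]
width: 0.0004
t 64.93 p [ 0.3541 -0.2652  0.3014] rpy [ 3.1356 -0.0062  0.0684] F [ 0.4684  0.3273 -0.4198] w 0.0004 q [-0.7646 -0.4038  1.9423  0.0006  1.5945  0.7378]
```

View pics/topF.png

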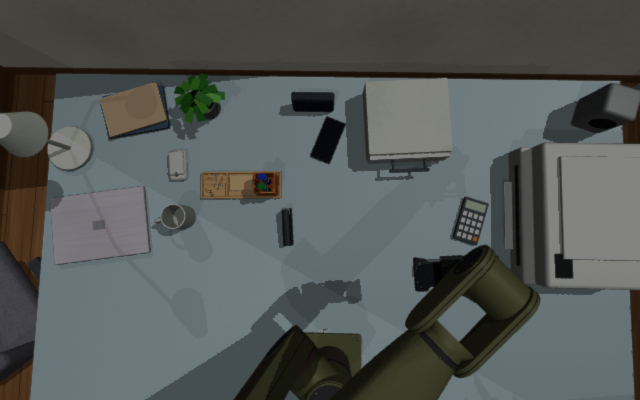

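View pics/s39.png

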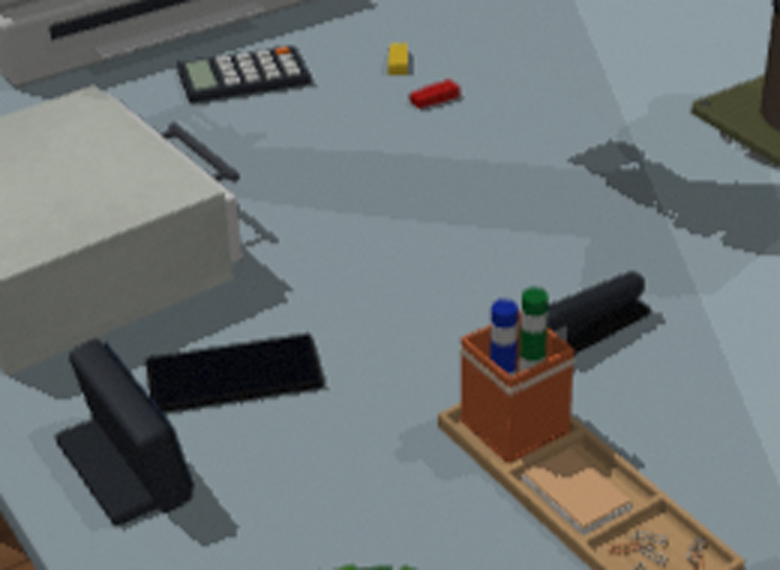

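View pics/t39.png

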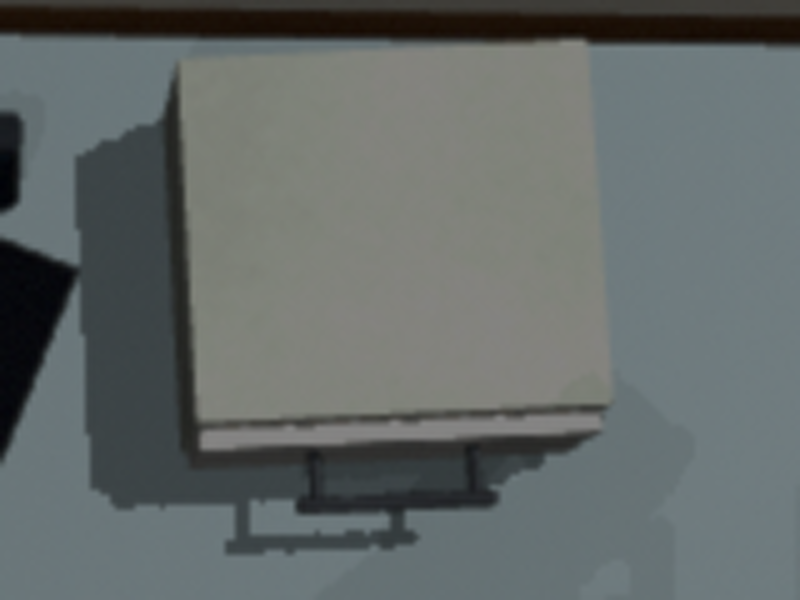

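View pics/wF.png

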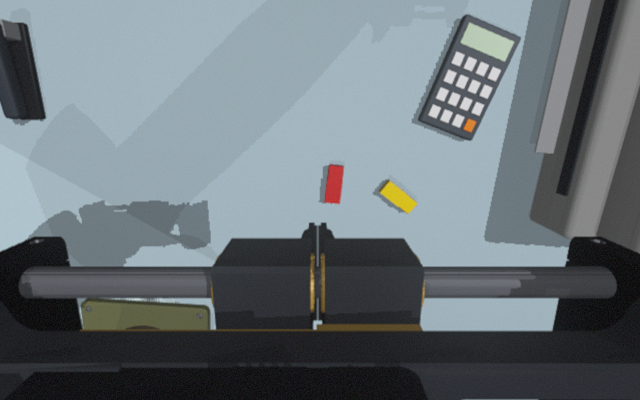

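Final check: the drawer is closed, the cup stands upright in the bay with both markers, and the look-alikes and fixtures have not been moved. The robot is clear of everything, so I'm handing in.

```bash
python3 -c "
from rig import arm
print(arm.hand_in())
print(arm.sense()['clock'])"
```

```text
the job is handed in; nothing more can be done
None
the job is handed in; nothing more can be done
```

The job is done and handed in at about 65 s of the 210 s allowed. I used the top of the drawer unit as a step to turn the pen cup over, then set it upright in the empty bay. The blue and green markers stand in it, cap end down. The memory stick, note block and blue-sleeved eraser are in the drawer, which is pushed shut.

**Last checks:**
- **Cup and markers:** all stand upright in the final pictures. Touch-down heights matched the bay floor and cup floor to about 1 mm.
- **Drawer:** I saw all three bits lying flat in it before closing. It stopped hard at 14.5 N with no further travel. A thin dark line remains between panel and carcass in the top view, which I took as the panel joint.
- **Left alone:** the mug, phone, stapler, calculator and the red and yellow erasers showed no sign of having moved.
- **Absent:** I saw no red marker or tape roller in any view, so I treated both as not there.

**What failed or disagreed:** the first grasp of the memory stick closed on nothing. The real fingertips sit about 20 mm above the reported tool point, contrary to the description. After allowing for that, the stick and the other two bits gripped first time.

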